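Pack the shelf hardware kit into its carton

ROBOT

A 6-joint arm with a two-finger parallel gripper is mounted at the origin on the work surface. World frame = base frame: x ahead of the robot, y to its left, z up, the work surface at z = 0. Lengths are in m, angles in degrees, forces in N, time in s.
With the tool pointing down it reaches from about 0.375 to 0.9 m from the base axis. Payload 3.1 kg.
Tool frame: the origin (TCP) lies midway between the tips of the shut fingers; the grasp point (between the pads) lies 19 mm behind it; z points along the fingers, y is the direction in which the jaws open and shut (so a half turn about z gives the same grasp; the last joint's range is limited). The gripper opens to 87 mm and grips with 3 to 60 N. Pads are 19 mm wide; open, the fingers measure 117 mm over their backs; the gripper's body (75 mm by 190 mm) begins 51 mm behind the grasp point.
Start: joints at [60.991, 30.224, 82.088, -0, 67.689, -10.227], TCP at [0.201, 0.592, 0.223] pointing down, gripper open.
Joint ranges: [-176.69, 176.69], [-43.24, 126.21], [12.49, 139.97], [-82, 262], [0, 151.66], [-163.58, 163.58]. Speed limits (degrees/s): [159.86, 159.86, 180, 180, 180, 180].

INTERFACE

Orientations are given as a 3x3 rotation matrix whose columns are the frame's x, y, z axes.
In Python, from rig import bot gives the robot as it stands.
- The arm moves only by the tool carry_out, never from a script. Its arguments are lists of equal length, an entry for each row: "grip": the gripper's target within -1 to 1 (fully open at 1, half-way at 0, shut at -1); "slide": the shift along the tool's x, y, z in mm, a list of three; "twist": the turn, a rotation vector about the tool's x, y, z in rad, a list of three. In form: {"grip": [grip, ...], "slide": [[dx, dy, dz], ...], "twist": [[wx, wy, wz], ...]}. A call has 1 to 12 rows; each row shifts and turns the pose as measured when the row begins, along the tool's axes as they then stand; what a row does not reach is not made up. A row lasts 1/10 s, in which the tool goes at most 50 mm and 8.59 degrees, less where a joint would pass 70% of its speed; a pose out of reach is approached as far as the arm can. A call is refused whole if a number of a shift passes 50 or a number of a turn 0.15, either way. A call with a gripper value outside its range is refused whole. The fingers move at their own pace and stop on an object; the grip force is fixed at half the most. Time passes only in rows, so rows that do not move let the fingers close. It gives the time, the measured TCP pose, the force and the opening at its end, in the units of the state.
- bot.read_state(): the state, without advancing time (a new reading comes with each control period).
- bot.capture(name): name is "scene" or "top" or "wrist"; returns a dict with "color" (384x512x3 uint8, red, green, blue), "depth" (384x512 float32, m along the optical axis (not along the pixel's ray), 0 where there is no reading), "fx", "fy", "cx", "cy" (pixels), "position" and "rotation" of the camera in the world; the wrist camera has in their place "T_tool_cam" (4x4, takes a point from camera to tool coordinates, whose origin is the TCP and whose axes are the flange's). Camera axes: x right, y up, looking along -z (the intrinsics and any distortion apply to the point x, -y, -z); pixel columns grow to the right and rows downward; lengths in m; the calibration is good to about 2 mm. The wrist camera is an equidistant fisheye: a pixel r from the principal point sees the ray r / f radians off the axis. A picture is of the moment at which its call begins: read the wrist's pose just before it.
- bot.hand_in(): hands the job in, once; it reports no verdict.
The state is a dict: "time_s": time; "joint_positions": joint angles; "qvel": joint speeds; "tau": joint torques, N m; "position": TCP position; "tcp_rot": TCP orientation; "force": force on the tool from outside, world axes, zero at the start; "moment": the same for the moment, N m; "opening": opening from 0.0 (shut) to 1.0 (fully open).
Only numpy, scipy, OpenCV 4.12 (cv2) and the standard library are available. Lean on these libraries where they do the work, as an engineer would, in place of code of your own. Each camera call takes 0.05 s, during which the arm holds its last target.

TASK

Pack the kit: put every fitting lying on the bench (levelling foot, rubber puck, wooden cleat, corner bracket, wooden knob - whichever are there) into the wide bay of the open carton, and carry the tray over to the carton, turn it so that its steel tubes line up with the narrow side lane, and tip all the tubes into that lane. When everything is in, close the lid down flat; stand the emptied tray upright back on its round rubber mat, and leave the other things on the bench where they are.

Things in the scene. Friction and masses are not known exactly. Their poses are not given: they have to be found in the camera images.
- carton: open cardboard mailer carton, fixed between two 12 mm high guide strips. Outside 170 (its x) x 190 (y) x 62 mm high, walls and floor 4 mm; origin at the centre of its underside, x pointing away from the robot to the lid's hinge, z up. A 4 mm divider along x, centred at carton y = +55 mm, its top 2 mm below the rim, parts the narrow lane (+y side) from the wide bay (-y side)
- lane (a point): centre of the mouth of the carton's narrow lane, at rim height, 62 mm above the bench. The lane runs along the carton's x: 162 mm long and 34 mm wide inside (carton y +57 to +91 mm), 58 mm deep. The wide bay beside it is 162 x 144 mm inside (carton y -91 to +53 mm) and as deep, its floor 4 mm above the bench
- lid (a joint): angle of the carton's lid about its far (+x) top edge: 0 = shut flat on the rim, grows as it opens; starts standing open at 1.72 to 1.90, stop at 1.95. Cardboard panel 170 x 190 x 4 mm, 60 g. The crease is a little stiff: it stays where it is left between about 1.2 and 1.9 and falls shut by itself below about 1.1
- lid_hinge (a point): middle of the lid's hinge line, on the carton's far rim, 62 mm above the bench; the hinge runs along the carton's y. The lid's free edge is 170 mm from it and carries a 22 mm flap, square to the panel, that points to the robot when the lid stands open and hangs outside the carton's near wall when shut
- tray: tipping tray of folded aluminium, about 220 g, with a wooden carrying bar, loose on the mat; the tubes lie in it along its x. Origin at the centre of its floor's underside, z up. Floor 138 (x) x 70 (y) x 3 mm; end plates 24 mm high and 3 mm thick at x = +-67.5 mm, from y = -54 to +36 mm; back wall 30 mm high at y = +35.5 mm; pouring lip on the -y side
- tray_lip (a point): middle of the edge of the tray's pouring lip, 55.5 mm to the -y side of the tray's origin and 10.5 mm above its underside; the lip is 23 mm wide and rises 20 degrees outward from the floor. The tubes roll over it once the tray is tipped 20 to 30 degrees to that side
- tray_handle (a point): middle of the tray's wooden carrying bar: bar along the tray's x, 132 mm long, 12 mm thick (y), 20 mm high, centred 92 mm above the tray's underside, carried at its ends by 22 mm wide uprights
- mat: round black rubber mat, 180 mm across, 3 mm thick, fixed on the bench; origin at the centre of its underside. The tray's place
- tube0: plain steel tube with rounded ends, 12 mm diameter, 120 mm long, 30 g, lying in the tray at the start; origin at its middle, on its axis, x along the tube. Three to five of tube0 to tube4 are present
- tube1: plain steel tube with rounded ends, 12 mm diameter, 120 mm long, 30 g, lying in the tray at the start; origin at its middle, on its axis, x along the tube. Three to five of tube0 to tube4 are present
- tube2: plain steel tube with rounded ends, 12 mm diameter, 120 mm long, 30 g, lying in the tray at the start; origin at its middle, on its axis, x along the tube. Three to five of tube0 to tube4 are present
- tube3: plain steel tube with rounded ends, 12 mm diameter, 120 mm long, 30 g, lying in the tray at the start; origin at its middle, on its axis, x along the tube. Three to five of tube0 to tube4 are present
- tube4: plain steel tube with rounded ends, 12 mm diameter, 120 mm long, 30 g, lying in the tray at the start; origin at its middle, on its axis, x along the tube. Three to five of tube0 to tube4 are present
- foot: levelling foot, 50 g: black round pad 40 mm across, 11 mm high, with an upright steel stud 10 mm in diameter on it, 44 mm high in all; origin at the centre of its underside, z up along the stud. Three to five of the five fittings foot, bumper, cleat, bracket and knob are present
- bumper: black rubber puck, 36 mm across, 22 mm high, 40 g, lying flat; origin at the centre of its underside, z up
- cleat: small block of light wood 52 (x) x 22 (y) x 20 (z) mm, 30 g, with two holes; origin at the centre of its underside
- bracket: steel corner bracket standing on its edge, an L seen from above, 26 mm high, 70 g, legs 8 mm thick; origin at the centre of the 48 x 48 mm square around it, on its underside. One leg runs along its x at y = -20 mm (x -24 to +24 mm), the other along its y at x = -20 mm (y -16 to +24 mm)
- knob: turned wooden drawer knob, 28 mm across at 16 to 22 mm height, 26 mm across at its foot, 26 mm high, 30 g, standing on its foot; origin at the centre of its underside, z up
- eraser: bystander: white eraser 40 x 18 x 12 mm lying among the fittings; leave it alone; origin at the centre of its underside
- tape_roll: bystander: roll of white tape lying flat, 104 mm across, 48 mm high; leave it alone; origin at the centre of its underside
- knife: bystander: grey box cutter 155 mm long, along its x; leave it alone; origin at the centre of its handle's underside
- marker: bystander: white marker pen with black cap, 115 mm long, along its x; leave it alone; origin at the centre of its underside
- parcel: bystander: taped small parcel 100 x 130 x 70 mm; leave it alone; origin at the centre of its underside
- stapler: bystander: grey and black stapler 130 mm long, 50 mm high, along its x; leave it alone; origin at the centre of its underside
Not all that is in view belongs to the job. Leave any yellow look-alike of the bumper alone.

How it is judged:
By the outcome, as a careful person would: the job done as asked, in the order asked, and still so for the second after the job is handed in, with the robot touching nothing.
Of tube0, tube1, tube2, tube3, tube4 only 3 to 5 are there at a start; the rules pass over those that are not, and their reading is None.
Of foot, bumper, cleat, bracket, knob only 3 to 5 are there at a start; the rules pass over those that are not, and their reading is None.
At some moment in a run one of foot, bumper, cleat, bracket, knob may be knocked a few centimetres aside while the robot is not near it.
It also fails if it takes over 210 s, if anything falls off the work surface, if the arm or the gripper's body presses on something with over 40 N, if the wrist force passes 120 N, or if a joint passes its speed limit or range.

## Working session

There is one attempt and no reset: what is moved stays moved. The work goes in short steps, Python scripts to look and compute and a tool call to move; the robot and the scene stay as the last step left them, time stands still between calls to the robot, and variables do not carry over. Pictures are saved under pics/ and viewed, and the job is handed in when it is done.

Besides the shell and the picture viewer there is one more tool, called after "Call:" as name(argument=value, ...), one argument or row to a line, values as JSON. carry_out: Moves the arm, as the interface text tells. Its arguments: {"type":"object","properties":{"grip":{"type":"array"},"slide":{"type":"array"},"twist":{"type":"array"}},"required":["grip","slide","twist"]}

```bash
ls; mkdir -p pics; cat > h.py <<'E'
import numpy as np, cv2
from rig import bot
def save(n,img): cv2.imwrite('pics/'+n+'.png',cv2.cvtColor(img,cv2.COLOR_RGB2BGR))
E
python3 - <<'E'
from h import *
s=bot.read_state(); print(s)
for n in ('scene','top','wrist'):
    c=bot.capture(n); save(n+'0',c['color']); print(n,{k:v for k,v in c.items() if k not in('color','depth')}, c['depth'].min(),c['depth'].max())
    np.savez('pics/'+n+'0.npz',**c)
E
```

```text
pics
{'time_s': 0.0, 'joint_positions': array([ 6.09899218e+01,  3.02781700e+01,  8.21570484e+01,  9.13549353e-04,
        6.76859667e+01, -1.02256643e+01]), 'qvel': array([-0.05923548,  0.03137129, -0.02946089,  0.06436881,  0.03564643,
        0.05464808]), 'tau': array([-1.07222811e-03, -4.40037954e+01, -1.76596802e+01,  6.33649249e-02,
        5.80900535e-02, -1.55039261e-04]), 'position': array([0.20085064, 0.5910864 , 0.22157646]), 'tcp_rot': array([[-9.46734734e-01,  3.22012834e-01, -1.03863470e-03],
       [ 3.22014273e-01,  9.46733021e-01, -1.84255393e-03],
       [ 3.89983758e-04, -2.07886500e-03, -9.99997763e-01]]), 'force': array([ 0.17818198, -0.66870993,  0.17824614]), 'moment': array([ 0.00336418, -0.03296145,  0.00298996]), 'opening': 1.0004415333039538}
scene {'fx': 455.08980506034374, 'fy': 455.08980506034374, 'cx': 262.573952304706, 'cy': 185.5784044829754, 'position': array([ 1.36688772, -0.62868987,  0.80140254]), 'rotation': array([[ 0.60214979, -0.46067072,  0.65207217],
       [ 0.79834948,  0.3399292 , -0.49707771],
       [ 0.00733077,  0.81989671,  0.57246453]])} 0.0 3.776489
top {'fx': 392.8381886004984, 'fy': 392.8381886004984, 'cx': 256.67340304738167, 'cy': 192.35178974253168, 'position': array([0.45212616, 0.00678124, 1.14303258]), 'rotation': array([[ 0.02981145,  0.99410522, -0.10424051],
       [-0.99944672,  0.02810686, -0.01778374],
       [-0.01474904,  0.10471299,  0.99439311]])} 0.0 2.042212
wrist {'fx': 297.3186396354542, 'fy': 297.3186396354542, 'cx': 258.1040122187937, 'cy': 193.60143138238598, 'T_tool_cam': array([[-6.88049542e-04,  9.69259250e-01,  2.46040713e-01,
         6.73319026e-02],
       [ 9.99999583e-01,  8.14524654e-04, -4.12274455e-04,
         6.89531129e-04],
       [-6.00007055e-04,  2.46040327e-01, -9.69259407e-01,
        -1.61367736e-01],
       [ 0.00000000e+00,  0.00000000e+00,  0.00000000e+00,
         1.00000000e+00]])} 0.0 1.3290371
```

View pics/scene0.png

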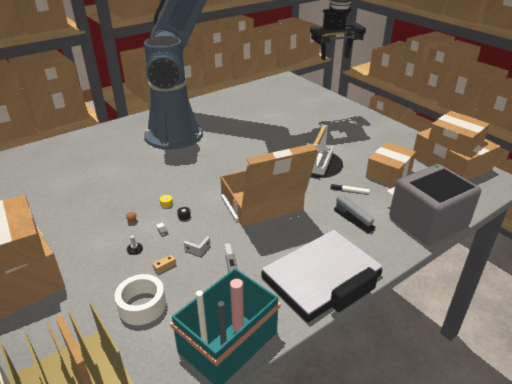

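View pics/top0.png

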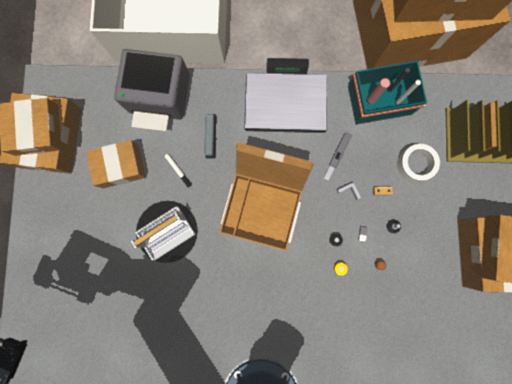

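View pics/wrist0.png

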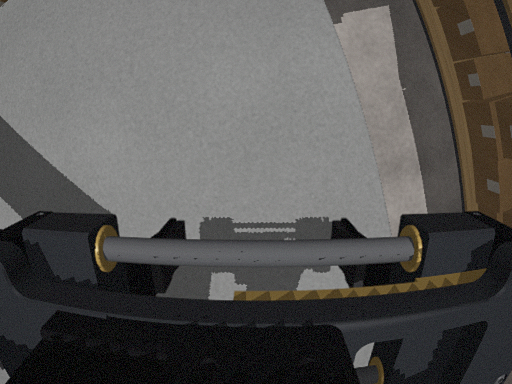

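All five fittings show in the top view: foot (393,226), bumper (336,239), cleat (383,190), bracket (349,188) and knob (380,265). Things that could be mistaken for them are the yellow puck (341,268), the eraser (363,233) and the tape roll (420,162). The tray is at (165,232) and the carton at (262,210). Next I'll look closer and measure.

```bash
cat >> h.py <<'E'
def ray(c,u,v):
    u=np.asarray(u,float);v=np.asarray(v,float)
    d=np.stack([(u-c['cx'])/c['fx'],-(v-c['cy'])/c['fy'],-np.ones_like(u)],-1)
    return d@c['rotation'].T
def plane(c,u,v,z):
    d=ray(c,u,v); return c['position']+d*((z-c['position'][2])/d[...,2])[...,None]
def cloud(c):
    h,w=c['depth'].shape; u,v=np.meshgrid(np.arange(w),np.arange(h))
    return c['position']+ray(c,u,v)*c['depth'][...,None]
def proj(c,p):
    q=(np.asarray(p)-c['position'])@c['rotation']
    return np.stack([c['cx']+c['fx']*q[...,0]/-q[...,2], c['cy']-c['fy']*q[...,1]/-q[...,2]],-1)
def load(n): return dict(np.load('pics/'+n+'.npz'))
def crop(n,img,x0,y0,x1,y1,k):
    save(n,cv2.resize(img[y0:y1,x0:x1],None,fx=k,fy=k,interpolation=cv2.INTER_CUBIC))
E
python3 - <<'E'
from h import *
c=load('top0')
crop('topc1',c['color'],310,130,450,280,5)
crop('topc2',c['color'],120,130,320,270,4)
s=load('scene0')
crop('scc1',s['color'],100,180,300,290,4)
crop('scc2',s['color'],200,120,380,230,4)
P=cloud(c)
for n,u,v in [('foot',393,226),('bump',336,239),('cleat',383,190),('brk',349,188),('knob',380,265),('yel',341,268),('eras',363,233),('bench',310,220),('bench2',220,270)]:
    print(n,P[v,u].round(4))
E
```

```text
foot [ 0.485  -0.3629  0.0183]
bump [ 0.4435 -0.2009  0.0239]
cleat [ 0.5865 -0.3337  0.0225]
brk [ 5.923e-01 -2.418e-01  1.000e-04]
knob [ 0.3749 -0.3242  0.024 ]
yel [ 0.3631 -0.2161  0.0211]
eras [ 0.4627 -0.28    0.011 ]
bench [ 4.958e-01 -1.298e-01 -4.000e-04]
bench2 [0.345  0.1257 0.0005]
```

View pics/topc1.png

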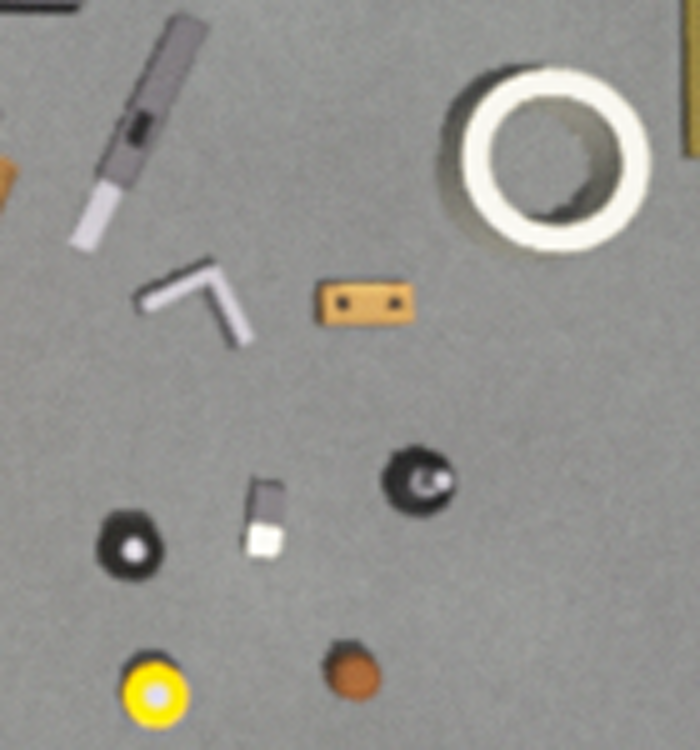

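View pics/topc2.png

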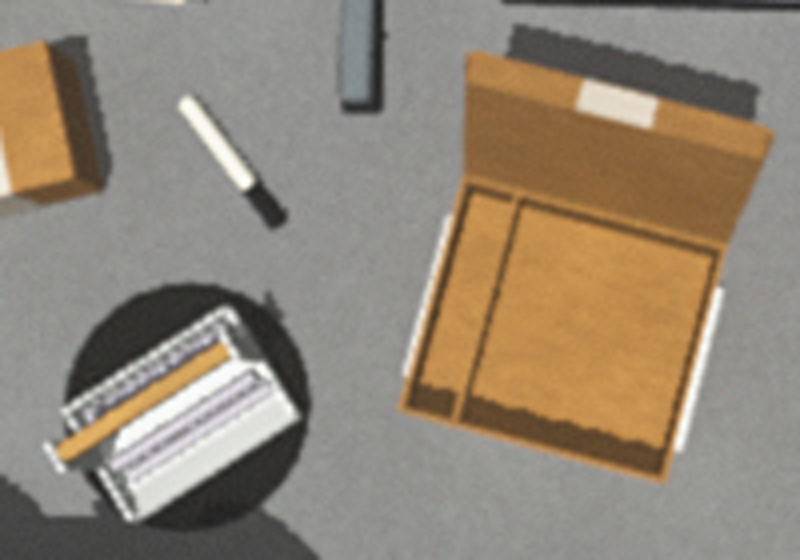

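View pics/scc1.png

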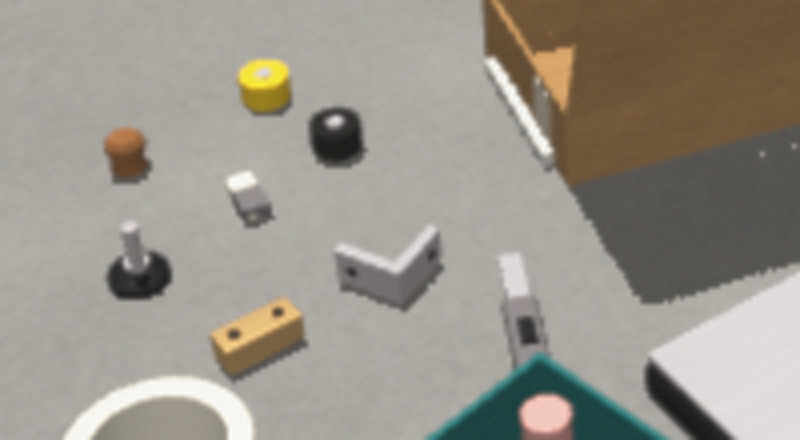

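View pics/scc2.png

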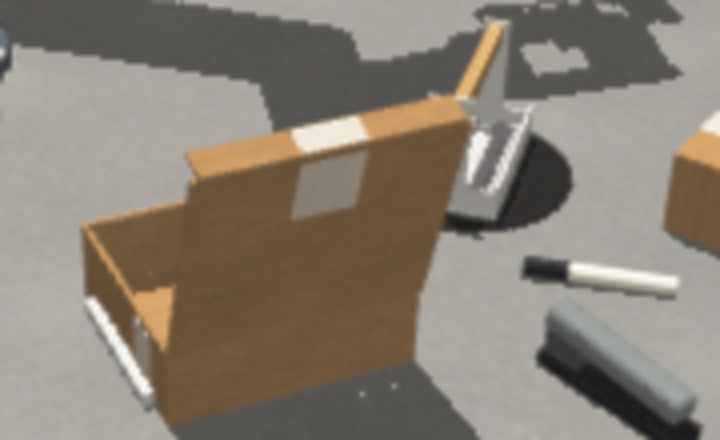

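```bash
cat >> h.py <<'E'
BG=None
def blobs(c,zlo=0.006,roi=None):
    """height blobs on bench from top depth"""
    P=cloud(c); m=((P[...,2]>zlo)&(c['depth']>0)).astype(np.uint8)
    if roi: 
        r=np.zeros_like(m); r[roi[1]:roi[3],roi[0]:roi[2]]=1; m&=r
    n,l,st,ce=cv2.connectedComponentsWithStats(m,connectivity=8)
    out=[]
    for i in range(1,n):
        if st[i,4]<15: continue
        out.append((l==i,st[i],ce[i],P[l==i]))
    return out
E
python3 - <<'E'
from h import *
c=load('top0')
for m,st,ce,p in blobs(c,0.006,(310,130,450,290)):
    z=np.percentile(p[:,2],95); t=p[p[:,2]>z-0.006]
    r=cv2.minAreaRect((t[:,:2]*1000).astype(np.float32))
    print(ce.round(1),st[4],'ztop',z.round(4),'rect c(mm)',np.round(r[0],1),np.round(r[1],1),round(r[2],1),'mean',(t[:,:2].mean(0)*1000).round(1))
# carton
P=cloud(c)
m=np.zeros(P.shape[:2],bool); m[140:255,205:320]=1
k=m&(abs(P[...,2]-0.062)<0.006)
p=P[k]*1000; r=cv2.minAreaRect(p[:,:2].astype(np.float32)); print('carton rim',k.sum(),r,p[:,2].mean())
# tray
m[:]=0; m[195:265,125:205]=1
k=m&(P[...,2]>0.085); p=P[k]*1000; r=cv2.minAreaRect(p[:,:2].astype(np.float32)); print('handle',k.sum(),r,np.percentile(p[:,2],[5,50,95]))
k=m&(P[...,2]>0.0055); p=P[k]*1000; r=cv2.minAreaRect(p[:,:2].astype(np.float32)); print('tray all',k.sum(),r)
k=m&(P[...,2]>0.018)&(P[...,2]<0.045); p=P[k]*1000; r=cv2.minAreaRect(p[:,:2].astype(np.float32)); print('tray ends',k.sum(),r)
E
```

```text
[317.5 131. ] 46 ztop 0.0248 rect c(mm) [ 755.7 -144.7] [ 3.3 43.7] 1.9 mean [ 755.9 -144.9]
[448.1 142.8] 70 ztop 0.0115 rect c(mm) [ 730.5 -527.2] [ 8.6 80.8] 88.2 mean [ 732.4 -527.6]
[337.9 153.8] 341 ztop 0.0178 rect c(mm) [ 687.5 -205.6] [ 20.8 140.9] 64.7 mean [ 699.9 -210.9]
[418.3 162.8] 852 ztop 0.0503 rect c(mm) [ 667.4 -430.1] [102.3 101. ] 89.7 mean [ 665.9 -430.5]
[310.9 165.2] 24 ztop 0.2321 rect c(mm) [ 617.1 -103.7] [ 7.4 17.4] 88.4 mean [ 618.2 -101.4]
[350.5 190.2] 113 ztop 0.029 rect c(mm) [ 574.1 -236.3] [47.  44.8] 28.2 mean [ 585.2 -240.7]
[382.4 190.6] 156 ztop 0.023 rect c(mm) [ 585.5 -334.7] [20.8 51.8] 2.0 mean [ 585.5 -333.7]
[393.6 226. ] 132 ztop 0.0431 rect c(mm) [ 484.4 -367.4] [8.4 7.7] 42.8 mean [ 485.  -367.2]
[362.5 233.6] 99 ztop 0.0153 rect c(mm) [ 461.3 -278.9] [18.9 38.6] 83.9 mean [ 461.  -278.2]
[335.7 239.6] 135 ztop 0.0246 rect c(mm) [ 441.5 -202. ] [32.8 34.8] 20.5 mean [ 441.7 -201.6]
[380.4 264.9] 84 ztop 0.029 rect c(mm) [ 375.2 -326.5] [21.8 22.6] 3.1 mean [ 374.9 -327. ]
[340.2 268.6] 136 ztop 0.025 rect c(mm) [ 360.4 -214.7] [33.3 31.5] 1.5 mean [ 361.1 -214.9]
carton rim 557 ((514.0258178710938, 14.754600524902344), (190.28564453125, 172.9869384765625), 76.51335144042969) 61.517967396540364
handle 330 ((467.9888916015625, 183.7142791748047), (79.23902130126953, 346.3363952636719), 7.7639241218566895) [  91.77383098  104.42386625 1143.03258127]
tray all 1727 ((479.934326171875, 197.77719116210938), (175.42990112304688, 343.8536682128906), 18.746305465698242)
tray ends 338 ((446.42266845703125, 285.8815002441406), (91.39110565185547, 138.87693786621094), 34.210487365722656)
```

```bash
python3 - <<'E'
from h import *
c=load('top0'); s=load('scene0')
P=cloud(c); S=cloud(s)
m=np.zeros(P.shape[:2],bool); m[195:265,125:205]=1
k=m&(P[...,2]>0.085)&(P[...,2]<.12); p=P[k]*1000; r=cv2.minAreaRect(p[:,:2].astype(np.float32)); print('handle',k.sum(),r,np.percentile(p[:,2],[5,50,95]))
v=(S[...,2]>0.085)&(S[...,2]<.12)&(np.hypot(S[...,0]-.454,S[...,1]-.291)<.09)
p=S[v]*1000; print('handle scene',v.sum(),cv2.minAreaRect(p[:,:2].astype(np.float32)),np.percentile(p[:,2],[5,50,95]))
v=(S[...,2]>0.01)&(S[...,2]<.045)&(np.hypot(S[...,0]-.454,S[...,1]-.291)<.11)
p=S[v]*1000; print('tray scene',v.sum(),cv2.minAreaRect(p[:,:2].astype(np.float32)))
for n,x,y in [('brk',574,-236),('cleat',585.5,-334.7),('foot',484,-366),('bump',441.5,-202),('knob',375,-326.5)]:
    v=(np.hypot(S[...,0]*1000-x,S[...,1]*1000-y)<38)&(S[...,2]>.006)&(s['depth']>0)
    p=S[v]*1000; z=np.percentile(p[:,2],98); t=p[p[:,2]>z-5]
    print(n,v.sum(),'ztop',z.round(1),'rect',[np.round(a,1) for a in cv2.minAreaRect(t[:,:2].astype(np.float32))])
    print('  reproj top',proj(c,np.append(t[:,:2].mean(0),z)/1000).round(1))
# lid free edge from both
k=(P[...,2]>.1)&(P[...,2]<.3)&(np.hypot(P[...,0]-.6,P[...,1]+.0)<.17)&(c['depth']>0)
p=P[k]*1000; print('lid top',k.sum(),p.min(0).round(),p.max(0).round())
ex=np.array([np.cos(np.radians(-13.5)),np.sin(np.radians(-13.5))])
q=np.c_[(p[:,:2]-[513,15])@ex,p[:,2]]
i=np.argsort(q[:,1])[::max(1,len(q)//12)]; print(q[i].round())
E
```

```text
handle 308 ((453.9373474121094, 290.27386474609375), (21.922996520996094, 139.94369506835938), 34.56656265258789) [ 91.40373888 104.1890177  107.73754198]
handle scene 131 ((456.22100830078125, 290.0001525878906), (19.975181579589844, 143.2787628173828), 33.791954040527344) [ 90.6037624  104.68495951 108.17713455]
tray scene 332 ((463.9324951171875, 305.0255432128906), (81.89652252197266, 158.93699645996094), 54.972591400146484)
brk 227 ztop 28.6 rect [array([ 590.6, -239.1]), array([64.6, 36.8]), np.float64(73.6)]
  reproj top [350.1 188.1]
cleat 231 ztop 22.6 rect [array([ 588.5, -334.2]), array([25. , 53.7]), np.float64(3.1)]
  reproj top [383.5 189.2]
foot 144 ztop 44.5 rect [array([ 487.6, -368.9]), array([ 7.2, 12. ]), np.float64(58.5)]
  reproj top [398.  224.9]
bump 134 ztop 25.4 rect [array([ 443.7, -200.9]), array([34. , 31.1]), np.float64(52.7)]
  reproj top [336.3 238.4]
knob 87 ztop 28.5 rect [array([ 379. , -325.7]), array([21.1, 19.7]), np.float64(57.7)]
  reproj top [381.4 263.5]
lid top 1898 [ 584. -108.  100.] [666.  83. 238.]
[[ 97. 100.]
 [ 99. 114.]
 [103. 127.]
 [106. 140.]
 [111. 152.]
 [115. 163.]
 [117. 175.]
 [121. 186.]
 [125. 228.]
 [128. 230.]
 [124. 232.]
 [119. 233.]
 [115. 238.]]
```

```bash
cat >> h.py <<'E'
def Rdown(h):
    h=np.radians(h); y=np.array([np.cos(h),np.sin(h),0]); z=np.array([0,0,-1.]); return np.stack([np.cross(y,z),y,z],1)
def plan(pos_mm,h=None,R=None,step=45,n=None):
    """rows to go straight to pose; prints tool-frame slide/twist rows"""
    from scipy.spatial.transform import Rotation as Ro
    s=bot.read_state(); R0=s['tcp_rot']; p0=s['position']*1000
    if R is None: R=Rdown(h)
    rv=Ro.from_matrix(R0.T@R).as_rotvec(); d=np.asarray(pos_mm,float)-p0
    if n is None: n=int(max(np.ceil(np.linalg.norm(d)/step),np.ceil(np.linalg.norm(rv)/0.14),1))
    rows=[]
    for i in range(n):
        Ri=R0@Ro.from_rotvec(rv*i/n).as_matrix()
        rows.append(Ri.T@(d/n))
    print('t',round(s['time_s'],2),'pos',p0.round(1),'F',s['force'].round(1),'open',round(s['opening']*87,1),'tilt',np.degrees(np.arccos(min(1,-R0[2,2]))).round(2),'head',np.degrees(np.arctan2(R0[1,1],R0[0,1])).round(2))
    print('n',n,'twist/row',(rv/n).round(4)); print('slides',[list(r.round(1)) for r in rows]); print('total in tool axes',(R0.T@d).round(1))
E
python3 - <<'E'
from h import *
plan([450,150,220],76.5)
E
```

```text
t 0.15 pos [200.9 591.2 221.8] F [-0.3 -0.1  0.3] open 86.6 tilt 0.1 head 71.22
n 12 twist/row [-0.0001 -0.     -0.0077]
slides [[np.float64(-31.5), np.float64(-28.1), np.float64(0.2)], [np.float64(-31.3), np.float64(-28.4), np.float64(0.2)], [np.float64(-31.1), np.float64(-28.6), np.float64(0.2)], [np.float64(-30.8), np.float64(-28.8), np.float64(0.2)], [np.float64(-30.6), np.float64(-29.1), np.float64(0.2)], [np.float64(-30.4), np.float64(-29.3), np.float64(0.2)], [np.float64(-30.2), np.float64(-29.6), np.float64(0.2)], [np.float64(-29.9), np.float64(-29.8), np.float64(0.2)], [np.float64(-29.7), np.float64(-30.0), np.float64(0.2)], [np.float64(-29.5), np.float64(-30.2), np.float64(0.2)], [np.float64(-29.2), np.float64(-30.5), np.float64(0.2)], [np.float64(-29.0), np.float64(-30.7), np.float64(0.2)]]
total in tool axes [-377.9 -337.6    2.2]
```

Call:
carry_out(
  grip=[0.3,0.3,0.3,0.3,0.3,0.3,0.3,0.3,0.3,0.3,0.3,0.3],
  slide=[
    [-31,-29,0],
    [-31,-29,0],
    [-31,-29,0],
    [-31,-29,0],
    [-31,-29,0],
    [-30,-29,0],
    [-30,-30,0],
    [-30,-30,0],
    [-30,-30,0],
    [-29,-30,0],
    [-29,-30,0],
    [-29,-30,0],
  ],
  twist=[
    [0,0,-0.008],
    [0,0,-0.008],
    [0,0,-0.008],
    [0,0,-0.008],
    [0,0,-0.008],
    [0,0,-0.008],
    [0,0,-0.008],
    [0,0,-0.008],
    [0,0,-0.008],
    [0,0,-0.008],
    [0,0,-0.008],
    [0,0,-0.008],
  ],
)

```text
time_s: 1.35
position: [0.4567, 0.1397, 0.2192]
tcp_rot: [[-0.977, 0.215, -0.001], [0.215, 0.977, 0.001], [0.001, 0.0, -1.0]]
force: [0.1, 0.3, -0.5]
opening: 0.646
```

```bash
python3 - <<'E'
from h import *
plan([442.5,-201,120],76.5)
E
```

```text
t 1.35 pos [456.7 139.7 219.2] F [ 0.1  0.3 -0.5] open 56.2 tilt 0.08 head 77.6
n 8 twist/row [ 0.0001 -0.0002  0.0024]
slides [[np.float64(-7.4), np.float64(-42.0), np.float64(12.4)], [np.float64(-7.5), np.float64(-42.0), np.float64(12.4)], [np.float64(-7.6), np.float64(-41.9), np.float64(12.4)], [np.float64(-7.7), np.float64(-41.9), np.float64(12.4)], [np.float64(-7.8), np.float64(-41.9), np.float64(12.4)], [np.float64(-7.9), np.float64(-41.9), np.float64(12.4)], [np.float64(-8.0), np.float64(-41.9), np.float64(12.4)], [np.float64(-8.1), np.float64(-41.8), np.float64(12.4)]]
total in tool axes [ -59.4 -335.9   98.9]
```

Call:
carry_out(
  grip=[0.3,0.3,0.3,0.3,0.3,0.3,0.3,0.3,0.3],
  slide=[
    [-7.5,-42,12.5],
    [-7.5,-42,12.5],
    [-7.5,-42,12.5],
    [-7.5,-42,12.5],
    [-7.5,-42,12.5],
    [-7.5,-42,12.5],
    [-7.5,-42,12.5],
    [-7.5,-42,12.5],
    [0,0,0],
  ],
  twist=[
    [0,0,0.002],
    [0,0,0.002],
    [0,0,0.002],
    [0,0,0.002],
    [0,0,0.002],
    [0,0,0.002],
    [0,0,0.002],
    [0,0,0.002],
    [0,0,0],
  ],
)

```text
time_s: 2.25
position: [0.447, -0.2213, 0.1162]
tcp_rot: [[-0.972, 0.236, 0.013], [0.236, 0.972, -0.002], [-0.013, 0.001, -1.0]]
force: [0.3, -0.2, 0.1]
opening: 0.651
```

```bash
cat >> h.py <<'E'
def snap(n,tag):
    c=bot.capture(n); save(tag,c['color']); np.savez('pics/'+tag+'.npz',**c); return c
def wcap(tag):
    s=bot.read_state(); c=bot.capture('wrist'); save(tag,c['color'])
    T=np.eye(4); T[:3,:3]=s['tcp_rot']; T[:3,3]=s['position']; T=T@c['T_tool_cam']
    c['rotation']=T[:3,:3]; c['position']=T[:3,3]; np.savez('pics/'+tag+'.npz',**c); return c
def wray(c,u,v):
    x=(np.asarray(u,float)-c['cx'])/c['fx']; y=(np.asarray(v,float)-c['cy'])/c['fy']; r=np.hypot(x,y)+1e-12
    d=np.stack([np.sin(r)*x/r,-np.sin(r)*y/r,-np.cos(r)],-1); return d@c['rotation'].T
def wplane(c,u,v,z):
    d=wray(c,u,v); return c['position']+d*((z-c['position'][2])/d[...,2])[...,None]
E
python3 - <<'E'
from h import *
wcap('w1'); plan([442.5,-201,25],76.5)
E
```

```text
t 2.3 pos [ 446.3 -218.6  116.5] F [-0.3 -0.   0. ] open 56.3 tilt 0.65 head 76.38
n 3 twist/row [ 0.0008  0.0037 -0.0007]
slides [[np.float64(2.9), np.float64(5.3), np.float64(30.5)], [np.float64(2.8), np.float64(5.4), np.float64(30.5)], [np.float64(2.7), np.float64(5.4), np.float64(30.5)]]
total in tool axes [ 8.8 16.  91.4]
```

View pics/w1.png

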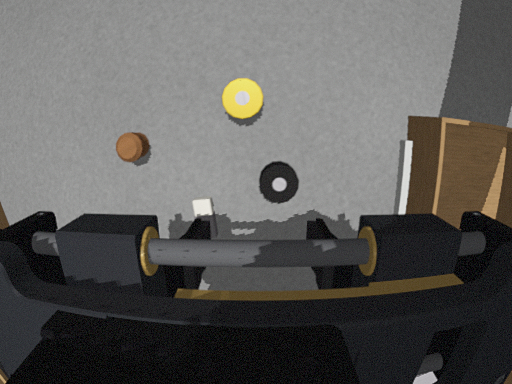

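The black puck with the white centre is at pixel (279,182) and the yellow look-alike is at (243,98). I'll check the puck's position from this view.

```bash
python3 - <<'E'
from h import *
c=load('w1')
for n,u,v,z in [('bump',279,183,.022),('knob',130,146,.026),('yellow',243,99,.022)]: print(n,wplane(c,u,v,z)*1000)
s=bot.read_state(); R=s['tcp_rot']; print((R.T@(np.array([443,-201,0])-s['position']*1000)).round(1))
E
```

```text
bump [ 441.10790265 -200.01976134   22.        ]
knob [ 374.77440859 -321.18168675   26.        ]
yellow [ 362.7777444  -212.95857441   22.        ]
[  8.6  16.1 116.4]
```

Call:
carry_out(
  grip=[0.3,0.3,0.3,0.3,0.3,0.3,0.3],
  slide=[
    [7,16,10],
    [0,0,30],
    [0,0,30],
    [0,0,20],
    [0,0,8],
    [0,0,3],
    [0,0,0],
  ],
  twist=[
    [0.002,0.011,0],
    [0,0,0],
    [0,0,0],
    [0,0,0],
    [0,0,0],
    [0,0,0],
    [0,0,0],
  ],
)

```text
time_s: 3.0
position: [0.4441, -0.1948, 0.0151]
tcp_rot: [[-0.973, 0.231, 0.001], [0.231, 0.973, 0.001], [-0.0, 0.002, -1.0]]
force: [-0.4, -0.2, 0.0]
opening: 0.653
```

```bash
python3 - <<'E'
from h import *
plan([442,-200.5,6],76.5)
E
```

```text
t 3.0 pos [ 444.1 -194.8   15.1] F [-0.4 -0.2  0. ] open 56.8 tilt 0.09 head 76.61
n 1 twist/row [0.0016 0.0003 0.002 ]
slides [[np.float64(0.7), np.float64(-6.0), np.float64(9.1)]]
total in tool axes [ 0.7 -6.   9.1]
```

Call:
carry_out(
  grip=[0.3,0.3,-1,-1,-1,-1,-1],
  slide=[
    [1,-6,8],
    [0,0,0],
    [0,0,0],
    [0,0,0],
    [0,0,0],
    [0,0,0],
    [0,0,0],
  ],
  twist=[
    [0,0,0],
    [0,0,0],
    [0,0,0],
    [0,0,0],
    [0,0,0],
    [0,0,0],
    [0,0,0],
  ],
)

```text
time_s: 3.7
position: [0.4434, -0.2022, 0.0097]
tcp_rot: [[-0.973, 0.232, 0.006], [0.232, 0.973, -0.003], [-0.006, -0.001, -1.0]]
force: [-0.0, -0.2, -0.3]
opening: 0.405
```

```bash
cat >> h.py <<'E'
CC=np.array([513.,15.]); CY=76.5
def car(x,y):
    h=np.radians(CY-90); ex=np.array([np.cos(h),np.sin(h)]); ey=np.array([-np.sin(h),np.cos(h)])
    return CC+x*ex+y*ey
def tocar(p):
    h=np.radians(CY-90); ex=np.array([np.cos(h),np.sin(h)]); ey=np.array([-np.sin(h),np.cos(h)])
    d=np.asarray(p)-CC; return d@ex,d@ey
E
python3 - <<'E'
from h import *
# refine carton from top: rim edge fits
c=load('top0'); P=cloud(c)*1000
m=np.zeros(P.shape[:2],bool); m[140:255,205:320]=1
k=m&(abs(P[...,2]-62)<5); p=P[k]
for th in (75.5,76,76.5,77,77.5):
    h=np.radians(th-90); ex=np.array([np.cos(h),np.sin(h)]); ey=np.array([-np.sin(h),np.cos(h)])
    d=(p[:,:2]-CC); x=d@ex; y=d@ey
    print(th,np.percentile(x,[0,2,98,100]).round(1),np.percentile(y,[0,2,98,100]).round(1), 'near wall std',np.std(x[(x<-75)]).round(2),'div',np.mean(y[(y>45)&(y<65)&(abs(x)<70)]).round(1),np.std(y[(y>45)&(y<65)&(abs(x)<70)]).round(2),'sideL',np.mean(y[(y>85)&(abs(x)<70)]).round(1),np.std(y[(y>85)&(abs(x)<70)]).round(2),'R',np.mean(y[(y<-85)&(abs(x)<70)]).round(1),'near',np.mean(x[(x<-75)]).round(1))
print(car(-55,-48)); x,y=car(-55,-48); plan([x,y,120],76.5)
E
```

```text
75.5 [-86.8 -85.4  86.6  87.9] [-96.2 -94.7  94.7  96.4] near wall std 2.21 div 54.8 1.49 sideL 92.6 1.52 R -92.9 near -82.9
76 [-86.1 -85.   86.1  87.7] [-95.6 -94.7  94.5  95.7] near wall std 2.09 div 54.8 1.33 sideL 92.6 1.38 R -92.9 near -82.9
76.5 [-85.5 -85.1  86.   87.6] [-95.2 -94.6  94.3  95.1] near wall std 2.07 div 54.9 1.25 sideL 92.6 1.29 R -92.9 near -82.9
77 [-86.1 -85.   86.1  87.4] [-95.6 -94.7  94.3  95.5] near wall std 1.99 div 54.9 1.26 sideL 92.6 1.32 R -92.9 near -83.0
77.5 [-86.8 -85.4  86.3  87.5] [-96.3 -94.9  94.5  96.1] near wall std 2.02 div 54.8 1.38 sideL 92.6 1.45 R -92.9 near -83.0
[448.31427691 -18.83426117]
t 3.7 pos [ 443.4 -202.2    9.7] F [-0.  -0.2 -0.3] open 35.2 tilt 0.37 head 76.61
n 5 twist/row [-0.0002  0.0013  0.0004]
slides [[np.float64(7.4), np.float64(35.9), np.float64(-22.1)], [np.float64(7.4), np.float64(35.9), np.float64(-22.1)], [np.float64(7.5), np.float64(35.9), np.float64(-22.1)], [np.float64(7.5), np.float64(35.9), np.float64(-22.1)], [np.float64(7.6), np.float64(35.9), np.float64(-22.1)]]
total in tool axes [  37.   179.4 -110.7]
```

Call:
carry_out(
  grip=[-1,-1,-1,-1,-1,-1,-1,-1,-1,-1],
  slide=[
    [0,0,-35],
    [0,0,-40],
    [5,25,-30],
    [8,40,0],
    [8,40,0],
    [8,40,0],
    [6,25,0],
    [0,6,0],
    [0,0,0],
    [0,0,0],
  ],
  twist=[
    [0,0.005,0],
    [0,0,0],
    [0,0,0],
    [0,0,0],
    [0,0,0],
    [0,0,0],
    [0,0,0],
    [0,0,0],
    [0,0,0],
    [0,0,0],
  ],
)

```text
time_s: 4.7
position: [0.4522, -0.0195, 0.1187]
tcp_rot: [[-0.972, 0.235, 0.005], [0.235, 0.972, -0.002], [-0.005, -0.001, -1.0]]
force: [-0.1, 0.0, -0.1]
opening: 0.399
```

```bash
python3 - <<'E'
from h import *
x,y=car(-55,-48); plan([x,y,14],76.5)
E
```

```text
t 4.7 pos [452.2 -19.5 118.7] F [-0.1  0.  -0.1] open 34.7 tilt 0.32 head 76.43
n 3 twist/row [-0.0004  0.0018 -0.0004]
slides [[np.float64(1.5), np.float64(-0.1), np.float64(34.9)], [np.float64(1.4), np.float64(-0.1), np.float64(34.9)], [np.float64(1.4), np.float64(-0.1), np.float64(34.9)]]
total in tool axes [  4.5  -0.2 104.7]
```

Call:
carry_out(
  grip=[-1,-1,-1,-1,-1,-1,0.1,0.1,0.1,0.1],
  slide=[
    [4,0,30],
    [0,0,35],
    [0,0,25],
    [0,0,8],
    [0,0,2],
    [0,0,0],
    [0,0,0],
    [0,0,0],
    [0,0,0],
    [0,0,0],
  ],
  twist=[
    [0,0.005,0],
    [0,0,0],
    [0,0,0],
    [0,0,0],
    [0,0,0],
    [0,0,0],
    [0,0,0],
    [0,0,0],
    [0,0,0],
    [0,0,0],
  ],
)

```text
time_s: 5.7
position: [0.456, -0.0266, 0.0195]
tcp_rot: [[-0.969, 0.246, 0.015], [0.246, 0.969, -0.005], [-0.016, -0.001, -1.0]]
force: [0.4, 2.0, 0.5]
opening: 0.544
```

Call:
carry_out(
  grip=[0.1,0.1,0.1,0.1,0.1,0.1],
  slide=[
    [0,0,-10],
    [0,0,-30],
    [0,0,-40],
    [0,0,-40],
    [0,0,-10],
    [0,0,0],
  ],
  twist=[
    [0,0,0],
    [0,0,0],
    [0,0,0],
    [0,0,0],
    [0,0,0],
    [0,0,0],
  ],
)

```text
time_s: 6.3
position: [0.4547, -0.0263, 0.1601]
tcp_rot: [[-0.97, 0.244, 0.021], [0.243, 0.97, -0.008], [-0.023, -0.003, -1.0]]
force: [0.6, -0.7, -0.8]
opening: 0.55
```

```bash
python3 - <<'E'
from h import *
snap('top','t1'); snap('scene','s1')
c=load('t1'); crop('t1c',c['color'],200,130,440,290,3)
plan([486,-368,130],76.5)
E
```

```text
t 6.4 pos [453.8 -26.  158.3] F [0.  0.1 1. ] open 47.9 tilt 1.11 head 75.89
n 8 twist/row [-0.0003  0.0024 -0.0013]
slides [[np.float64(-14.2), np.float64(-40.5), np.float64(3.9)], [np.float64(-14.2), np.float64(-40.5), np.float64(3.9)], [np.float64(-14.2), np.float64(-40.5), np.float64(3.8)], [np.float64(-14.1), np.float64(-40.5), np.float64(3.8)], [np.float64(-14.1), np.float64(-40.5), np.float64(3.7)], [np.float64(-14.0), np.float64(-40.6), np.float64(3.7)], [np.float64(-14.0), np.float64(-40.6), np.float64(3.6)], [np.float64(-13.9), np.float64(-40.6), np.float64(3.6)]]
total in tool axes [-114.  -323.8   31.3]
```

View pics/t1c.png

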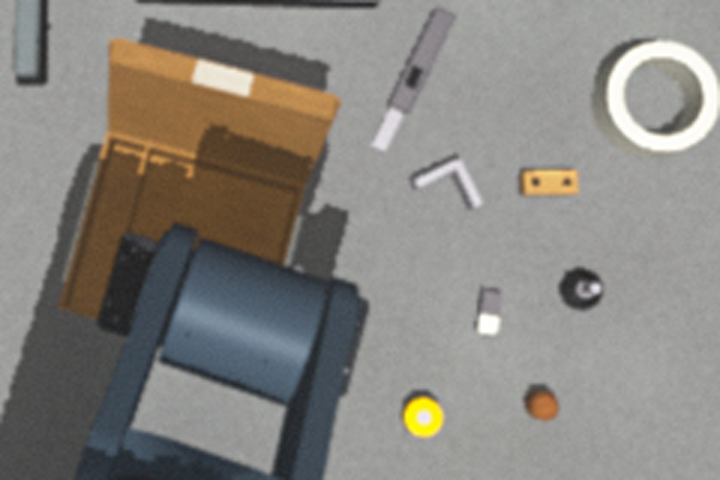

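Call:
carry_out(
  grip=[0,0,0,0,0,0,0,0,0,0,0],
  slide=[
    [-14,-40,0],
    [-14,-40,0],
    [-14,-40,0],
    [-14,-40,0],
    [-14,-40,0],
    [-14,-40,8],
    [-14,-40,8],
    [-10,-24,6],
    [-2,-5,0],
    [0,0,0],
    [0,0,0],
  ],
  twist=[
    [0,0.01,-0.005],
    [0,0.005,-0.005],
    [0,0,0],
    [0,0,0],
    [0,0,0],
    [0,0,0],
    [0,0,0],
    [0,0,0],
    [0,0,0],
    [0,0,0],
    [0,0,0],
  ],
)

```text
time_s: 7.5
position: [0.48, -0.3573, 0.12]
tcp_rot: [[-0.973, 0.23, -0.021], [0.23, 0.973, 0.016], [0.024, 0.01, -1.0]]
force: [-0.6, -0.2, 0.5]
opening: 0.499
```

```bash
python3 - <<'E'
from h import *
wcap('w2');plan([486,-368,16],76.5)
E
```

```text
t 7.55 pos [ 480.  -356.9  120.1] F [-1.   0.7  0.3] open 43.3 tilt 1.51 head 76.71
n 3 twist/row [ 0.0035 -0.008   0.0013]
slides [[np.float64(-3.6), np.float64(-3.5), np.float64(34.6)], [np.float64(-3.4), np.float64(-3.4), np.float64(34.6)], [np.float64(-3.1), np.float64(-3.3), np.float64(34.7)]]
total in tool axes [-10.9 -10.6 103.8]
```

View pics/w2.png

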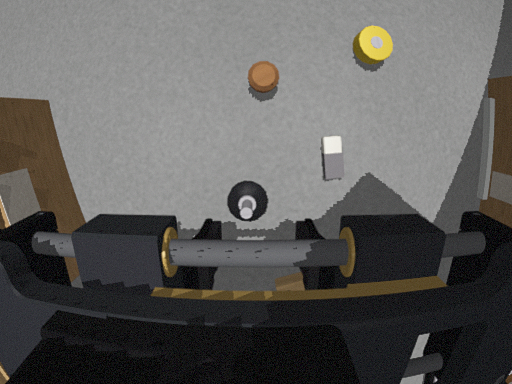

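The foot is in the close view, with its pad at about (248,200) and the stud tip at about (246,212).

```bash
python3 - <<'E'
from h import *
c=load('w2')
crop('w2c',c['color'],210,160,300,240,7)
print(wplane(c,248,201,.011)*1000,wplane(c,246,211,.044)*1000, wplane(c,264,76,.026)*1000)
E
```

```text
[ 484.06123093 -366.02468601   11.        ] [ 484.05884928 -367.00412746   44.        ] [ 376.83088288 -325.75957972   26.        ]
```

View pics/w2c.png

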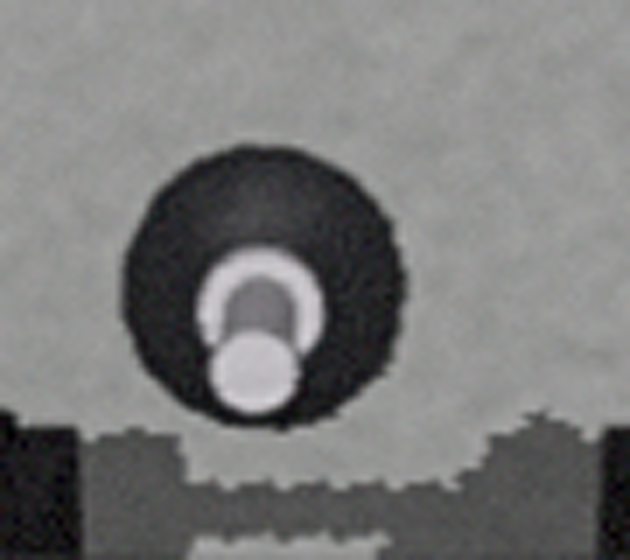

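Call:
carry_out(
  grip=[0,0,0,0,0,0],
  slide=[
    [-9,-9,20],
    [0,0,25],
    [0,0,12],
    [0,0,0],
    [0,0,0],
    [0,0,0],
  ],
  twist=[
    [0.01,-0.022,0],
    [0,0,0],
    [0,0,0],
    [0,0,0],
    [0,0,0],
    [0,0,0],
  ],
)

```text
time_s: 8.15
position: [0.4878, -0.3601, 0.0649]
tcp_rot: [[-0.975, 0.222, -0.001], [0.222, 0.975, 0.001], [0.001, 0.001, -1.0]]
force: [-0.3, -0.4, -0.7]
opening: 0.5
```

```bash
python3 - <<'E'
from h import *
plan([485,-366.5,20],76.5)
E
```

```text
t 8.15 pos [ 487.8 -360.1   64.9] F [-0.3 -0.4 -0.7] open 43.5 tilt 0.08 head 77.2
n 2 twist/row [ 0.0004 -0.0005  0.0061]
slides [[np.float64(0.6), np.float64(-3.5), np.float64(22.4)], [np.float64(0.6), np.float64(-3.5), np.float64(22.4)]]
total in tool axes [ 1.2 -6.9 44.9]
```

Call:
carry_out(
  grip=[0,0,0,0,-1,-1,-1,-1,-1],
  slide=[
    [1,-7,10],
    [0,0,25],
    [0,0,8],
    [0,0,0],
    [0,0,0],
    [0,0,0],
    [0,0,0],
    [0,0,0],
    [0,0,0],
  ],
  twist=[
    [0,0,0.01],
    [0,0,0],
    [0,0,0],
    [0,0,0],
    [0,0,0],
    [0,0,0],
    [0,0,0],
    [0,0,0],
    [0,0,0],
  ],
)

```text
time_s: 9.05
position: [0.4879, -0.3715, 0.0258]
tcp_rot: [[-0.972, 0.233, 0.007], [0.233, 0.972, -0.008], [-0.009, -0.006, -1.0]]
force: [-0.0, 0.3, -0.2]
opening: 0.13
```

```bash
python3 - <<'E'
from h import *
x,y=car(50,27); plan([x,y,130],76.5)
E
```

```text
t 9.05 pos [ 487.9 -371.5   25.8] F [-0.   0.3 -0.2] open 11.3 tilt 0.61 head 76.53
n 10 twist/row [-0.0006  0.0009  0.    ]
slides [[np.float64(1.5), np.float64(40.8), np.float64(-10.7)], [np.float64(1.5), np.float64(40.8), np.float64(-10.7)], [np.float64(1.5), np.float64(40.8), np.float64(-10.6)], [np.float64(1.5), np.float64(40.8), np.float64(-10.6)], [np.float64(1.5), np.float64(40.8), np.float64(-10.6)], [np.float64(1.5), np.float64(40.8), np.float64(-10.5)], [np.float64(1.5), np.float64(40.8), np.float64(-10.5)], [np.float64(1.5), np.float64(40.9), np.float64(-10.5)], [np.float64(1.6), np.float64(40.9), np.float64(-10.5)], [np.float64(1.6), np.float64(40.9), np.float64(-10.4)]]
total in tool axes [  14.7  408.1 -106.8]
```

Call:
carry_out(
  grip=[-1,-1,-1,-1,-1,-1,-1,-1,-1,-1,-1,-1],
  slide=[
    [0,0,-35],
    [0,10,-45],
    [2,40,-35],
    [2,45,0],
    [2,45,0],
    [2,45,0],
    [2,45,0],
    [2,45,0],
    [2,45,0],
    [3,42,0],
    [3,28,0],
    [1,6,0],
  ],
  twist=[
    [-0.006,0.008,0],
    [0,0,0],
    [0,0,0],
    [0,0,0],
    [0,0,0],
    [0,0,0],
    [0,0,0],
    [0,0,0],
    [0,0,0],
    [0,0,0],
    [0,0,0],
    [0,0,0],
  ],
)

```text
time_s: 10.25
position: [0.5653, 0.0271, 0.1465]
tcp_rot: [[-0.971, 0.238, 0.012], [0.238, 0.971, -0.005], [-0.013, -0.002, -1.0]]
force: [-0.3, -0.0, -1.0]
opening: 0.102
```

```bash
python3 - <<'E'
from h import *
x,y=car(44,27); plan([x,y,31],76.5)
E
```

```text
t 10.25 pos [565.3  27.1 146.5] F [-0.3 -0.  -1. ] open 8.8 tilt 0.74 head 76.21
n 3 twist/row [-0.0007  0.0042 -0.0017]
slides [[np.float64(1.8), np.float64(1.1), np.float64(38.5)], [np.float64(1.7), np.float64(1.1), np.float64(38.5)], [np.float64(1.5), np.float64(1.0), np.float64(38.5)]]
total in tool axes [  5.5   3.2 115.4]
```

Call:
carry_out(
  grip=[-1,-1,-1,-1,-1],
  slide=[
    [5,0,20],
    [0,0,25],
    [0,0,10],
    [0,0,0],
    [0,0,0],
  ],
  twist=[
    [0,0.012,-0.004],
    [0,0,0],
    [0,0,0],
    [0,0,0],
    [0,0,0],
  ],
)

```text
time_s: 10.75
position: [0.5618, 0.0277, 0.0918]
tcp_rot: [[-0.973, 0.231, 0.004], [0.231, 0.973, -0.004], [-0.004, -0.003, -1.0]]
force: [-0.1, 0.5, -0.4]
opening: 0.095
```

```bash
python3 - <<'E'
from h import *
x,y=car(44,27); plan([x,y,31],76.5)
wcap('w3')
E
```

```text
t 10.75 pos [561.8  27.7  91.8] F [-0.1  0.5 -0.4] open 8.3 tilt 0.31 head 76.62
n 2 twist/row [-0.0016  0.0022  0.0011]
slides [[np.float64(0.4), np.float64(1.7), np.float64(30.4)], [np.float64(0.3), np.float64(1.7), np.float64(30.4)]]
total in tool axes [ 0.7  3.5 60.8]
```

View pics/w3.png

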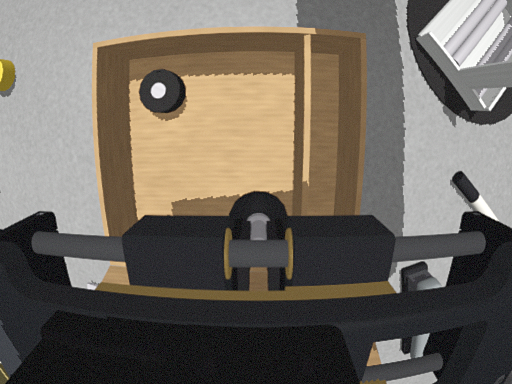

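The puck is in the bay at (163,90). The foot is held upright over the bay, so I'll lower it.

Call:
carry_out(
  grip=[-1,-1,-1,-1,-1,-1,-0.4,-0.4,-0.4,-0.4],
  slide=[
    [0,1,20],
    [0,0,25],
    [0,0,8],
    [0,0,4],
    [0,0,1],
    [0,0,0],
    [0,0,0],
    [0,0,0],
    [0,0,0],
    [0,0,0],
  ],
  twist=[
    [0,0.004,0],
    [0,0,0],
    [0,0,0],
    [0,0,0],
    [0,0,0],
    [0,0,0],
    [0,0,0],
    [0,0,0],
    [0,0,0],
    [0,0,0],
  ],
)

```text
time_s: 11.8
position: [0.5697, 0.0256, 0.0413]
tcp_rot: [[-0.972, 0.234, 0.018], [0.233, 0.972, -0.006], [-0.019, -0.002, -1.0]]
force: [0.1, -0.5, 0.0]
opening: 0.289
```

Call:
carry_out(
  grip=[-0.4,-0.4,-0.4,-0.4,-0.4,-0.4],
  slide=[
    [0,0,-10],
    [0,0,-35],
    [0,0,-45],
    [0,0,-20],
    [0,0,0],
    [0,0,0],
  ],
  twist=[
    [0,0,0],
    [0,0,0],
    [0,0,0],
    [0,0,0],
    [0,0,0],
    [0,0,0],
  ],
)

```text
time_s: 12.4
position: [0.5673, 0.0265, 0.1571]
tcp_rot: [[-0.972, 0.233, 0.017], [0.233, 0.972, -0.006], [-0.018, -0.002, -1.0]]
force: [0.0, 0.5, 0.6]
opening: 0.303
```

```bash
python3 - <<'E'
from h import *
snap('top','t2'); c=load('t2'); crop('t2c',c['color'],200,130,440,290,3)
wcap('w4')
plan([585.5,-334,130],87)
E
```

```text
t 12.5 pos [566.9  26.5 156.1] F [-0.1  0.  -1.5] open 25.7 tilt 0.94 head 76.5
n 9 twist/row [-0.0004  0.0018 -0.0204]
slides [[np.float64(-11.3), np.float64(-38.5), np.float64(3.2)], [np.float64(-10.5), np.float64(-38.7), np.float64(3.1)], [np.float64(-9.7), np.float64(-38.9), np.float64(3.1)], [np.float64(-9.0), np.float64(-39.1), np.float64(3.1)], [np.float64(-8.2), np.float64(-39.3), np.float64(3.0)], [np.float64(-7.4), np.float64(-39.4), np.float64(3.0)], [np.float64(-6.6), np.float64(-39.6), np.float64(3.0)], [np.float64(-5.8), np.float64(-39.7), np.float64(2.9)], [np.float64(-5.0), np.float64(-39.8), np.float64(2.9)]]
total in tool axes [-101.8 -346.2   28.4]
```

View pics/t2c.png

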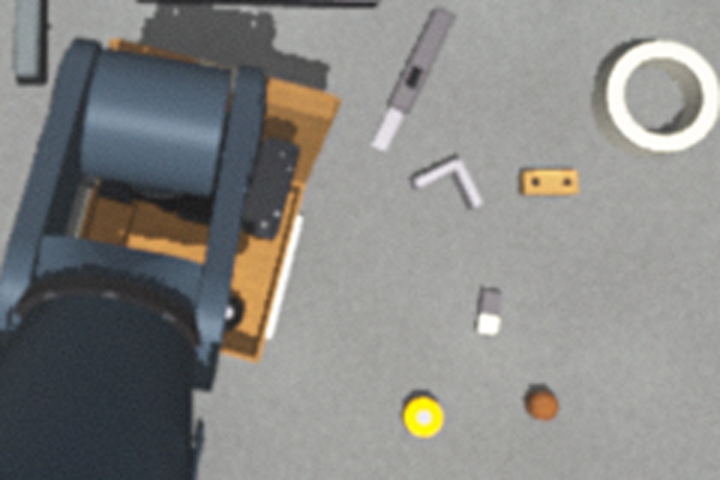

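View pics/w4.png

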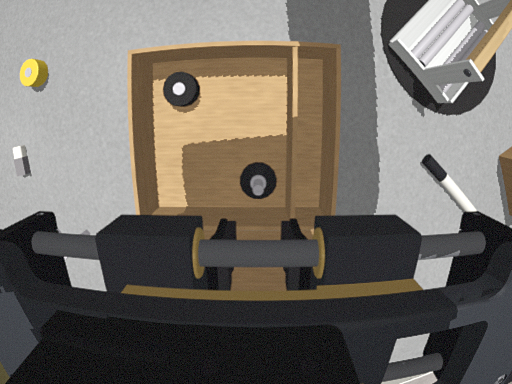

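Call:
carry_out(
  grip=[0,0,0,0,0,0,0,0,0,0,0,0],
  slide=[
    [-11,-38,0],
    [-10,-39,0],
    [-5,-39,0],
    [1,-40,0],
    [7,-39,0],
    [12,-38,0],
    [18,-36,0],
    [22,-34,0],
    [20,-20,0],
    [20,-16,0],
    [5,-4,0],
    [0,0,0],
  ],
  twist=[
    [0,0.012,0.14],
    [0,0,0.14],
    [0,0,0.14],
    [0,0,0.14],
    [0,0,0.14],
    [0,0,0.14],
    [0,0,0.14],
    [0,0,0.14],
    [0,0,0.1],
    [0,0,0.05],
    [0,0,0],
    [0,0,0],
  ],
)

```text
time_s: 13.7
position: [0.3122, -0.1044, 0.1421]
tcp_rot: [[-0.013, 1.0, -0.023], [1.0, 0.013, 0.014], [0.014, -0.023, -1.0]]
force: [-0.6, -0.3, -0.1]
opening: 0.5
```

```bash
python3 - <<'E'
from h import *
plan([586.5,-334.2,100],2.2); wcap('w5')
E
```

```text
t 13.7 pos [ 312.2 -104.4  142.1] F [-0.6 -0.3 -0.1] open 43.5 tilt 1.53 head 0.74
n 9 twist/row [-0.0025 -0.0016 -0.0028]
slides [[np.float64(-26.0), np.float64(30.2), np.float64(3.6)], [np.float64(-26.1), np.float64(30.2), np.float64(3.7)], [np.float64(-26.1), np.float64(30.1), np.float64(3.9)], [np.float64(-26.2), np.float64(30.0), np.float64(4.0)], [np.float64(-26.3), np.float64(29.9), np.float64(4.1)], [np.float64(-26.4), np.float64(29.8), np.float64(4.2)], [np.float64(-26.4), np.float64(29.7), np.float64(4.3)], [np.float64(-26.5), np.float64(29.7), np.float64(4.4)], [np.float64(-26.6), np.float64(29.6), np.float64(4.6)]]
total in tool axes [-233.8  272.2   32.6]
```

View pics/w5.png

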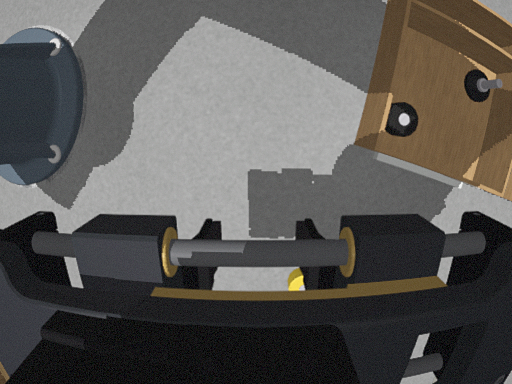

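I turned the slides the wrong way there. It did no harm, because the path stayed at a clear height. Going on with computed rows.

Call:
carry_out(
  grip=[0,0,0,0,0,0,0,0,0,0,0,0],
  slide=[
    [-26,30,0],
    [-26,30,0],
    [-26,30,0],
    [-26,30,0],
    [-26,30,0],
    [-26,30,5],
    [-26,30,5],
    [-24,28,5],
    [-12,15,5],
    [-2,2,0],
    [0,0,0],
    [0,0,0],
  ],
  twist=[
    [-0.01,-0.014,-0.01],
    [-0.01,0,-0.01],
    [0,0,0],
    [0,0,0],
    [0,0,0],
    [0,0,0],
    [0,0,0],
    [0,0,0],
    [0,0,0],
    [0,0,0],
    [0,0,0],
    [0,0,0],
  ],
)

```text
time_s: 14.95
position: [0.5987, -0.3332, 0.1129]
tcp_rot: [[-0.048, 0.999, 0.007], [0.999, 0.048, -0.008], [-0.008, 0.007, -1.0]]
force: [0.6, 0.2, 1.0]
opening: 0.502
```

```bash
python3 - <<'E'
from h import *
plan([586.5,-334.2,60],2.2); wcap('w6')
E
```

```text
t 14.95 pos [ 598.7 -333.2  112.9] F [0.6 0.2 1. ] open 43.7 tilt 0.59 head 2.73
n 2 twist/row [0.0033 0.004  0.0046]
slides [[np.float64(0.0), np.float64(-6.3), np.float64(26.4)], [np.float64(-0.1), np.float64(-6.2), np.float64(26.4)]]
total in tool axes [  0.  -12.6  52.8]
```

View pics/w6.png

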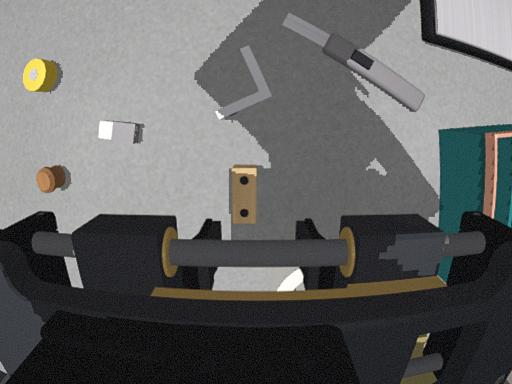

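The cleat fills pixels (232–257, 166–222) with its holes at (244,180) and (243,212). The bracket is at (245,85).

```bash
python3 - <<'E'
from h import *
c=load('w6')
a=wplane(c,244,180,.020)*1000; b=wplane(c,243,212,.020)*1000
print(a,b,(a+b)/2,np.degrees(np.arctan2(*(a-b)[[1,0]])), np.linalg.norm(a-b))
crop('w6c',c['color'],205,35,285,125,7)
s=load('t2'); crop('t2b',s['color'],335,175,365,205,18)
E
```

```text
[ 586.17916551 -318.94961941   20.        ] [ 586.29960439 -348.32019322   20.        ] [ 586.23938495 -333.63490631   20.        ] 90.23494948246693 29.370820750833687
```

View pics/w6c.png

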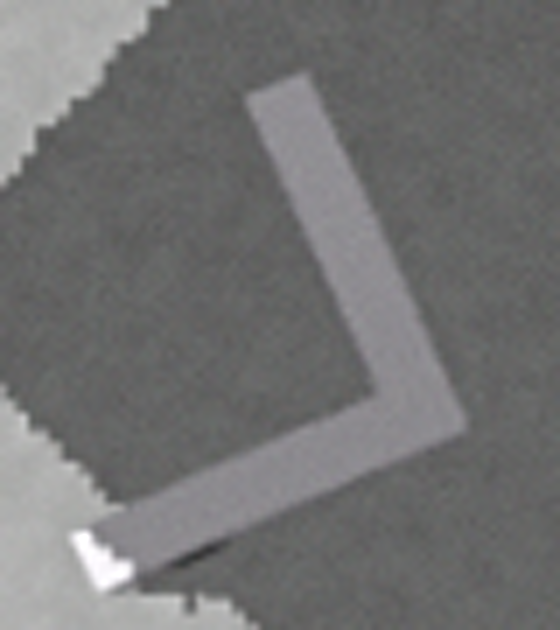

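Call:
carry_out(
  grip=[0,0,0,0,0,0],
  slide=[
    [0,-11,20],
    [0,-1,30],
    [0,0,20],
    [0,0,5],
    [0,0,0],
    [0,0,0],
  ],
  twist=[
    [0.007,0.008,0.018],
    [0,0,0],
    [0,0,0],
    [0,0,0],
    [0,0,0],
    [0,0,0],
  ],
)

```text
time_s: 15.6
position: [0.5842, -0.3307, 0.041]
tcp_rot: [[-0.031, 1.0, 0.001], [1.0, 0.031, -0.001], [-0.001, 0.001, -1.0]]
force: [0.9, -0.2, 0.1]
opening: 0.498
```

```bash
python3 - <<'E'
from h import *
plan([586.3,-334,6],1.5)
E
```

```text
t 15.6 pos [ 584.2 -330.7   41. ] F [ 0.9 -0.2  0.1] open 43.3 tilt 0.05 head 1.8
n 1 twist/row [0.0007 0.0006 0.0053]
slides [[np.float64(-3.3), np.float64(1.9), np.float64(35.0)]]
total in tool axes [-3.3  1.9 35. ]
```

Call:
carry_out(
  grip=[0,0,0,0,0,-1,-1,-1,-1,-1],
  slide=[
    [-3,2,15],
    [0,0,15],
    [0,0,7],
    [0,0,4],
    [0,0,0],
    [0,0,0],
    [0,0,0],
    [0,0,0],
    [0,0,0],
    [0,0,0],
  ],
  twist=[
    [0,0,0.005],
    [0,0,0],
    [0,0,0],
    [0,0,0],
    [0,0,0],
    [0,0,0],
    [0,0,0],
    [0,0,0],
    [0,0,0],
    [0,0,0],
  ],
)

```text
time_s: 16.6
position: [0.5875, -0.3354, 0.0005]
tcp_rot: [[-0.027, 1.0, 0.003], [1.0, 0.027, -0.004], [-0.004, 0.003, -1.0]]
force: [-1.8, -0.2, 2.3]
opening: 0.252
```

```bash
python3 - <<'E'
from h import *
s=bot.read_state();p=s['position']*1000
plan([p[0],p[1],130],1.5)
x,y=car(-42,20); plan([x,y,p[2]],76.5,n=12)
E
```

```text
t 16.6 pos [ 5.875e+02 -3.354e+02  5.000e-01] F [-1.8 -0.2  2.3] open 21.9 tilt 0.27 head 1.54
n 3 twist/row [0.0009 0.0013 0.0003]
slides [[np.float64(-0.2), np.float64(0.1), np.float64(-43.2)], [np.float64(-0.1), np.float64(0.1), np.float64(-43.2)], [np.float64(-0.1), np.float64(0.0), np.float64(-43.2)]]
total in tool axes [  -0.5    0.3 -129.5]
t 16.6 pos [ 5.875e+02 -3.354e+02  5.000e-01] F [-1.8 -0.2  2.3] open 21.9 tilt 0.27 head 1.54
n 12 twist/row [-0.      0.0004 -0.109 ]
slides [[np.float64(31.9), np.float64(-8.4), np.float64(-0.1)], [np.float64(32.6), np.float64(-4.8), np.float64(-0.1)], [np.float64(32.9), np.float64(-1.3), np.float64(-0.1)], [np.float64(32.9), np.float64(2.3), np.float64(-0.1)], [np.float64(32.4), np.float64(5.9), np.float64(-0.1)], [np.float64(31.6), np.float64(9.4), np.float64(-0.1)], [np.float64(30.4), np.float64(12.8), np.float64(-0.1)], [np.float64(28.8), np.float64(16.0), np.float64(-0.1)], [np.float64(26.9), np.float64(19.0), np.float64(-0.0)], [np.float64(24.7), np.float64(21.8), np.float64(-0.0)], [np.float64(22.2), np.float64(24.4), np.float64(-0.0)], [np.float64(19.4), np.float64(26.7), np.float64(-0.0)]]
total in tool axes [ 382.5 -100.4   -1.8]
```

Call:
carry_out(
  grip=[-1,-1,-1,-1],
  slide=[
    [0,0,-30],
    [0,0,-40],
    [0,0,-40],
    [0,0,-15],
  ],
  twist=[
    [0,0,0],
    [0,0,0],
    [0,0,0],
    [0,0,0],
  ],
)

```text
time_s: 17.0
position: [0.5864, -0.3333, 0.1234]
tcp_rot: [[-0.026, 1.0, -0.002], [1.0, 0.026, 0.002], [0.002, -0.002, -1.0]]
force: [0.9, -0.4, -0.2]
opening: 0.252
```

Call:
carry_out(
  grip=[-1,-1,-1,-1,-1,-1,-1,-1,-1,-1,-1,-1],
  slide=[
    [32,-8,0],
    [33,-5,0],
    [33,-1,0],
    [33,2,0],
    [32,6,0],
    [32,9,0],
    [30,13,0],
    [29,16,0],
    [27,19,0],
    [24,21,0],
    [18,20,0],
    [5,6,0],
  ],
  twist=[
    [0,0,-0.11],
    [0,0,-0.11],
    [0,0,-0.11],
    [0,0,-0.11],
    [0,0,-0.11],
    [0,0,-0.11],
    [0,0,-0.11],
    [0,0,-0.11],
    [0,0,-0.11],
    [0,0,-0.11],
    [0,0,-0.1],
    [0,0,-0.05],
  ],
)

```text
time_s: 18.2
position: [0.4741, 0.0227, 0.1173]
tcp_rot: [[-0.969, 0.247, 0.006], [0.247, 0.969, -0.002], [-0.007, -0.0, -1.0]]
force: [-0.4, 0.1, -0.4]
opening: 0.25
```

```bash
python3 - <<'E'
from h import *
x,y=car(-42,20); plan([x,y,70],76.5)
E
```

```text
t 18.2 pos [474.1  22.7 117.3] F [-0.4  0.1 -0.4] open 21.7 tilt 0.37 head 75.67
n 2 twist/row [-0.0001  0.0033 -0.0072]
slides [[np.float64(1.5), np.float64(10.8), np.float64(23.6)], [np.float64(1.3), np.float64(10.8), np.float64(23.6)]]
total in tool axes [ 3.  21.6 47.2]
```

Call:
carry_out(
  grip=[-1,-1,-1,-1,-1],
  slide=[
    [3,18,0],
    [0,0,20],
    [0,0,15],
    [0,0,0],
    [0,0,0],
  ],
  twist=[
    [0,0.006,-0.014],
    [0,0,0],
    [0,0,0],
    [0,0,0],
    [0,0,0],
  ],
)

```text
time_s: 18.7
position: [0.4745, 0.0448, 0.0794]
tcp_rot: [[-0.973, 0.229, -0.0], [0.229, 0.973, 0.001], [0.001, 0.001, -1.0]]
force: [0.6, 0.2, -0.8]
opening: 0.249
```

```bash
python3 - <<'E'
from h import *
x,y=car(-42,20); plan([x,y,7],76.5)
E
```

```text
t 18.7 pos [474.5  44.8  79.4] F [ 0.6  0.2 -0.8] open 21.6 tilt 0.07 head 76.77
n 2 twist/row [ 0.0005 -0.0003  0.0024]
slides [[np.float64(-1.2), np.float64(-0.1), np.float64(36.2)], [np.float64(-1.2), np.float64(-0.0), np.float64(36.2)]]
total in tool axes [-2.5 -0.1 72.4]
```

Call:
carry_out(
  grip=[-1,-1,-1,-1,-1,-1,-0.15,-0.15,-0.15],
  slide=[
    [-2,0,25],
    [0,0,25],
    [0,0,12],
    [0,0,5],
    [0,0,2],
    [0,0,0],
    [0,0,0],
    [0,0,0],
    [0,0,0],
  ],
  twist=[
    [0,0,0],
    [0,0,0],
    [0,0,0],
    [0,0,0],
    [0,0,0],
    [0,0,0],
    [0,0,0],
    [0,0,0],
    [0,0,0],
  ],
)

```text
time_s: 19.6
position: [0.4826, 0.0428, 0.0132]
tcp_rot: [[-0.973, 0.231, 0.013], [0.231, 0.973, -0.0], [-0.013, 0.003, -1.0]]
force: [-0.2, 0.4, -0.5]
opening: 0.398
```

Call:
carry_out(
  grip=[-0.15,-0.15,-0.15,-0.15,-0.15],
  slide=[
    [0,0,-10],
    [0,0,-30],
    [0,0,-45],
    [0,0,-30],
    [0,0,0],
  ],
  twist=[
    [0,0,0],
    [0,0,0],
    [0,0,0],
    [0,0,0],
    [0,0,0],
  ],
)

```text
time_s: 20.1
position: [0.4809, 0.043, 0.1346]
tcp_rot: [[-0.973, 0.231, 0.013], [0.231, 0.973, -0.0], [-0.013, 0.003, -1.0]]
force: [0.6, 0.4, -0.5]
opening: 0.424
```

```bash
python3 - <<'E'
from h import *
s=snap('top','t3'); crop('t3c',s['color'],200,130,440,290,3)
c=load('w6')
# bracket from w6, z=0.026: points in crop -> full px = 205+x/7, 35+y/7 (white bit = leg end)
pts={'A_end_in':(248,97),'A_end_out':(308,72),'corner_out':(467,420),'corner_in':(378,395),'B_end_in':(75,533),'B_end_out':(105,590)}
q={k:wplane(c,205+x/7,35+y/7,.026)[:2]*1000 for k,(x,y) in pts.items()}
for k in q: print(k,q[k].round(1))
co=q['corner_out']; print('legA len',np.linalg.norm(q['A_end_out']-co),'dir',np.degrees(np.arctan2(*(q['A_end_out']-co)[::-1])),'legB len',np.linalg.norm(q['B_end_out']-co),'dir',np.degrees(np.arctan2(*(q['B_end_out']-co)[::-1])))
E
```

```text
A_end_in [ 578.6 -206.7]
A_end_out [ 585.5 -203.4]
corner_out [ 606.2 -245. ]
corner_in [ 595.6 -242.5]
B_end_in [ 560.6 -260.2]
B_end_out [ 564.4 -267. ]
legA len 46.47194739685355 dir 116.37970128696628 legB len 47.175382119845814 dir -152.23343755588635
```

View pics/t3c.png

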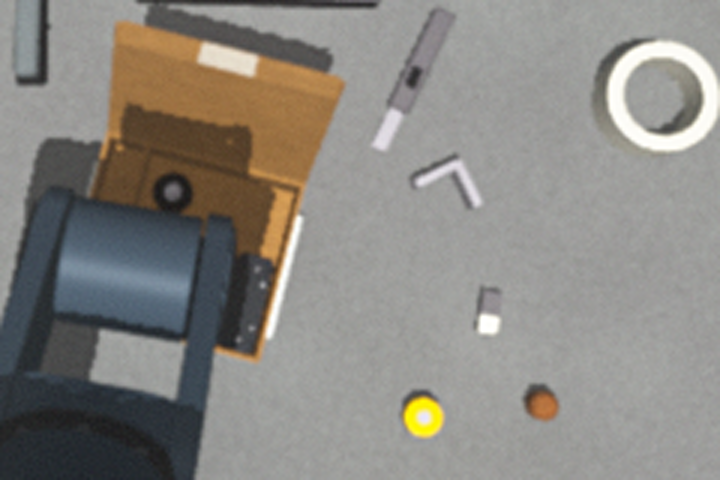

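```bash
python3 - <<'E'
from h import *
print(tocar([569.7,25.6]),tocar([482.6,42.8]))
plan([581.1,-253.5,130],117.5)
E
```

```text
(np.float64(52.65885362967571), np.float64(23.54347328684522)) (np.float64(-36.049826695283514), np.float64(19.935144725835887))
t 20.15 pos [480.   43.1 133.2] F [-0.1 -0.3 -0. ] open 36.7 tilt 0.63 head 76.64
n 7 twist/row [-0.0002  0.0016 -0.1019]
slides [[np.float64(-23.8), np.float64(-37.9), np.float64(0.6)], [np.float64(-19.9), np.float64(-40.1), np.float64(0.6)], [np.float64(-15.7), np.float64(-41.9), np.float64(0.5)], [np.float64(-11.3), np.float64(-43.3), np.float64(0.5)], [np.float64(-6.9), np.float64(-44.2), np.float64(0.5)], [np.float64(-2.3), np.float64(-44.7), np.float64(0.5)], [np.float64(2.2), np.float64(-44.7), np.float64(0.5)]]
total in tool axes [-166.8 -265.2    4.4]
```

Call:
carry_out(
  grip=[0,0,0,0,0,0,0,0,0,0],
  slide=[
    [-24,-38,0],
    [-20,-40,0],
    [-16,-42,0],
    [-11,-43,0],
    [-7,-44,0],
    [-2,-40,0],
    [2,-28,0],
    [0,-8,0],
    [0,0,0],
    [0,0,0],
  ],
  twist=[
    [0,0.01,-0.1],
    [0,0,-0.1],
    [0,0,-0.1],
    [0,0,-0.1],
    [0,0,-0.1],
    [0,0,-0.1],
    [0,0,-0.08],
    [0,0,-0.02],
    [0,0,0],
    [0,0,0],
  ],
)

```text
time_s: 21.15
position: [0.5735, -0.2464, 0.1196]
tcp_rot: [[-0.878, -0.478, -0.019], [-0.478, 0.878, 0.012], [0.011, 0.02, -1.0]]
force: [0.1, -0.0, -1.0]
opening: 0.504
```

```bash
python3 - <<'E'
from h import *
plan([581.1,-253.5,60],117.5); c=wcap('w7')
E
```

```text
t 21.15 pos [ 573.5 -246.4  119.6] F [ 0.1 -0.  -1. ] open 43.8 tilt 1.29 head 118.55
n 2 twist/row [ 0.0099 -0.0055  0.0092]
slides [[np.float64(-2.0), np.float64(-5.5), np.float64(29.7)], [np.float64(-1.8), np.float64(-5.2), np.float64(29.7)]]
total in tool axes [ -3.9 -11.   59.4]
```

View pics/w7.png

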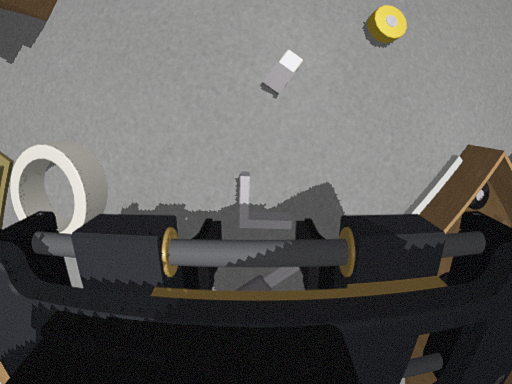

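The bracket is in view. The leg to grip runs from (244,173) down to the corner at about (241,226), and the other leg runs to (296,226).

```bash
python3 - <<'E'
from h import *
c=load('w7'); crop('w7c',c['color'],225,160,310,240,7)
for u,v in [(244,175),(296,225),(241,227)]: print(wplane(c,u,v,.026)*1000)
E
```

```text
[ 560.87467768 -264.18753396   26.        ]
[ 579.35257177 -200.48336067   26.        ]
[ 604.72080274 -244.15169735   26.        ]
```

View pics/w7c.png

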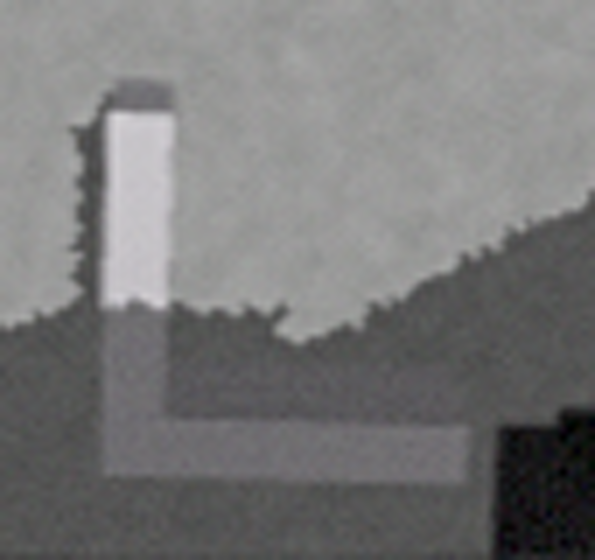

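Consistent. Descending to the gripped leg in two steps.

Call:
carry_out(
  grip=[0,0,0,0,0,0],
  slide=[
    [-4,-10,15],
    [0,0,25],
    [0,0,15],
    [0,0,3],
    [0,0,0],
    [0,0,0],
  ],
  twist=[
    [0.02,-0.011,0.018],
    [0,0,0],
    [0,0,0],
    [0,0,0],
    [0,0,0],
    [0,0,0],
  ],
)

```text
time_s: 21.8
position: [0.5795, -0.2454, 0.0598]
tcp_rot: [[-0.885, -0.466, -0.003], [-0.466, 0.885, 0.003], [0.002, 0.004, -1.0]]
force: [0.2, 0.2, 0.1]
opening: 0.495
```

```bash
python3 - <<'E'
from h import *
plan([580.8,-252.8,6],117.3)
E
```

```text
t 21.8 pos [ 579.5 -245.4   59.8] F [0.2 0.2 0.1] open 43.1 tilt 0.25 head 117.78
n 2 twist/row [ 0.002  -0.0009  0.0042]
slides [[np.float64(1.1), np.float64(-3.7), np.float64(26.9)], [np.float64(1.1), np.float64(-3.6), np.float64(26.9)]]
total in tool axes [ 2.2 -7.3 53.8]
```

Call:
carry_out(
  grip=[0,0,0,0,0,-1,-1,-1,-1,-1],
  slide=[
    [2,-7,10],
    [0,0,20],
    [0,0,15],
    [0,0,4],
    [0,0,0],
    [0,0,0],
    [0,0,0],
    [0,0,0],
    [0,0,0],
    [0,0,0],
  ],
  twist=[
    [0.004,-0.002,0.008],
    [0,0,0],
    [0,0,0],
    [0,0,0],
    [0,0,0],
    [0,0,0],
    [0,0,0],
    [0,0,0],
    [0,0,0],
    [0,0,0],
  ],
)

```text
time_s: 22.8
position: [0.585, -0.2561, 0.0134]
tcp_rot: [[-0.889, -0.458, 0.01], [-0.458, 0.889, -0.007], [-0.006, -0.011, -1.0]]
force: [-0.3, -0.2, -0.9]
opening: 0.132
```

```bash
python3 - <<'E'
from h import *
x,y=car(36,-49); s=bot.read_state(); plan([x,y,s['position'][2]*1000],76.5)
E
```

```text
t 22.8 pos [ 585.  -256.1   13.4] F [-0.3 -0.2 -0.9] open 11.5 tilt 0.69 head 117.26
n 6 twist/row [-0.0014  0.0015  0.1186]
slides [[np.float64(-9.2), np.float64(35.6), np.float64(-0.3)], [np.float64(-5.0), np.float64(36.4), np.float64(-0.3)], [np.float64(-0.6), np.float64(36.7), np.float64(-0.2)], [np.float64(3.7), np.float64(36.5), np.float64(-0.2)], [np.float64(8.0), np.float64(35.8), np.float64(-0.1)], [np.float64(12.2), np.float64(34.6), np.float64(-0.1)]]
total in tool axes [-55.5 213.3  -1.9]
```

Call:
carry_out(
  grip=[-1,-1,-1,-1,-1],
  slide=[
    [0,0,0],
    [0,0,-25],
    [0,0,-40],
    [0,0,-45],
    [0,0,-10],
  ],
  twist=[
    [0,0,0],
    [0,0,0],
    [0,0,0],
    [0,0,0],
    [0,0,0],
  ],
)

```text
time_s: 23.3
position: [0.5819, -0.254, 0.1337]
tcp_rot: [[-0.889, -0.458, 0.003], [-0.458, 0.889, -0.002], [-0.002, -0.003, -1.0]]
force: [0.5, -0.7, -0.4]
opening: 0.088
```

Call:
carry_out(
  grip=[-1,-1,-1,-1,-1,-1,-1,-1],
  slide=[
    [-9,36,0],
    [-5,36,0],
    [-1,37,0],
    [4,36,0],
    [8,32,0],
    [10,18,0],
    [1,5,0],
    [0,0,0],
  ],
  twist=[
    [0,0,0.12],
    [0,0,0.12],
    [0,0,0.12],
    [0,0,0.12],
    [0,0,0.12],
    [0,0,0.09],
    [0,0,0.02],
    [0,0,0],
  ],
)

```text
time_s: 24.1
position: [0.5327, -0.0483, 0.1313]
tcp_rot: [[-0.965, 0.263, 0.003], [0.263, 0.965, -0.005], [-0.004, -0.004, -1.0]]
force: [0.0, -1.4, -1.3]
opening: 0.086
```

```bash
python3 - <<'E'
from h import *
x,y=car(36,-49);  plan([x,y,80],76.5); wcap('w8')
E
```

```text
t 24.1 pos [532.7 -48.3 131.3] F [ 0.  -1.4 -1.3] open 7.5 tilt 0.34 head 74.74
n 2 twist/row [-0.002   0.0022 -0.0154]
slides [[np.float64(-0.8), np.float64(4.1), np.float64(25.6)], [np.float64(-0.9), np.float64(4.0), np.float64(25.6)]]
total in tool axes [-1.6  8.2 51.2]
```

View pics/w8.png

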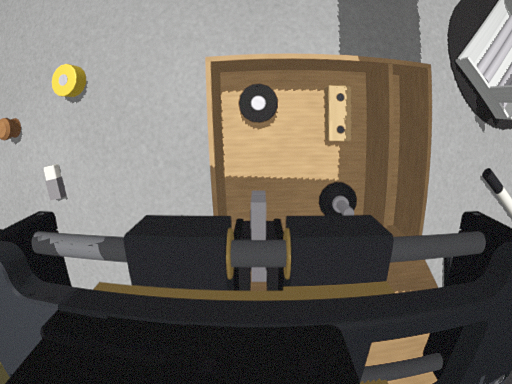

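The puck, cleat and foot are all in the bay, and the bracket is held by its leg and aligned. Lowering it.

Call:
carry_out(
  grip=[-1,-1,-1,-1,-1],
  slide=[
    [-1,7,10],
    [0,0,25],
    [0,0,15],
    [0,0,0],
    [0,0,0],
  ],
  twist=[
    [-0.004,0.004,-0.03],
    [0,0,0],
    [0,0,0],
    [0,0,0],
    [0,0,0],
  ],
)

```text
time_s: 24.65
position: [0.5378, -0.0442, 0.0772]
tcp_rot: [[-0.973, 0.23, 0.001], [0.23, 0.973, 0.0], [-0.001, 0.001, -1.0]]
force: [0.1, 0.3, -0.3]
opening: 0.088
```

```bash
python3 - <<'E'
from h import *
x,y=car(36,-49);  plan([x,y,17],76.5)
E
```

```text
t 24.65 pos [537.8 -44.2  77.2] F [ 0.1  0.3 -0.3] open 7.6 tilt 0.07 head 76.68
n 2 twist/row [0.0003 0.0006 0.0016]
slides [[np.float64(1.0), np.float64(1.4), np.float64(30.1)], [np.float64(1.0), np.float64(1.4), np.float64(30.1)]]
total in tool axes [ 2.   2.7 60.2]
```

Call:
carry_out(
  grip=[-1,-1,-1,-1,-1,-1,-0.5,-0.5,-0.5],
  slide=[
    [2,0,20],
    [0,0,22],
    [0,0,9],
    [0,0,5],
    [0,0,2],
    [0,0,0],
    [0,0,0],
    [0,0,0],
    [0,0,0],
  ],
  twist=[
    [0,0,0],
    [0,0,0],
    [0,0,0],
    [0,0,0],
    [0,0,0],
    [0,0,0],
    [0,0,0],
    [0,0,0],
    [0,0,0],
  ],
)

```text
time_s: 25.55
position: [0.5421, -0.0466, 0.0227]
tcp_rot: [[-0.973, 0.23, 0.014], [0.23, 0.973, -0.003], [-0.014, -0.0, -1.0]]
force: [-0.4, 0.8, -0.8]
opening: 0.229
```

Call:
carry_out(
  grip=[-0.5,-0.5,-0.5,-0.5,-0.5,-0.5],
  slide=[
    [0,0,0],
    [0,0,-10],
    [0,0,-30],
    [0,0,-45],
    [0,0,-30],
    [0,0,0],
  ],
  twist=[
    [0,0,0],
    [0,0,0],
    [0,0,0],
    [0,0,0],
    [0,0,0],
    [0,0,0],
  ],
)

```text
time_s: 26.15
position: [0.5404, -0.046, 0.1439]
tcp_rot: [[-0.973, 0.23, 0.014], [0.23, 0.973, -0.003], [-0.014, -0.0, -1.0]]
force: [0.8, 0.8, -0.3]
opening: 0.25
```

```bash
python3 - <<'E'
from h import *
wcap('w9'); s=snap('top','t4'); crop('t4c',s['color'],200,130,440,290,3)
plan([376.5,-326,130],76.5)
E
```

```text
t 26.25 pos [538.2 -45.5 140.6] F [ 0.3  0.1 -0. ] open 21.5 tilt 0.44 head 76.7
n 8 twist/row [0.     0.001  0.0004]
slides [[np.float64(11.6), np.float64(-38.8), np.float64(1.2)], [np.float64(11.6), np.float64(-38.8), np.float64(1.2)], [np.float64(11.6), np.float64(-38.8), np.float64(1.2)], [np.float64(11.6), np.float64(-38.8), np.float64(1.3)], [np.float64(11.5), np.float64(-38.8), np.float64(1.3)], [np.float64(11.5), np.float64(-38.8), np.float64(1.3)], [np.float64(11.5), np.float64(-38.8), np.float64(1.3)], [np.float64(11.5), np.float64(-38.8), np.float64(1.3)]]
total in tool axes [  92.9 -310.2    9.8]
```

View pics/w9.png

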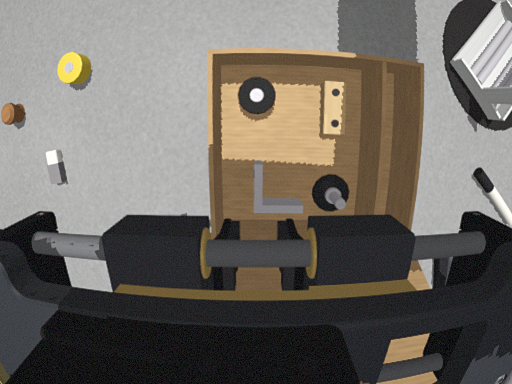

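View pics/t4c.png

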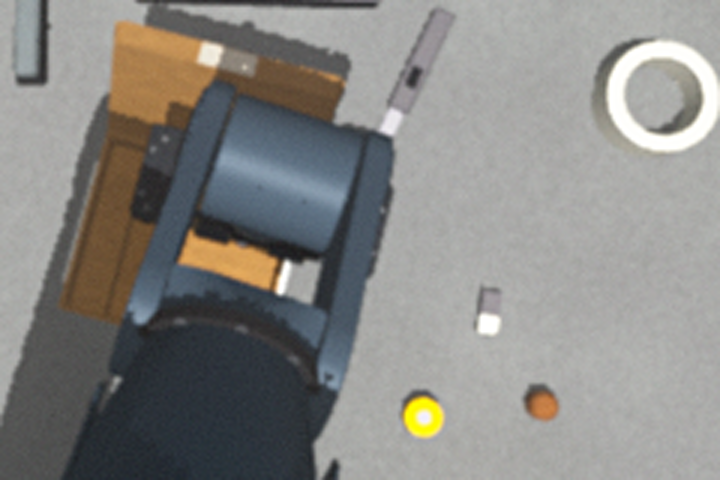

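Call:
carry_out(
  grip=[0,0,0,0,0,0,0,0,0,0],
  slide=[
    [11,-39,0],
    [12,-39,0],
    [12,-39,0],
    [12,-39,0],
    [12,-39,0],
    [12,-39,0],
    [11,-35,0],
    [8,-22,0],
    [2,-5,0],
    [0,0,0],
  ],
  twist=[
    [0,0.008,0.002],
    [0,0,0],
    [0,0,0],
    [0,0,0],
    [0,0,0],
    [0,0,0],
    [0,0,0],
    [0,0,0],
    [0,0,0],
    [0,0,0],
  ],
)

```text
time_s: 27.25
position: [0.3682, -0.3149, 0.1267]
tcp_rot: [[-0.973, 0.229, -0.02], [0.229, 0.973, 0.02], [0.024, 0.015, -1.0]]
force: [-0.2, -0.5, -0.1]
opening: 0.5
```

```bash
python3 - <<'E'
from h import *
plan([376,-326,50],76.5); c=wcap('w10')
hsv=cv2.cvtColor(c['color'],cv2.COLOR_RGB2HSV)
m=cv2.inRange(hsv,(4,120,60),(14,255,200)); m[205:]=0
n,l,st,ce=cv2.connectedComponentsWithStats(m)
for i in range(1,n):
    if st[i,4]>80: print(st[i],ce[i],wplane(c,*ce[i],.02)*1000)
E
```

```text
t 27.25 pos [ 368.2 -314.9  126.7] F [-0.2 -0.5 -0.1] open 43.5 tilt 1.59 head 76.75
n 2 twist/row [ 0.0074 -0.0118  0.0023]
slides [[np.float64(-6.0), np.float64(-5.1), np.float64(38.1)], [np.float64(-5.5), np.float64(-4.8), np.float64(38.2)]]
total in tool axes [-12.  -10.1  76.3]
[232 189  28  16 293] [245.71672355 197.55972696] [ 368.06608577 -324.31608053   20.        ]
```

View pics/w10.png

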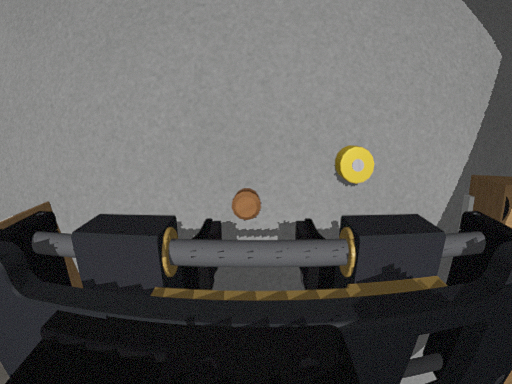

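The knob is at (246,205). My mask clipped it at row 205, so I'm using its visible centre.

```bash
python3 - <<'E'
from h import *
c=load('w10'); print(wplane(c,246,206,.026)*1000)
E
```

```text
[ 374.49450022 -325.47944533   26.        ]
```

Call:
carry_out(
  grip=[0,0,0,0,0,0],
  slide=[
    [-10,-9,20],
    [0,0,30],
    [0,0,20],
    [0,0,4],
    [0,0,0],
    [0,0,0],
  ],
  twist=[
    [0.015,-0.024,0.005],
    [0,0,0],
    [0,0,0],
    [0,0,0],
    [0,0,0],
    [0,0,0],
  ],
)

```text
time_s: 27.9
position: [0.3794, -0.318, 0.0497]
tcp_rot: [[-0.975, 0.224, 0.0], [0.224, 0.975, 0.003], [0.001, 0.003, -1.0]]
force: [-0.3, -1.4, -0.6]
opening: 0.497
```

```bash
python3 - <<'E'
from h import *
plan([375.5,-326,4],76.5)
E
```

```text
t 27.9 pos [ 379.4 -318.    49.7] F [-0.3 -1.4 -0.6] open 43.3 tilt 0.16 head 77.04
n 2 twist/row [ 0.0014 -0.0003  0.0047]
slides [[np.float64(1.0), np.float64(-4.4), np.float64(22.8)], [np.float64(1.0), np.float64(-4.4), np.float64(22.9)]]
total in tool axes [ 2.  -8.8 45.7]
```

Call:
carry_out(
  grip=[0,0,0,0,0,-1,-1,-1,-1,-1,-1],
  slide=[
    [2,-8,10],
    [0,0,18],
    [0,0,12],
    [0,0,4],
    [0,0,0],
    [0,0,0],
    [0,0,0],
    [0,0,0],
    [0,0,0],
    [0,0,-25],
    [0,0,-35],
  ],
  twist=[
    [0.003,0,0.01],
    [0,0,0],
    [0,0,0],
    [0,0,0],
    [0,0,0],
    [0,0,0],
    [0,0,0],
    [0,0,0],
    [0,0,0],
    [0,0,0],
    [0,0,0],
  ],
)

```text
time_s: 29.0
position: [0.3757, -0.3268, 0.0656]
tcp_rot: [[-0.972, 0.235, 0.0], [0.235, 0.972, -0.002], [-0.001, -0.002, -1.0]]
force: [0.2, 0.7, -0.6]
opening: 0.302
```

```bash
python3 - <<'E'
from h import *
x,y=car(-5,-14); plan([x,y,120],76.5)
E
```

```text
t 29.0 pos [ 375.7 -326.8   65.6] F [ 0.2  0.7 -0.6] open 26.3 tilt 0.12 head 76.42
n 8 twist/row [-0.0002  0.0001 -0.0002]
slides [[np.float64(-6.0), np.float64(43.8), np.float64(-6.9)], [np.float64(-6.0), np.float64(43.8), np.float64(-6.9)], [np.float64(-6.0), np.float64(43.8), np.float64(-6.9)], [np.float64(-6.1), np.float64(43.8), np.float64(-6.9)], [np.float64(-6.1), np.float64(43.8), np.float64(-6.8)], [np.float64(-6.1), np.float64(43.8), np.float64(-6.8)], [np.float64(-6.1), np.float64(43.8), np.float64(-6.8)], [np.float64(-6.1), np.float64(43.8), np.float64(-6.8)]]
total in tool axes [-48.3 350.3 -55.1]
```

Call:
carry_out(
  grip=[-1,-1,-1,-1,-1,-1,-1,-1,-1,-1],
  slide=[
    [0,20,-40],
    [-6,44,-25],
    [-6,44,0],
    [-6,44,0],
    [-6,44,0],
    [-6,44,0],
    [-6,44,0],
    [-6,36,0],
    [-4,12,0],
    [0,0,0],
  ],
  twist=[
    [0,0,0],
    [0,0,0],
    [0,0,0],
    [0,0,0],
    [0,0,0],
    [0,0,0],
    [0,0,0],
    [0,0,0],
    [0,0,0],
    [0,0,0],
  ],
)

```text
time_s: 30.0
position: [0.508, -0.0093, 0.139]
tcp_rot: [[-0.971, 0.239, 0.019], [0.238, 0.971, -0.017], [-0.022, -0.012, -1.0]]
force: [0.1, -0.4, -0.2]
opening: 0.307
```

```bash
python3 - <<'E'
from h import *
x,y=car(-5,-14); plan([x,y,80],76.5); wcap('w11')
E
```

```text
t 30.0 pos [508.   -9.3 139. ] F [ 0.1 -0.4 -0.2] open 26.7 tilt 1.46 head 76.19
n 2 twist/row [-0.006   0.0112 -0.0026]
slides [[np.float64(3.6), np.float64(5.7), np.float64(29.3)], [np.float64(3.3), np.float64(5.5), np.float64(29.4)]]
total in tool axes [ 7.2 11.4 58.7]
```

View pics/w11.png

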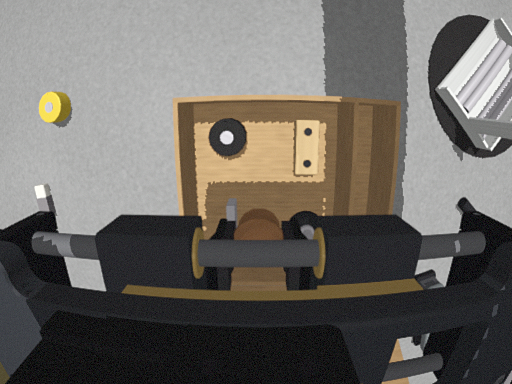

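Call:
carry_out(
  grip=[-1,-1,-1,-1,-1],
  slide=[
    [-2,8,15],
    [0,0,25],
    [0,0,10],
    [0,0,0],
    [0,0,0],
  ],
  twist=[
    [-0.012,0.022,-0.005],
    [0,0,0],
    [0,0,0],
    [0,0,0],
    [0,0,0],
  ],
)

```text
time_s: 30.55
position: [0.5101, -0.0096, 0.0885]
tcp_rot: [[-0.97, 0.242, -0.001], [0.242, 0.97, -0.001], [0.001, -0.002, -1.0]]
force: [-0.4, -0.2, -0.7]
opening: 0.304
```

```bash
python3 - <<'E'
from h import *
x,y=car(6,-16); plan([x,y,14],76.5)
c=load('w11'); print(tocar(wplane(c,307,177,.024)[:2]*1000),tocar(wplane(c,231,200,.03)[:2]*1000))
E
```

```text
t 30.55 pos [510.1  -9.6  88.5] F [-0.4 -0.2 -0.7] open 26.4 tilt 0.12 head 76.02
n 2 twist/row [-0.0009 -0.0006 -0.0042]
slides [[np.float64(-1.6), np.float64(4.4), np.float64(37.2)], [np.float64(-1.6), np.float64(4.3), np.float64(37.2)]]
total in tool axes [-3.1  8.7 74.4]
(np.float64(-9.958918217098278), np.float64(21.356147080499976)) (np.float64(10.862063992990484), np.float64(-50.95597273996424))
```

Call:
carry_out(
  grip=[-1,-1,-1,-1,-1,-1],
  slide=[
    [-3,16,5],
    [0,0,15],
    [0,0,5],
    [0,0,0],
    [0,0,0],
    [0,0,0],
  ],
  twist=[
    [-0.002,0,-0.009],
    [0,0,0],
    [0,0,0],
    [0,0,0],
    [0,0,0],
    [0,0,0],
  ],
)

```text
time_s: 31.15
position: [0.5208, 0.0066, 0.066]
tcp_rot: [[-0.972, 0.233, 0.007], [0.233, 0.972, -0.0], [-0.007, 0.001, -1.0]]
force: [0.5, 0.2, 0.1]
opening: 0.303
```

```bash
python3 - <<'E'
from h import *
x,y=car(6,-8); plan([x,y,14],76.5)
E
```

```text
t 31.15 pos [520.8   6.6  66. ] F [0.5 0.2 0.1] open 26.4 tilt 0.4 head 76.5
n 2 twist/row [0.0007 0.0034 0.    ]
slides [[np.float64(1.9), np.float64(-0.9), np.float64(26.0)], [np.float64(1.9), np.float64(-0.9), np.float64(26.0)]]
total in tool axes [ 3.9 -1.7 52. ]
```

Call:
carry_out(
  grip=[-1,-1,-1,-1,-1,-1,-0.15,-0.15,-0.15,-0.15],
  slide=[
    [3,-1,15],
    [0,0,20],
    [0,0,11],
    [0,0,6],
    [0,0,2],
    [0,0,0],
    [0,0,0],
    [0,0,0],
    [0,0,0],
    [0,0,0],
  ],
  twist=[
    [0,0.006,0],
    [0,0,0],
    [0,0,0],
    [0,0,0],
    [0,0,0],
    [0,0,0],
    [0,0,0],
    [0,0,0],
    [0,0,0],
    [0,0,0],
  ],
)

```text
time_s: 32.15
position: [0.5222, 0.0059, 0.015]
tcp_rot: [[-0.972, 0.233, 0.012], [0.233, 0.972, -0.001], [-0.011, 0.002, -1.0]]
force: [0.5, -0.3, -0.3]
opening: 0.419
```

Call:
carry_out(
  grip=[-0.15,-0.15,-0.15,-0.15,-0.15,-0.15],
  slide=[
    [0,0,-10],
    [0,0,-30],
    [0,0,-45],
    [0,0,-40],
    [0,0,-10],
    [0,0,0],
  ],
  twist=[
    [0,0,0],
    [0,0,0],
    [0,0,0],
    [0,0,0],
    [0,0,0],
    [0,0,0],
  ],
)

```text
time_s: 32.75
position: [0.5202, 0.006, 0.1572]
tcp_rot: [[-0.972, 0.233, 0.011], [0.233, 0.972, -0.001], [-0.011, 0.002, -1.0]]
force: [0.3, -0.3, 0.4]
opening: 0.429
```

```bash
python3 - <<'E'
from h import *
wcap('w12'); plan([454.5,290.5,160],34.3)
E
```

```text
t 32.8 pos [520.    6.  156.5] F [ 0.2 -0.6 -0.6] open 37.2 tilt 0.6 head 76.51
n 7 twist/row [0.0008 0.0013 0.1052]
slides [[np.float64(18.6), np.float64(37.3), np.float64(-0.6)], [np.float64(22.4), np.float64(35.2), np.float64(-0.6)], [np.float64(26.0), np.float64(32.6), np.float64(-0.6)], [np.float64(29.2), np.float64(29.7), np.float64(-0.6)], [np.float64(32.2), np.float64(26.5), np.float64(-0.6)], [np.float64(34.8), np.float64(23.0), np.float64(-0.6)], [np.float64(37.0), np.float64(19.2), np.float64(-0.5)]]
total in tool axes [130.  261.3  -4.4]
```

View pics/w12.png

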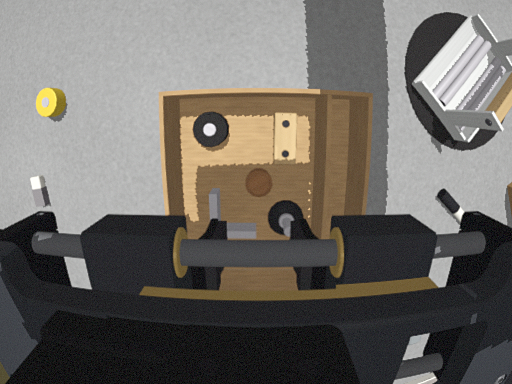

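All five fittings are in the bay: puck, cleat, knob, bracket and foot. Now the tray.

Call:
carry_out(
  grip=[0.1,0.1,0.1,0.1,0.1,0.1,0.1,0.1,0.1,0.1],
  slide=[
    [18,37,-2],
    [22,35,-2],
    [26,33,-2],
    [29,30,0],
    [32,26,0],
    [33,21,0],
    [22,10,0],
    [6,2,0],
    [0,0,0],
    [0,0,0],
  ],
  twist=[
    [0,0.008,0.105],
    [0,0,0.105],
    [0,0,0.105],
    [0,0,0.105],
    [0,0,0.105],
    [0,0,0.105],
    [0,0,0.08],
    [0,0,0.02],
    [0,0,0],
    [0,0,0],
  ],
)

```text
time_s: 33.8
position: [0.4488, 0.2828, 0.1452]
tcp_rot: [[-0.54, 0.841, -0.028], [0.842, 0.54, -0.006], [0.01, -0.027, -1.0]]
force: [0.5, -0.5, -0.2]
opening: 0.549
```

```bash
python3 - <<'E'
from h import *
plan([454.5,290.5,140],34.3); wcap('w13')
E
```

```text
t 33.8 pos [448.8 282.8 145.2] F [ 0.5 -0.5 -0.2] open 47.8 tilt 1.62 head 32.71
n 1 twist/row [-0.0264 -0.0101 -0.0279]
slides [[np.float64(3.4), np.float64(9.1), np.float64(5.0)]]
total in tool axes [3.4 9.1 5. ]
```

View pics/w13.png

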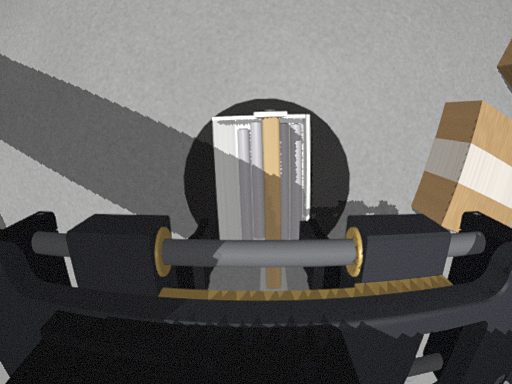

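The bar runs from about (271,118) to (272,225). Lip is on the left, back wall on the right. Checking the bar line.

```bash
python3 - <<'E'
from h import *
c=load('w13'); hsv=cv2.cvtColor(c['color'],cv2.COLOR_RGB2HSV)
m=cv2.inRange(hsv,(8,90,90),(25,255,255)); m[:,:230]=0; m[:,320:]=0; m[:119]=0; m[212:]=0
pts=[]
for r in range(122,210,8):
    u=np.where(m[r])[0]
    if len(u): 
        p=wplane(c,(u.min()+u.max()+0.0)/2,r,.105)*1000; pts.append(p[:2]); 
        w=np.linalg.norm(wplane(c,u.max()+.5,r,.105)-wplane(c,u.min()-.5,r,.105))*1000
        print(r,u.min(),u.max(),p.round(1),round(w,1))
pts=np.array(pts); vx,vy,x0,y0=cv2.fitLine(pts.astype(np.float32),cv2.DIST_L2,0,.01,.01).ravel()
print('dir',np.degrees(np.arctan2(vy,vx))); n=np.array([-vy,vx]); print('perp offset of (454.5,290.5):',(np.array([454.5,290.5])-[x0,y0])@n, n)
s=bot.capture  # noqa
E
```

```text
122 262 278 [419.  342.7 105. ] 11.5
130 263 278 [422.2 338.4 105. ] 10.8
138 263 278 [425.2 333.8 105. ] 10.8
146 263 278 [428.1 329.2 105. ] 10.9
154 263 278 [431.1 324.6 105. ] 10.9
162 264 278 [434.4 320.2 105. ] 10.3
170 264 279 [437.7 315.7 105. ] 11.0
178 264 279 [440.8 311.  105. ] 11.1
186 264 279 [443.9 306.3 105. ] 11.1
194 265 279 [447.3 301.7 105. ] 10.5
202 265 279 [450.5 296.8 105. ] 10.6
dir -55.495068
perp offset of (454.5,290.5): -0.30402193074951356 [0.8240775 0.5664771]
```

Call:
carry_out(
  grip=[0.1,0.1,0.1,0.1,0.1],
  slide=[
    [3,8,0],
    [0,0,12],
    [0,0,10],
    [0,0,0],
    [0,0,0],
  ],
  twist=[
    [-0.026,-0.01,-0.03],
    [0,0,0],
    [0,0,0],
    [0,0,0],
    [0,0,0],
  ],
)

```text
time_s: 34.35
position: [0.4548, 0.2869, 0.1197]
tcp_rot: [[-0.564, 0.826, -0.001], [0.826, 0.564, -0.001], [-0.0, -0.001, -1.0]]
force: [1.0, -0.2, 0.8]
opening: 0.551
```

```bash
python3 - <<'E'
from h import *
plan([454.5,290.5,76],34.5)
E
```

```text
t 34.35 pos [454.8 286.9 119.7] F [ 1.  -0.2  0.8] open 47.9 tilt 0.06 head 34.31
n 1 twist/row [-0.001   0.0004 -0.0033]
slides [[np.float64(3.2), np.float64(1.8), np.float64(43.7)]]
total in tool axes [ 3.2  1.8 43.7]
```

Call:
carry_out(
  grip=[0.1,0.1,0.1,0.1,0.1,0.1],
  slide=[
    [3,2,15],
    [0,0,20],
    [0,0,5],
    [0,0,1],
    [0,0,0],
    [0,0,0],
  ],
  twist=[
    [0,0,-0.003],
    [0,0,0],
    [0,0,0],
    [0,0,0],
    [0,0,0],
    [0,0,0],
  ],
)

```text
time_s: 34.95
position: [0.4571, 0.2906, 0.0796]
tcp_rot: [[-0.565, 0.825, 0.004], [0.825, 0.565, 0.001], [-0.002, 0.003, -1.0]]
force: [-0.2, 0.8, -0.5]
opening: 0.549
```

```bash
python3 - <<'E'
from h import *
plan([454.5,290.5,76],34.5)
E
```

```text
t 34.95 pos [457.1 290.6  79.6] F [-0.2  0.8 -0.5] open 47.8 tilt 0.21 head 34.42
n 1 twist/row [ 0.0033  0.0015 -0.0015]
slides [[np.float64(1.4), np.float64(-2.2), np.float64(3.6)]]
total in tool axes [ 1.4 -2.2  3.6]
```

Call:
carry_out(
  grip=[0.1,0.1,-1,-1,-1,-1,-1,-1],
  slide=[
    [1,-2,3],
    [0,0,0],
    [0,0,0],
    [0,0,0],
    [0,0,0],
    [0,0,0],
    [0,0,0],
    [0,0,0],
  ],
  twist=[
    [0.003,0.001,0],
    [0,0,0],
    [0,0,0],
    [0,0,0],
    [0,0,0],
    [0,0,0],
    [0,0,0],
    [0,0,0],
  ],
)

```text
time_s: 35.75
position: [0.4552, 0.2905, 0.0782]
tcp_rot: [[-0.565, 0.825, 0.003], [0.825, 0.565, 0.0], [-0.001, 0.003, -1.0]]
force: [-1.6, -1.4, 0.7]
opening: 0.133
```

```bash
python3 - <<'E'
from h import *
plan([454.5,290.5,140],34.5)
E
```

```text
t 35.75 pos [455.2 290.5  78.2] F [-1.6 -1.4  0.7] open 11.6 tilt 0.16 head 34.43
n 2 twist/row [ 0.0013  0.0006 -0.0006]
slides [[np.float64(0.2), np.float64(-0.2), np.float64(-30.9)], [np.float64(0.2), np.float64(-0.3), np.float64(-30.9)]]
total in tool axes [  0.4  -0.5 -61.8]
```

Call:
carry_out(
  grip=[-1,-1,-1,-1,-1,-1,-1,-1],
  slide=[
    [0,0,0],
    [0,0,-6],
    [0,0,-12],
    [0,0,-18],
    [0,0,-18],
    [0,0,-14],
    [0,0,-6],
    [0,0,0],
  ],
  twist=[
    [0,0,0],
    [0,0,0],
    [0,0,0],
    [0,0,0],
    [0,0,0],
    [0,0,0],
    [0,0,0],
    [0,0,0],
  ],
)

```text
time_s: 36.55
position: [0.4532, 0.2899, 0.1561]
tcp_rot: [[-0.565, 0.825, -0.001], [0.825, 0.565, -0.001], [0.0, -0.001, -1.0]]
force: [-0.3, -0.2, -4.3]
opening: 0.136
```

```bash
python3 - <<'E'
from h import *
x,y=car(0,145); plan([x,y,152],76.5,n=10); s=snap('scene','s2'); crop('s2c',s['color'],180,60,400,230,3)
E
```

```text
t 36.55 pos [453.2 289.9 156.1] F [-0.3 -0.2 -4.3] open 11.8 tilt 0.08 head 34.42
n 10 twist/row [-0.0001 -0.0001 -0.0734]
slides [[np.float64(-16.3), np.float64(0.2), np.float64(0.4)], [np.float64(-16.3), np.float64(-1.0), np.float64(0.4)], [np.float64(-16.2), np.float64(-2.2), np.float64(0.4)], [np.float64(-16.0), np.float64(-3.4), np.float64(0.4)], [np.float64(-15.7), np.float64(-4.6), np.float64(0.4)], [np.float64(-15.3), np.float64(-5.7), np.float64(0.4)], [np.float64(-14.8), np.float64(-6.8), np.float64(0.4)], [np.float64(-14.3), np.float64(-7.9), np.float64(0.4)], [np.float64(-13.7), np.float64(-8.9), np.float64(0.4)], [np.float64(-13.0), np.float64(-9.9), np.float64(0.4)]]
total in tool axes [-163.4    1.5    4.1]
```

View pics/s2c.png

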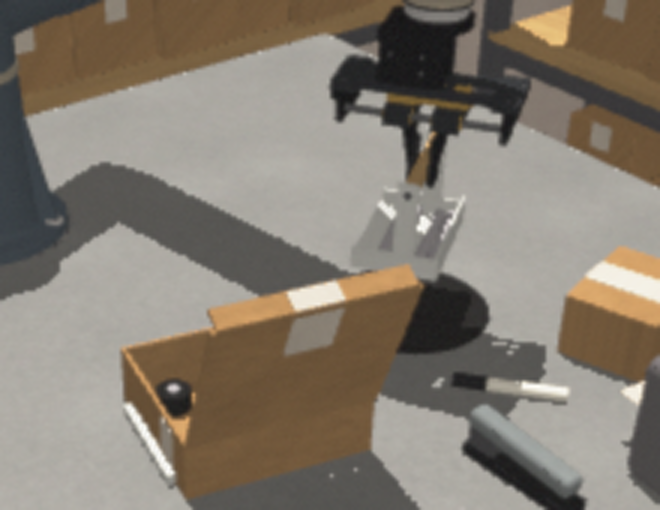

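The tray is lifted and level. Carrying it to the lane side.

Call:
carry_out(
  grip=[-1,-1,-1,-1,-1,-1,-1,-1,-1,-1,-1,-1],
  slide=[
    [-5,0,0],
    [-12,0,0],
    [-16,-1,0],
    [-16,-2,0],
    [-16,-3,0],
    [-16,-4,0],
    [-16,-5,0],
    [-15,-7,0],
    [-15,-8,0],
    [-12,-8,0],
    [-6,-4,0],
    [0,0,0],
  ],
  twist=[
    [0,0,-0.02],
    [0,0,-0.05],
    [0,0,-0.075],
    [0,0,-0.075],
    [0,0,-0.075],
    [0,0,-0.075],
    [0,0,-0.075],
    [0,0,-0.075],
    [0,0,-0.075],
    [0,0,-0.06],
    [0,0,-0.03],
    [0,0,0],
  ],
)

```text
time_s: 37.8
position: [0.5437, 0.1569, 0.1435]
tcp_rot: [[-0.97, 0.243, -0.024], [0.244, 0.97, -0.007], [0.021, -0.013, -1.0]]
force: [1.2, -0.6, -3.2]
opening: 0.132
```

```bash
python3 - <<'E'
from h import *
x,y=car(0,145); plan([x,y,152],76.5); s=snap('scene','s3'); crop('s3c',s['color'],180,60,400,230,3); wcap('w14'); t=snap('top','t5'); crop('t5c',t['color'],120,130,320,290,4)
E
```

```text
t 37.8 pos [543.7 156.9 143.5] F [ 1.2 -0.6 -3.2] open 11.5 tilt 1.42 head 75.91
n 1 twist/row [-0.0126 -0.0213 -0.0105]
slides [[np.float64(-3.0), np.float64(-0.2), np.float64(-8.6)]]
total in tool axes [-3.  -0.2 -8.6]
```

View pics/w14.png

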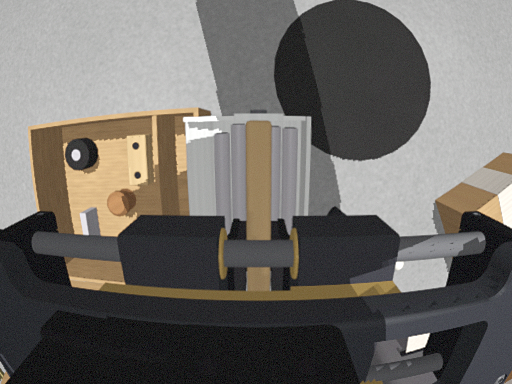

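View pics/t5c.png

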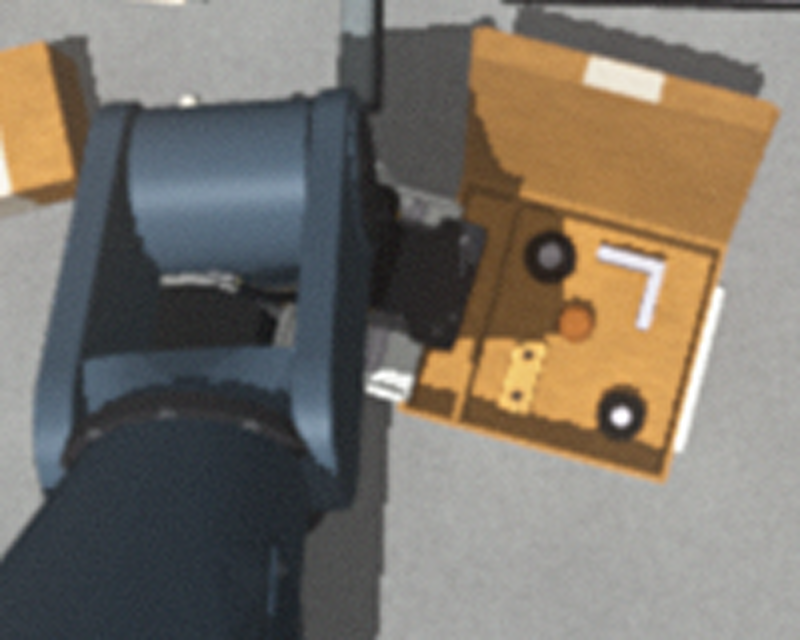

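Four or five tubes are in the tray and all five fittings lie in the bay. Before tilting I'll verify where the lip edge is relative to the lane.

```bash
python3 - <<'E'
from h import *
s=bot.read_state(); print('TCP car',np.round(tocar(s['position'][:2]*1000),1), s['position'][2])
c=load('w14'); crop('w14c',c['color'],170,105,330,225,5)
for u,v in [(187,130),(188,170),(189,205)]:
    p=wplane(c,u,v,.079)*1000; print('lip',np.round(tocar(p[:2]),1))
for u,v in [(206,115),(155,160),(179,160)]:
    for z in (.062,): print('carton px',(u,v),np.round(tocar(wplane(c,u,v,z)[:2]*1000),1))
E
```

```text
TCP car [ -4.8 146.1] 0.14379270291361523
lip [-66.4  90.9]
lip [-34.9  90.4]
lip [-6.3 89.4]
carton px (206, 115) [-78.1 103.1]
carton px (155, 160) [-41.9  56.6]
carton px (179, 160) [-41.2  78.5]
```

View pics/w14c.png

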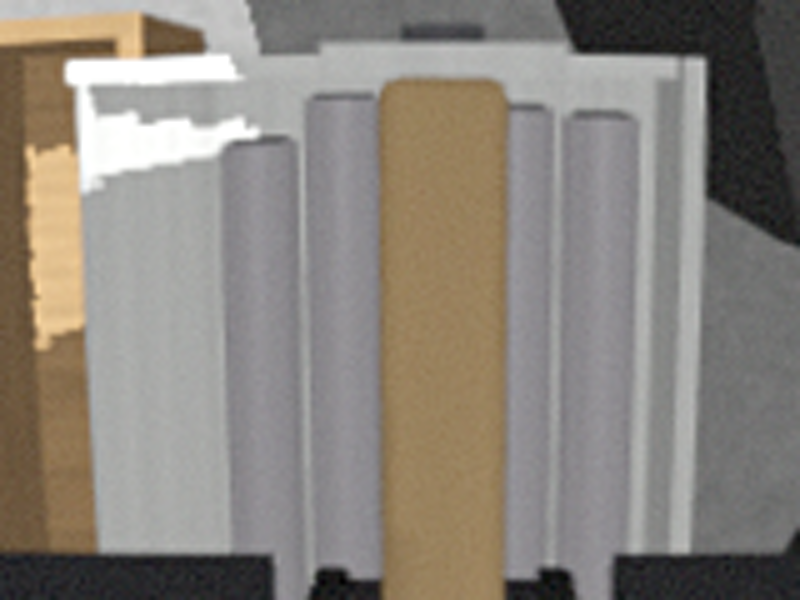

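```bash
cat >> h.py <<'E'
def tiltpose(th,Ly,Lz,X=0):
    t=np.radians(th); c,s=np.cos(t),np.sin(t)
    x,y=car(X,Ly+55.5*c-64.7*s); z=Lz+55.5*s+64.7*c
    h=np.radians(CY-90); ex=np.array([np.cos(h),np.sin(h),0])
    from scipy.spatial.transform import Rotation as Ro
    return np.array([x,y,z]),Ro.from_rotvec(ex*t).as_matrix()@Rdown(CY)
def cur():
    s=bot.read_state(); R=s['tcp_rot']; p=s['position']*1000
    h=np.radians(CY-90); ex=np.array([np.cos(h),np.sin(h),0]); ey=np.array([-np.sin(h),np.cos(h),0])
    up=-R[:,2]; th=np.degrees(np.arctan2(-up@ey,up[2])); pit=np.degrees(np.arcsin(up@ex))
    # lip point in tool frame: y=-55.5, z=+64.7
    L=p+R@np.array([0,-55.5,64.7]); lx,ly=tocar(L[:2])
    print('t',round(s['time_s'],2),'theta',th.round(2),'pitch',pit.round(2),'lip car',np.round([lx,ly,L[2]],1),'F',s['force'].round(1),'open',round(s['opening']*87,1),'j',s['joint_positions'].round(0))
def tplan(th,Ly,Lz,n,X=0):
    cur(); P,R=tiltpose(th,Ly,Lz,X); plan(P,R=R,n=n)
E
python3 - <<'E'
from h import *
tplan(0,85,78,4); 
E
```

```text
t 37.95 theta -0.7 pitch 1.29 lip car [-6.8 89.8 79.8] F [ 0.4  0.3 -3.5] open 11.6 j [  5.  32.  94.  -0.  55. -71.]
t 37.95 pos [542.4 158.2 143.8] F [ 0.4  0.3 -3.5] open 11.6 tilt 1.47 head 75.93
n 4 twist/row [-0.0031 -0.0056 -0.0025]
slides [[np.float64(-1.2), np.float64(-1.4), np.float64(0.3)], [np.float64(-1.2), np.float64(-1.4), np.float64(0.3)], [np.float64(-1.2), np.float64(-1.4), np.float64(0.3)], [np.float64(-1.2), np.float64(-1.4), np.float64(0.3)]]
total in tool axes [-4.9 -5.5  1.1]
```

Call:
carry_out(
  grip=[-1,-1,-1,-1,-1,-1],
  slide=[
    [-1,-1,0],
    [-2,-2,0],
    [-1,-1,0],
    [-1,-1,0],
    [0,0,0],
    [0,0,0],
  ],
  twist=[
    [-0.003,-0.006,-0.003],
    [-0.003,-0.006,-0.003],
    [-0.003,-0.006,-0.003],
    [-0.003,-0.006,-0.003],
    [0,0,0],
    [0,0,0],
  ],
)

```text
time_s: 38.55
position: [0.5444, 0.1532, 0.1437]
tcp_rot: [[-0.974, 0.228, 0.002], [0.228, 0.974, -0.0], [-0.002, 0.0, -1.0]]
force: [-0.3, 1.3, -4.1]
opening: 0.133
```

```bash
python3 - <<'E'
from h import *
tplan(10,85,74,8)
E
```

```text
t 38.55 theta 0.02 pitch -0.11 lip car [-1.3 86.3 79. ] F [-0.3  1.3 -4.1] open 11.6 j [  4.  32.  95.  -0.  53. -72.]
t 38.55 pos [544.4 153.2 143.7] F [-0.3  1.3 -4.1] open 11.6 tilt 0.11 head 76.79
n 8 twist/row [-0.0218  0.0002  0.0007]
slides [[np.float64(-0.2), np.float64(-1.7), np.float64(-0.5)], [np.float64(-0.2), np.float64(-1.7), np.float64(-0.5)], [np.float64(-0.2), np.float64(-1.6), np.float64(-0.5)], [np.float64(-0.2), np.float64(-1.6), np.float64(-0.6)], [np.float64(-0.2), np.float64(-1.6), np.float64(-0.6)], [np.float64(-0.2), np.float64(-1.6), np.float64(-0.6)], [np.float64(-0.2), np.float64(-1.6), np.float64(-0.7)], [np.float64(-0.2), np.float64(-1.6), np.float64(-0.7)]]
total in tool axes [ -1.7 -13.3  -3.7]
```

Call:
carry_out(
  grip=[-1,-1,-1,-1,-1,-1,-1,-1,-1,-1,-1],
  slide=[
    [0,-1.2,0],
    [0,-1.2,0],
    [0,-1.2,0],
    [0,-1.2,0],
    [0,-1.2,-0.5],
    [0,-1.2,-0.5],
    [0,-1.2,-0.5],
    [0,-1.2,-0.5],
    [0,-1.2,-0.5],
    [0,-1.2,-0.5],
    [0,-1.2,-0.5],
  ],
  twist=[
    [-0.016,0,0],
    [-0.016,0,0],
    [-0.016,0,0],
    [-0.016,0,0],
    [-0.016,0,0],
    [-0.016,0,0],
    [-0.016,0,0],
    [-0.016,0,0],
    [-0.016,0,0],
    [-0.016,0,0],
    [-0.016,0,0],
  ],
)

```text
time_s: 39.65
position: [0.5413, 0.1385, 0.1465]
tcp_rot: [[-0.974, 0.223, 0.046], [0.228, 0.956, 0.184], [-0.003, 0.189, -0.982]]
force: [-0.5, -0.6, -3.7]
opening: 0.139
```

```bash
python3 - <<'E'
from h import *
tplan(16,85,70,10); wcap('w15')
E
```

```text
t 39.65 theta 10.92 pitch -0.11 lip car [-0.8 84.4 72.5] F [-0.5 -0.6 -3.7] open 12.1 j [ -3.  30. 100.  14.  49. -89.]
t 39.65 pos [541.3 138.5 146.5] F [-0.5 -0.6 -3.7] open 12.1 tilt 10.92 head 76.88
n 10 twist/row [-0.0089  0.0002  0.0007]
slides [[np.float64(-0.1), np.float64(-0.6), np.float64(-0.2)], [np.float64(-0.1), np.float64(-0.6), np.float64(-0.2)], [np.float64(-0.1), np.float64(-0.6), np.float64(-0.2)], [np.float64(-0.1), np.float64(-0.6), np.float64(-0.2)], [np.float64(-0.1), np.float64(-0.6), np.float64(-0.2)], [np.float64(-0.1), np.float64(-0.6), np.float64(-0.2)], [np.float64(-0.1), np.float64(-0.6), np.float64(-0.2)], [np.float64(-0.1), np.float64(-0.6), np.float64(-0.2)], [np.float64(-0.1), np.float64(-0.6), np.float64(-0.3)], [np.float64(-0.1), np.float64(-0.6), np.float64(-0.3)]]
total in tool axes [-1.3 -5.9 -2.1]
```

View pics/w15.png

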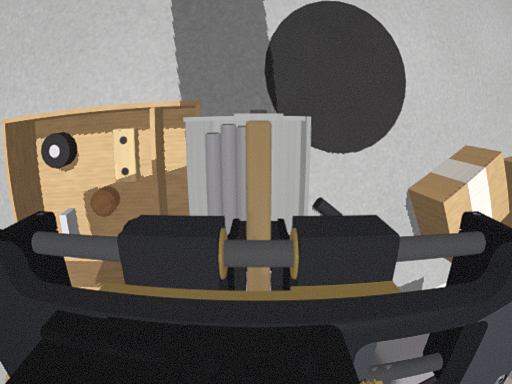

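The tubes have packed against the lip at about 11° and the lip is over the lane. Tilting on slowly.

Call:
carry_out(
  grip=[-1,-1,-1,-1,-1,-1,-1,-1,-1,-1],
  slide=[
    [0,-0.6,0],
    [0,-0.6,0],
    [0,-0.6,0],
    [0,-0.6,0],
    [0,-0.6,0],
    [0,-0.6,0],
    [0,-0.6,0],
    [0,-0.6,0],
    [0,-0.6,0],
    [0,-0.6,0],
  ],
  twist=[
    [-0.009,0,0],
    [-0.009,0,0],
    [-0.009,0,0],
    [-0.009,0,0],
    [-0.009,0,0],
    [-0.009,0,0],
    [-0.009,0,0],
    [-0.009,0,0],
    [-0.009,0,0],
    [-0.009,0,0],
  ],
)

```text
time_s: 40.7
position: [0.5402, 0.1318, 0.1471]
tcp_rot: [[-0.974, 0.216, 0.069], [0.226, 0.934, 0.276], [-0.005, 0.284, -0.959]]
force: [-2.7, -0.1, 3.3]
opening: 0.138
```

```bash
python3 - <<'E'
from h import *
tplan(22,86,69,10); wcap('w16')
E
```

```text
t 40.7 theta 16.52 pitch -0.17 lip car [-0.2 85.1 69.3] F [-2.7 -0.1  3.3] open 12.0 j [ -7.  30. 102.  22.  49. -99.]
t 40.7 pos [540.2 131.8 147.1] F [-2.7 -0.1  3.3] open 12.0 tilt 16.52 head 77.01
n 10 twist/row [-0.0096  0.0003  0.0009]
slides [[np.float64(-0.1), np.float64(-0.6), np.float64(-0.4)], [np.float64(-0.1), np.float64(-0.6), np.float64(-0.4)], [np.float64(-0.1), np.float64(-0.6), np.float64(-0.5)], [np.float64(-0.1), np.float64(-0.6), np.float64(-0.5)], [np.float64(-0.1), np.float64(-0.6), np.float64(-0.5)], [np.float64(-0.1), np.float64(-0.5), np.float64(-0.5)], [np.float64(-0.1), np.float64(-0.5), np.float64(-0.5)], [np.float64(-0.1), np.float64(-0.5), np.float64(-0.5)], [np.float64(-0.1), np.float64(-0.5), np.float64(-0.5)], [np.float64(-0.1), np.float64(-0.5), np.float64(-0.5)]]
total in tool axes [-0.8 -5.7 -4.4]
```

View pics/w16.png

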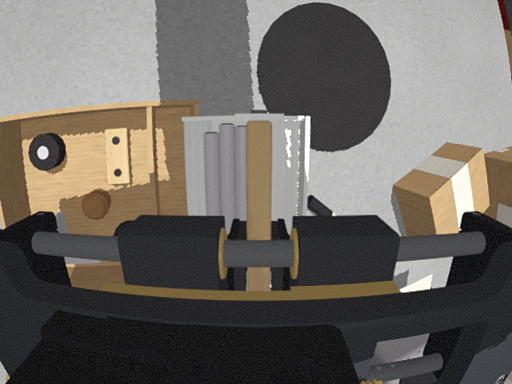

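The force has gone from -3.7 to +3.3 N, so the tray is resting on the rim. I'll raise it a few mm first.

Call:
carry_out(
  grip=[-1,-1,-1,-1],
  slide=[
    [0,0,-2],
    [0,0,-2],
    [0,0,-1],
    [0,0,0],
  ],
  twist=[
    [0,0,0],
    [0,0,0],
    [0,0,0],
    [0,0,0],
  ],
)

```text
time_s: 41.15
position: [0.5399, 0.1299, 0.1506]
tcp_rot: [[-0.974, 0.217, 0.069], [0.228, 0.934, 0.276], [-0.005, 0.284, -0.959]]
force: [0.5, -0.8, -4.2]
opening: 0.135
```

```bash
python3 - <<'E'
from h import *
tplan(22,86,73.5,10)
E
```

```text
t 41.15 theta 16.52 pitch -0.15 lip car [-0.1 83.2 72.8] F [ 0.5 -0.8 -4.2] open 11.7 j [ -7.  29. 102.  22.  49. -99.]
t 41.15 pos [539.9 129.9 150.6] F [ 0.5 -0.8 -4.2] open 11.7 tilt 16.52 head 76.92
n 10 twist/row [-0.0096  0.0002  0.0007]
slides [[np.float64(-0.1), np.float64(-0.4), np.float64(-0.5)], [np.float64(-0.1), np.float64(-0.4), np.float64(-0.5)], [np.float64(-0.1), np.float64(-0.3), np.float64(-0.5)], [np.float64(-0.1), np.float64(-0.3), np.float64(-0.5)], [np.float64(-0.1), np.float64(-0.3), np.float64(-0.5)], [np.float64(-0.1), np.float64(-0.3), np.float64(-0.5)], [np.float64(-0.1), np.float64(-0.3), np.float64(-0.5)], [np.float64(-0.1), np.float64(-0.3), np.float64(-0.5)], [np.float64(-0.1), np.float64(-0.3), np.float64(-0.5)], [np.float64(-0.1), np.float64(-0.3), np.float64(-0.5)]]
total in tool axes [-0.7 -3.6 -4.9]
```

Call:
carry_out(
  grip=[-1,-1,-1,-1,-1,-1,-1],
  slide=[
    [0,-0.2,-0.4],
    [0,-0.2,-0.4],
    [0,-0.2,-0.4],
    [0,-0.2,-0.4],
    [0,-0.2,-0.4],
    [0,-0.2,-0.4],
    [0,-0.2,-0.4],
  ],
  twist=[
    [-0.007,0,0],
    [-0.007,0,0],
    [-0.007,0,0],
    [-0.007,0,0],
    [-0.007,0,0],
    [-0.007,0,0],
    [-0.007,0,0],
  ],
)

```text
time_s: 41.85
position: [0.5392, 0.1279, 0.1524]
tcp_rot: [[-0.974, 0.213, 0.08], [0.227, 0.918, 0.325], [-0.004, 0.334, -0.942]]
force: [0.3, -0.2, -3.4]
opening: 0.133
```

```bash
python3 - <<'E'
from h import *
tplan(23,86,73,10); wcap('w17')
c=load('w17'); crop('w17c',c['color'],90,95,330,225,3)
E
```

```text
t 41.85 theta 19.53 pitch -0.1 lip car [-0.3 85.2 72.8] F [ 0.3 -0.2 -3.4] open 11.6 j [  -9.   29.  103.   26.   50. -103.]
t 41.85 pos [539.2 127.9 152.4] F [ 0.3 -0.2 -3.4] open 11.6 tilt 19.53 head 76.97
n 10 twist/row [-0.0061  0.0002  0.0008]
slides [[np.float64(-0.1), np.float64(-0.3), np.float64(-0.3)], [np.float64(-0.1), np.float64(-0.3), np.float64(-0.3)], [np.float64(-0.1), np.float64(-0.3), np.float64(-0.3)], [np.float64(-0.1), np.float64(-0.3), np.float64(-0.3)], [np.float64(-0.1), np.float64(-0.3), np.float64(-0.3)], [np.float64(-0.1), np.float64(-0.3), np.float64(-0.3)], [np.float64(-0.1), np.float64(-0.3), np.float64(-0.3)], [np.float64(-0.1), np.float64(-0.3), np.float64(-0.3)], [np.float64(-0.1), np.float64(-0.3), np.float64(-0.3)], [np.float64(-0.1), np.float64(-0.3), np.float64(-0.3)]]
total in tool axes [-0.8 -3.2 -3.1]
```

View pics/w17c.png

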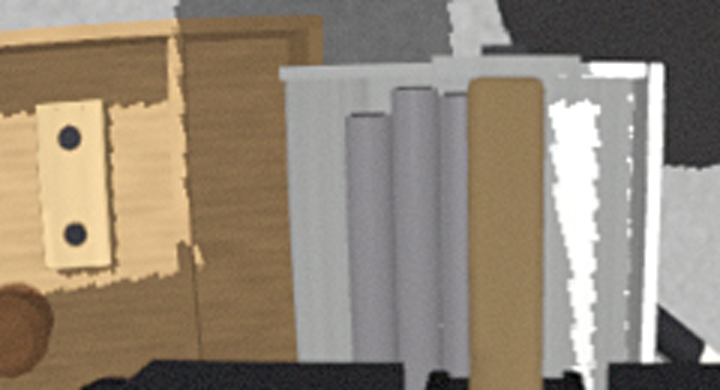

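Call:
carry_out(
  grip=[-1,-1,-1,-1,-1,-1,-1,-1],
  slide=[
    [0,-0.3,-0.3],
    [0,-0.3,-0.3],
    [0,-0.3,-0.3],
    [0,-0.3,-0.3],
    [0,-0.3,-0.3],
    [0,-0.3,-0.3],
    [0,-0.3,-0.3],
    [0,-0.3,-0.3],
  ],
  twist=[
    [-0.006,0,0],
    [-0.006,0,0],
    [-0.006,0,0],
    [-0.006,0,0],
    [-0.006,0,0],
    [-0.006,0,0],
    [-0.006,0,0],
    [-0.006,0,0],
  ],
)

```text
time_s: 42.7
position: [0.5387, 0.1243, 0.154]
tcp_rot: [[-0.974, 0.208, 0.091], [0.227, 0.9, 0.372], [-0.005, 0.383, -0.924]]
force: [0.3, -0.3, -4.5]
opening: 0.135
```

```bash
python3 - <<'E'
from h import *
tplan(27,86,73,10); wcap('w18')
c=load('w18'); crop('w18c',c['color'],90,95,330,225,3)
E
```

```text
t 42.7 theta 22.5 pitch -0.12 lip car [ 0.1 85.8 72.9] F [ 0.3 -0.3 -4.5] open 11.8 j [ -11.   29.  103.   30.   50. -108.]
t 42.7 pos [538.7 124.3 154. ] F [ 0.3 -0.3 -4.5] open 11.8 tilt 22.5 head 77.0
n 10 twist/row [-0.0079  0.0002  0.0008]
slides [[np.float64(-0.1), np.float64(-0.5), np.float64(-0.4)], [np.float64(-0.1), np.float64(-0.5), np.float64(-0.4)], [np.float64(-0.1), np.float64(-0.5), np.float64(-0.4)], [np.float64(-0.1), np.float64(-0.5), np.float64(-0.4)], [np.float64(-0.1), np.float64(-0.5), np.float64(-0.4)], [np.float64(-0.1), np.float64(-0.5), np.float64(-0.4)], [np.float64(-0.1), np.float64(-0.5), np.float64(-0.4)], [np.float64(-0.1), np.float64(-0.5), np.float64(-0.4)], [np.float64(-0.1), np.float64(-0.5), np.float64(-0.4)], [np.float64(-0.1), np.float64(-0.5), np.float64(-0.4)]]
total in tool axes [-0.5 -5.  -4.1]
```

View pics/w18c.png

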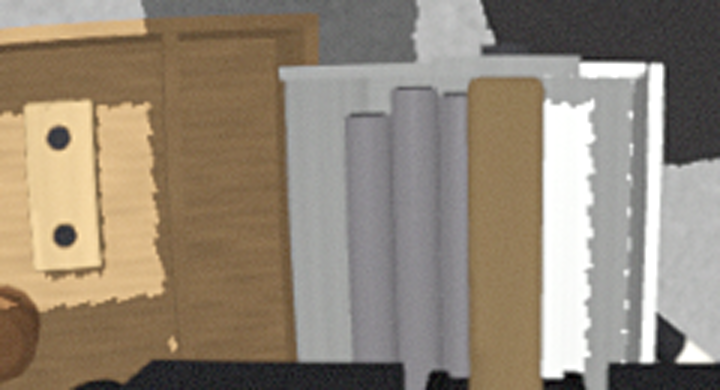

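```bash
python3 - <<'E'
from h import *
c=load('w18')
for u,v in [(90+284/3,95+80/3),(90+290/3,95+200/3),(90+297/3,95+350/3)]: print(np.round(tocar(wplane(c,u,v,.073)[:2]*1000),1))
E
```

```text
[-66.8  84.9]
[-35.6  85.7]
[ 5.3 85.7]
```

Call:
carry_out(
  grip=[-1,-1,-1,-1,-1,-1,-1,-1],
  slide=[
    [0,-0.4,-0.3],
    [0,-0.4,-0.3],
    [0,-0.4,-0.3],
    [0,-0.4,-0.3],
    [0,-0.4,-0.3],
    [0,-0.4,-0.3],
    [0,-0.4,-0.3],
    [0,-0.4,-0.3],
  ],
  twist=[
    [-0.006,0,0],
    [-0.006,0,0],
    [-0.006,0,0],
    [-0.006,0,0],
    [-0.006,0,0],
    [-0.006,0,0],
    [-0.006,0,0],
    [-0.006,0,0],
  ],
)

```text
time_s: 43.55
position: [0.538, 0.1199, 0.1549]
tcp_rot: [[-0.974, 0.202, 0.103], [0.227, 0.88, 0.418], [-0.006, 0.43, -0.903]]
force: [0.1, -0.8, -3.0]
opening: 0.134
```

```bash
python3 - <<'E'
from h import *
tplan(29,86,73,10); wcap('w19')
c=load('w19'); crop('w19c',c['color'],90,95,330,225,3)
E
```

```text
t 43.55 theta 25.47 pitch -0.14 lip car [ 0.4 85.5 72.6] F [ 0.1 -0.8 -3. ] open 11.7 j [ -14.   30.  104.   34.   51. -113.]
t 43.55 pos [538.  119.9 154.9] F [ 0.1 -0.8 -3. ] open 11.7 tilt 25.47 head 77.04
n 10 twist/row [-0.0062  0.0002  0.0009]
slides [[np.float64(-0.0), np.float64(-0.4), np.float64(-0.3)], [np.float64(-0.0), np.float64(-0.3), np.float64(-0.3)], [np.float64(-0.0), np.float64(-0.3), np.float64(-0.3)], [np.float64(-0.0), np.float64(-0.3), np.float64(-0.3)], [np.float64(-0.0), np.float64(-0.3), np.float64(-0.4)], [np.float64(-0.0), np.float64(-0.3), np.float64(-0.4)], [np.float64(-0.0), np.float64(-0.3), np.float64(-0.4)], [np.float64(-0.0), np.float64(-0.3), np.float64(-0.4)], [np.float64(-0.0), np.float64(-0.3), np.float64(-0.4)], [np.float64(-0.0), np.float64(-0.3), np.float64(-0.4)]]
total in tool axes [-0.2 -3.5 -3.4]
```

View pics/w19c.png

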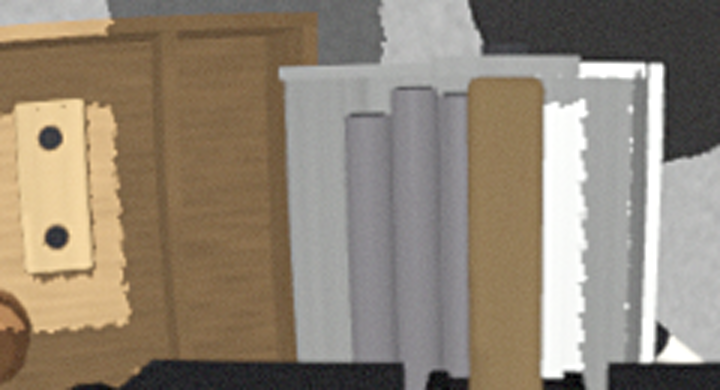

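Call:
carry_out(
  grip=[-1,-1,-1,-1,-1,-1,-1,-1],
  slide=[
    [0,-0.5,0],
    [0,-0.5,0],
    [0,-0.5,0],
    [0,-0.4,0],
    [0,-0.4,0],
    [0,-0.4,-0.2],
    [0,-0.4,-0.2],
    [0,-0.4,-0.2],
  ],
  twist=[
    [-0.005,0,0],
    [-0.005,0,0],
    [-0.005,0,0],
    [-0.005,0,0],
    [-0.005,0,0],
    [-0.005,0,0],
    [-0.005,0,0],
    [-0.005,0,0],
  ],
)

```text
time_s: 44.4
position: [0.5374, 0.116, 0.1537]
tcp_rot: [[-0.974, 0.198, 0.112], [0.227, 0.861, 0.455], [-0.007, 0.468, -0.883]]
force: [0.6, -0.5, -4.1]
opening: 0.135
```

```bash
python3 - <<'E'
from h import *
tplan(32,86,71,10); wcap('w20')
c=load('w20'); crop('w20c',c['color'],90,95,330,225,3)
E
```

```text
t 44.4 theta 27.94 pitch -0.16 lip car [ 0.8 85.2 70.6] F [ 0.6 -0.5 -4.1] open 11.7 j [ -15.   30.  105.   37.   52. -117.]
t 44.4 pos [537.4 116.  153.7] F [ 0.6 -0.5 -4.1] open 11.7 tilt 27.94 head 77.08
n 10 twist/row [-0.0071  0.0002  0.0009]
slides [[np.float64(0.0), np.float64(-0.4), np.float64(-0.4)], [np.float64(0.0), np.float64(-0.4), np.float64(-0.4)], [np.float64(0.0), np.float64(-0.4), np.float64(-0.4)], [np.float64(0.0), np.float64(-0.4), np.float64(-0.4)], [np.float64(0.0), np.float64(-0.4), np.float64(-0.4)], [np.float64(0.0), np.float64(-0.4), np.float64(-0.4)], [np.float64(0.0), np.float64(-0.4), np.float64(-0.4)], [np.float64(0.0), np.float64(-0.4), np.float64(-0.4)], [np.float64(0.0), np.float64(-0.4), np.float64(-0.4)], [np.float64(0.0), np.float64(-0.4), np.float64(-0.4)]]
total in tool axes [ 0.2 -3.8 -3.8]
```

View pics/w20c.png

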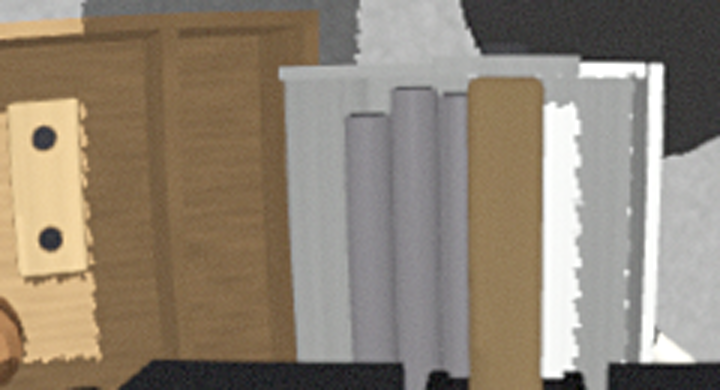

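Call:
carry_out(
  grip=[-1,-1,-1,-1,-1,-1,-1,-1],
  slide=[
    [0,-0.3,-0.2],
    [0,-0.3,-0.2],
    [0,-0.3,-0.2],
    [0,-0.3,-0.2],
    [0,-0.3,-0.2],
    [0,-0.3,-0.2],
    [0,-0.3,-0.2],
    [0,-0.3,-0.2],
  ],
  twist=[
    [-0.005,0,0],
    [-0.005,0,0],
    [-0.005,0,0],
    [-0.005,0,0],
    [-0.005,0,0],
    [-0.005,0,0],
    [-0.005,0,0],
    [-0.005,0,0],
  ],
)

```text
time_s: 45.25
position: [0.5374, 0.1129, 0.1547]
tcp_rot: [[-0.974, 0.192, 0.122], [0.228, 0.84, 0.492], [-0.008, 0.507, -0.862]]
force: [0.2, -0.6, -1.8]
opening: 0.136
```

```bash
python3 - <<'E'
from h import *
tplan(33,86,70,10); wcap('w21')
c=load('w21'); crop('w21c',c['color'],90,95,330,225,3)
E
```

```text
t 45.25 theta 30.47 pitch -0.23 lip car [ 1.6 85.8 70.7] F [ 0.2 -0.6 -1.8] open 11.9 j [ -17.   31.  106.   39.   53. -121.]
t 45.25 pos [537.4 112.9 154.7] F [ 0.2 -0.6 -1.8] open 11.9 tilt 30.47 head 77.12
n 10 twist/row [-0.0044  0.0004  0.0009]
slides [[np.float64(0.1), np.float64(-0.3), np.float64(-0.2)], [np.float64(0.1), np.float64(-0.3), np.float64(-0.2)], [np.float64(0.1), np.float64(-0.3), np.float64(-0.2)], [np.float64(0.1), np.float64(-0.3), np.float64(-0.2)], [np.float64(0.1), np.float64(-0.3), np.float64(-0.2)], [np.float64(0.1), np.float64(-0.3), np.float64(-0.2)], [np.float64(0.1), np.float64(-0.3), np.float64(-0.2)], [np.float64(0.1), np.float64(-0.3), np.float64(-0.2)], [np.float64(0.1), np.float64(-0.3), np.float64(-0.2)], [np.float64(0.1), np.float64(-0.3), np.float64(-0.2)]]
total in tool axes [ 0.9 -3.1 -1.7]
```

View pics/w21c.png

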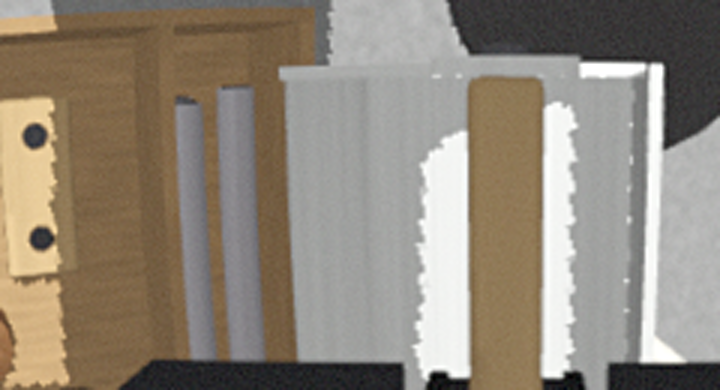

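The tubes rolled into the lane, and the load dropped to about 1.8 N, roughly the empty tray. I'll tilt a few degrees more to be sure it's empty.

Call:
carry_out(
  grip=[-1,-1,-1,-1,-1,-1,-1,-1],
  slide=[
    [0,-0.7,-1],
    [0,-0.7,-1],
    [0,-0.7,-1],
    [0,-0.7,-1],
    [0,-0.7,-1],
    [0,0,0],
    [0,0,0],
    [0,0,0],
  ],
  twist=[
    [-0.015,0,0],
    [-0.015,0,0],
    [-0.015,0,0],
    [-0.015,0,0],
    [-0.015,0,0],
    [0,0,0],
    [0,0,0],
    [0,0,0],
  ],
)

```text
time_s: 46.1
position: [0.5364, 0.1059, 0.1569]
tcp_rot: [[-0.973, 0.183, 0.139], [0.229, 0.797, 0.559], [-0.009, 0.575, -0.818]]
force: [0.9, -0.2, -2.1]
opening: 0.129
```

```bash
python3 - <<'E'
from h import *
tplan(36,86,74,10); wcap('w22'); t=snap('top','t6'); crop('t6c',t['color'],120,130,320,290,4)
s=snap('scene','s4'); crop('s4c',s['color'],200,60,400,230,3)
E
```

```text
t 46.1 theta 35.13 pitch -0.26 lip car [ 2.3 85.7 72.1] F [ 0.9 -0.2 -2.1] open 11.2 j [ -20.   32.  106.   44.   56. -127.]
t 46.1 pos [536.4 105.9 156.9] F [ 0.9 -0.2 -2.1] open 11.2 tilt 35.13 head 77.1
n 10 twist/row [-0.0015  0.0004  0.0009]
slides [[np.float64(0.1), np.float64(0.0), np.float64(-0.2)], [np.float64(0.1), np.float64(0.0), np.float64(-0.2)], [np.float64(0.1), np.float64(0.0), np.float64(-0.2)], [np.float64(0.1), np.float64(0.0), np.float64(-0.2)], [np.float64(0.1), np.float64(0.0), np.float64(-0.2)], [np.float64(0.1), np.float64(0.0), np.float64(-0.2)], [np.float64(0.1), np.float64(0.0), np.float64(-0.2)], [np.float64(0.1), np.float64(0.0), np.float64(-0.2)], [np.float64(0.1), np.float64(0.0), np.float64(-0.2)], [np.float64(0.1), np.float64(0.0), np.float64(-0.2)]]
total in tool axes [ 1.5  0.4 -2.3]
```

View pics/w22.png

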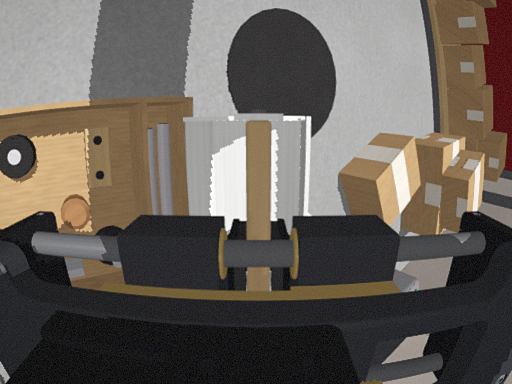

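View pics/t6c.png

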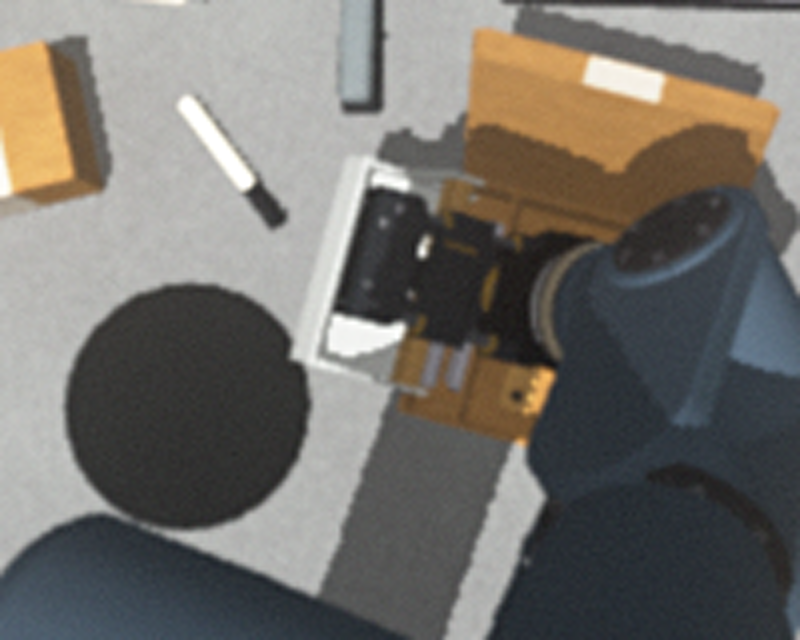

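View pics/s4c.png

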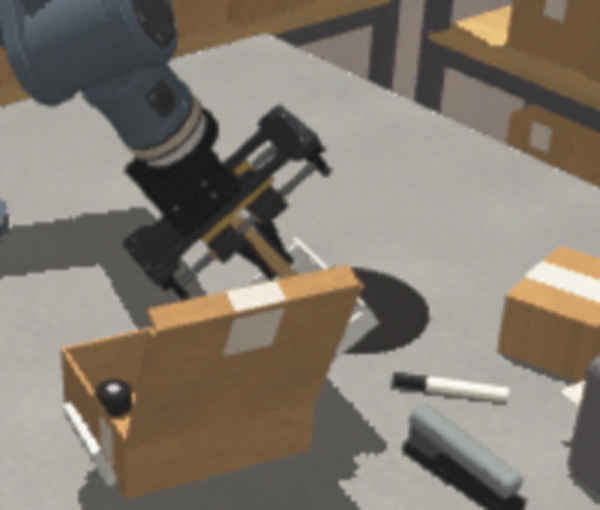

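The tray is empty. Bringing it back level and away from the carton.

```bash
python3 - <<'E'
from h import *
x,y=car(0,150); plan([x,y,165],76.5,n=10)
E
```

```text
t 46.25 pos [536.3 106.1 157. ] F [-0.5 -0.1 -2.5] open 11.7 tilt 35.13 head 77.14
n 10 twist/row [0.0613 0.0007 0.0007]
slides [[np.float64(0.1), np.float64(5.0), np.float64(2.6)], [np.float64(0.1), np.float64(5.2), np.float64(2.3)], [np.float64(0.1), np.float64(5.3), np.float64(1.9)], [np.float64(0.1), np.float64(5.4), np.float64(1.6)], [np.float64(0.1), np.float64(5.5), np.float64(1.3)], [np.float64(0.1), np.float64(5.6), np.float64(0.9)], [np.float64(0.1), np.float64(5.6), np.float64(0.6)], [np.float64(0.1), np.float64(5.6), np.float64(0.2)], [np.float64(0.1), np.float64(5.7), np.float64(-0.1)], [np.float64(0.1), np.float64(5.6), np.float64(-0.5)]]
total in tool axes [ 1.1 50.4 25.6]
```

Call:
carry_out(
  grip=[-1,-1,-1,-1,-1,-1,-1,-1,-1,-1,-1],
  slide=[
    [0,3,0],
    [0,5,1],
    [0,5,2],
    [0,5,2],
    [0,6,1],
    [0,6,1],
    [0,6,0],
    [0,6,0],
    [0,6,0],
    [0,3,0],
    [0,0,0],
  ],
  twist=[
    [0.03,0,0],
    [0.06,0,0],
    [0.06,0,0],
    [0.06,0,0],
    [0.06,0,0],
    [0.06,0,0],
    [0.06,0,0],
    [0.06,0,0],
    [0.06,0,0],
    [0.06,0,0],
    [0.03,0,0],
  ],
)

```text
time_s: 47.35
position: [0.5438, 0.1596, 0.169]
tcp_rot: [[-0.973, 0.233, -0.003], [0.233, 0.973, -0.006], [0.001, -0.007, -1.0]]
force: [0.5, -0.6, -2.7]
opening: 0.137
```

```bash
python3 - <<'E'
from h import *
cur(); wcap('w23')
t=load('top0'); hsv=cv2.cvtColor(load('t6')['color'],cv2.COLOR_RGB2HSV)
# mat centre: dark disc in t6
m=(cv2.inRange(load('t6')['color'],(0,0,0),(60,60,60))); r=np.zeros_like(m); r[195:268,130:200]=1; m=m*r
cs,_=cv2.findContours(m,cv2.RETR_EXTERNAL,cv2.CHAIN_APPROX_NONE); k=max(cs,key=cv2.contourArea)
c=load('t6'); q=plane(c,k[:,0,0],k[:,0,1],.003)[:,:2]*1000
# circle fit
A=np.c_[2*q,np.ones(len(q))]; s=np.linalg.lstsq(A,(q**2).sum(1),rcond=None)[0]; r=np.sqrt(s[2]+s[0]**2+s[1]**2); 
for _ in range(5):
    d=np.abs(np.hypot(q[:,0]-s[0],q[:,1]-s[1])-r); g=d<max(3,np.median(d)*2.5)
    s=np.linalg.lstsq(A[g],(q[g]**2).sum(1),rcond=None)[0]; r=np.sqrt(s[2]+s[0]**2+s[1]**2)
print('mat',s[:2],r,g.sum(),len(g))
plan([s[0],s[1],160],34.5,n=10)
E
```

```text
t 47.35 theta -0.38 pitch 0.08 lip car [ -3.8  91.9 104.6] F [ 0.5 -0.6 -2.7] open 11.9 j [  5.  30.  93.  -0.  57. -71.]
mat [451.53266206 285.21634446] 84.9028159556628 164 169
t 47.4 pos [543.8 160.1 168.9] F [ 0.5  0.5 -2.5] open 11.5 tilt 0.39 head 76.57
n 10 twist/row [-0.0007  0.0001  0.0734]
slides [[np.float64(11.9), np.float64(10.0), np.float64(0.8)], [np.float64(12.6), np.float64(9.1), np.float64(0.8)], [np.float64(13.2), np.float64(8.2), np.float64(0.9)], [np.float64(13.8), np.float64(7.2), np.float64(0.9)], [np.float64(14.3), np.float64(6.2), np.float64(0.9)], [np.float64(14.7), np.float64(5.1), np.float64(0.9)], [np.float64(15.0), np.float64(4.0), np.float64(0.9)], [np.float64(15.3), np.float64(2.9), np.float64(0.9)], [np.float64(15.4), np.float64(1.8), np.float64(0.9)], [np.float64(15.5), np.float64(0.6), np.float64(0.9)]]
total in tool axes [118.8 100.4   8.4]
```

View pics/w23.png

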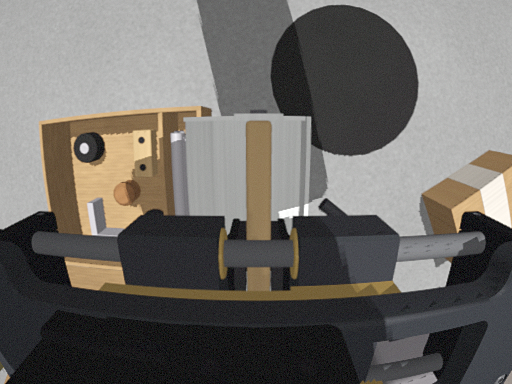

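```bash
python3 - <<'E'
from h import *
c=load('t6'); crop('mat',c['color'],125,190,215,275,8)
a=[plane(c,np.array(u),np.array(v),.003)*1000 for u,v in [(136.3,231.5),(197.8,231.5),(167,200.7),(167,262)]]
print([x.round(1) for x in a]); print('c', (a[0][1]+a[1][1])/2,(a[2][0]+a[3][0])/2, a[0][1]-a[1][1],a[2][0]-a[3][0])
c=load('w23'); m=cv2.inRange(c['color'],(0,0,0),(75,75,75)); m[:,:300]=0; m[:,420:]=0; m[150:]=0
cs,_=cv2.findContours(m,cv2.RETR_EXTERNAL,cv2.CHAIN_APPROX_NONE); k=max(cs,key=cv2.contourArea)[:,0,:]
k=k[(k[:,0]>305)&(k[:,1]<148)]
q=wplane(c,k[:,0],k[:,1],.003)[:,:2]*1000
A=np.c_[2*q,np.ones(len(q))]; s=np.linalg.lstsq(A,(q**2).sum(1),rcond=None)[0]; print('wrist mat',s[:2],np.sqrt(s[2]+s[0]**2+s[1]**2),len(q))
E
```

```text
[array([447.6, 372.9,   3. ]), array([452.9, 194.1,   3. ]), array([539.7, 288.4,   3. ]), array([363.1, 278.9,   3. ])]
c 283.5072098154981 451.4207912686255 178.75416160198995 176.583928567511
wrist mat [450.44609828 291.21842815] 83.83401598566432 251
```

Call:
carry_out(
  grip=[-1,-1,-1,-1,-1,-1,-1,-1,-1,-1,-1,-1],
  slide=[
    [6,5,0],
    [12,9,0],
    [13,8,0],
    [14,7,0],
    [14,6,0],
    [15,5,0],
    [15,4,0],
    [15,3,0],
    [15,2,0],
    [12,1,0],
    [6,0,0],
    [0,0,0],
  ],
  twist=[
    [0,0,0.03],
    [0,0,0.07],
    [0,0,0.075],
    [0,0,0.075],
    [0,0,0.075],
    [0,0,0.075],
    [0,0,0.075],
    [0,0,0.075],
    [0,0,0.075],
    [0,0,0.06],
    [0,0,0.03],
    [0,0,0],
  ],
)

```text
time_s: 48.6
position: [0.4415, 0.2838, 0.1678]
tcp_rot: [[-0.552, 0.833, -0.021], [0.833, 0.553, 0.006], [0.017, -0.015, -1.0]]
force: [0.1, -1.0, -2.4]
opening: 0.135
```

```bash
python3 - <<'E'
from h import *
plan([452.5,286.5,95],34.5)
E
```

```text
t 48.6 pos [441.5 283.8 167.8] F [ 0.1 -1.  -2.4] open 11.7 tilt 1.28 head 33.56
n 2 twist/row [-0.0073 -0.0084 -0.0083]
slides [[np.float64(-2.5), np.float64(5.9), np.float64(36.3)], [np.float64(-2.3), np.float64(5.6), np.float64(36.3)]]
total in tool axes [-5.  11.8 72.5]
```

Call:
carry_out(
  grip=[-1,-1,-1,-1,-1,-1,-1],
  slide=[
    [-2,6,10],
    [-2,5,20],
    [0,0,20],
    [0,0,12],
    [0,0,3],
    [0,0,0],
    [0,0,0],
  ],
  twist=[
    [-0.008,-0.009,-0.009],
    [-0.007,-0.008,-0.008],
    [0,0,0],
    [0,0,0],
    [0,0,0],
    [0,0,0],
    [0,0,0],
  ],
)

```text
time_s: 49.3
position: [0.4563, 0.2854, 0.0981]
tcp_rot: [[-0.568, 0.823, 0.004], [0.823, 0.568, 0.002], [-0.001, 0.004, -1.0]]
force: [0.5, -0.1, -2.7]
opening: 0.132
```

```bash
python3 - <<'E'
from h import *
plan([452.5,286.5,79],34.5); s=snap('scene','s5'); crop('s5c',s['color'],250,80,400,210,4)
E
```

```text
t 49.3 pos [456.3 285.4  98.1] F [ 0.5 -0.1 -2.7] open 11.5 tilt 0.25 head 34.65
n 1 twist/row [0.0043 0.0008 0.0025]
slides [[np.float64(3.0), np.float64(-2.6), np.float64(19.1)]]
total in tool axes [ 3.  -2.6 19.1]
```

View pics/s5c.png

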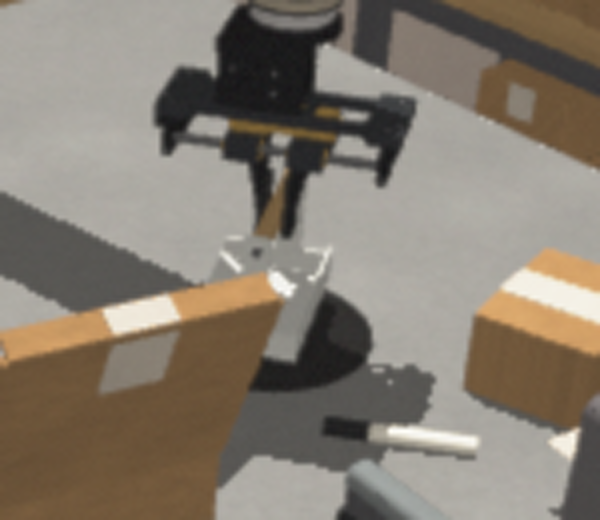

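Upright over the mat. Lowering until it makes contact.

Call:
carry_out(
  grip=[-1,-1,-1,-1,-1,-1],
  slide=[
    [3,-2,8],
    [0,0,6],
    [0,0,2],
    [0,0,1],
    [0,0,0],
    [0,0,0],
  ],
  twist=[
    [0.004,0,0.002],
    [0,0,0],
    [0,0,0],
    [0,0,0],
    [0,0,0],
    [0,0,0],
  ],
)

```text
time_s: 49.95
position: [0.454, 0.2875, 0.0815]
tcp_rot: [[-0.567, 0.824, 0.005], [0.824, 0.567, 0.001], [-0.002, 0.004, -1.0]]
force: [0.3, -0.0, -2.9]
opening: 0.135
```

```bash
python3 - <<'E'
from h import *
plan([452.5,286.5,78],34.5)
E
```

```text
t 49.95 pos [454.  287.5  81.5] F [ 0.3 -0.  -2.9] open 11.8 tilt 0.26 head 34.55
n 1 twist/row [0.0042 0.0019 0.001 ]
slides [[np.float64(0.0), np.float64(-1.8), np.float64(3.5)]]
total in tool axes [ 0.  -1.8  3.5]
```

Call:
carry_out(
  grip=[-1,-1,-1,-1],
  slide=[
    [0,-1,1.5],
    [0,0,1],
    [0,0,0.5],
    [0,0,0],
  ],
  twist=[
    [0.004,0.002,0],
    [0,0,0],
    [0,0,0],
    [0,0,0],
  ],
)

```text
time_s: 50.35
position: [0.4535, 0.287, 0.0787]
tcp_rot: [[-0.567, 0.824, 0.001], [0.824, 0.567, 0.0], [0.0, 0.001, -1.0]]
force: [0.8, 0.3, -2.7]
opening: 0.135
```

```bash
python3 - <<'E'
from h import *
plan([452.5,286.5,78],34.5)
E
```

```text
t 50.35 pos [453.5 287.   78.7] F [ 0.8  0.3 -2.7] open 11.7 tilt 0.05 head 34.55
n 1 twist/row [ 0.0009 -0.      0.0009]
slides [[np.float64(0.1), np.float64(-1.1), np.float64(0.7)]]
total in tool axes [ 0.1 -1.1  0.7]
```

Call:
carry_out(
  grip=[-1,-1,-1,-1],
  slide=[
    [0,0,1],
    [0,0,1],
    [0,0,0.5],
    [0,0,0],
  ],
  twist=[
    [0,0,0],
    [0,0,0],
    [0,0,0],
    [0,0,0],
  ],
)

```text
time_s: 50.75
position: [0.4536, 0.2871, 0.0783]
tcp_rot: [[-0.567, 0.823, 0.002], [0.823, 0.567, 0.001], [-0.0, 0.002, -1.0]]
force: [-0.0, -0.4, -2.5]
opening: 0.133
```

```bash
python3 - <<'E'
from h import *
plan([452.5,286.5,78],34.5)
E
```

```text
t 50.75 pos [453.6 287.1  78.3] F [-0.  -0.4 -2.5] open 11.5 tilt 0.12 head 34.57
n 1 twist/row [0.002  0.0004 0.0011]
slides [[np.float64(0.1), np.float64(-1.3), np.float64(0.3)]]
total in tool axes [ 0.1 -1.3  0.3]
```

Call:
carry_out(
  grip=[-1,-1,-1],
  slide=[
    [0,0,2],
    [0,0,1.5],
    [0,0,1],
  ],
  twist=[
    [0,0,0],
    [0,0,0],
    [0,0,0],
  ],
)

```text
time_s: 51.05
position: [0.4535, 0.2871, 0.0781]
tcp_rot: [[-0.568, 0.823, 0.003], [0.823, 0.568, 0.001], [-0.001, 0.003, -1.0]]
force: [-1.4, -0.9, 3.9]
opening: 0.137
```

Call:
carry_out(
  grip=[-1,-1],
  slide=[
    [0,0,1],
    [0,0,0.5],
  ],
  twist=[
    [0,0,0],
    [0,0,0],
  ],
)

```text
time_s: 51.25
position: [0.4535, 0.2871, 0.0781]
tcp_rot: [[-0.568, 0.823, 0.004], [0.823, 0.568, 0.001], [-0.001, 0.004, -1.0]]
force: [-1.3, -1.0, 2.4]
opening: 0.137
```

Contact: the force went from -2.5 to +3. Releasing and backing up.

Call:
carry_out(
  grip=[0.1,0.1,0.1,0.1,0.1,0.1,0.1,0.1,0.1,0.1],
  slide=[
    [0,0,0],
    [0,0,0],
    [0,0,0],
    [0,0,0],
    [0,0,-10],
    [0,0,-30],
    [0,0,-40],
    [0,0,-45],
    [0,0,-20],
    [0,0,0],
  ],
  twist=[
    [0,0,0],
    [0,0,0],
    [0,0,0],
    [0,0,0],
    [0,0,0],
    [0,0,0],
    [0,0,0],
    [0,0,0],
    [0,0,0],
    [0,0,0],
  ],
)

```text
time_s: 52.25
position: [0.4537, 0.2871, 0.2294]
tcp_rot: [[-0.568, 0.823, 0.004], [0.823, 0.568, 0.001], [-0.001, 0.004, -1.0]]
force: [0.2, -0.1, -0.4]
opening: 0.551
```

```bash
python3 - <<'E'
from h import *
cur(); s=snap('scene','s6'); wcap('w24'); t=snap('top','t7')
S=np.hstack([cv2.resize(s['color'][60:230,180:400],None,fx=2,fy=2),cv2.resize(t['color'][130:300,120:320],None,fx=1.7,fy=2)]); save('st7',S)
crop('lane',t['color'],210,160,320,260,7)
E
```

```text
t 52.25 theta 0.11 pitch -0.19 lip car [-158.   209.6  164.5] F [ 0.2 -0.1 -0.4] open 47.9 j [ 20.  23.  94.  -0.  62. -14.]
```

View pics/st7.png

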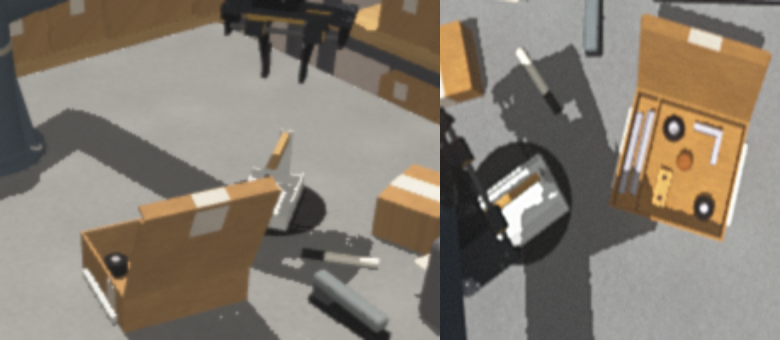

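View pics/lane.png

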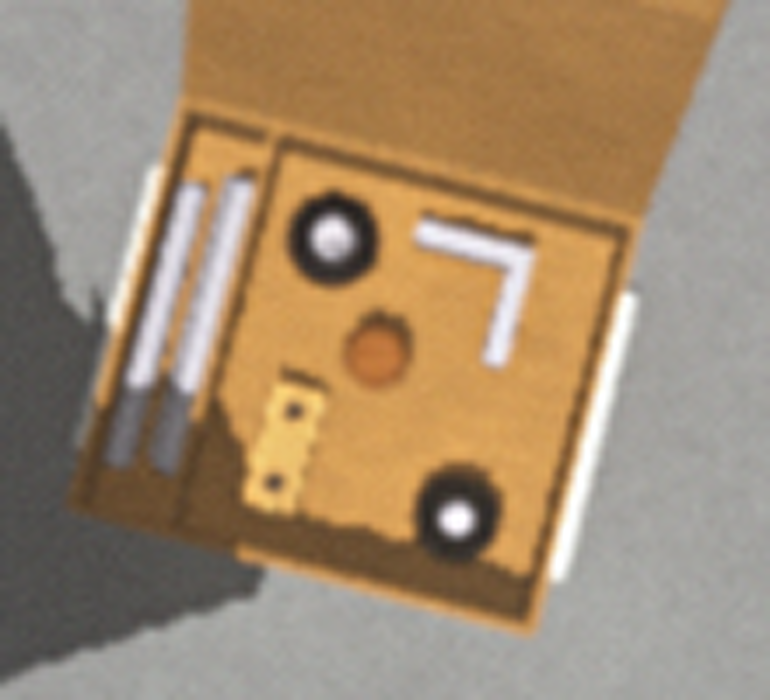

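View pics/w24.png

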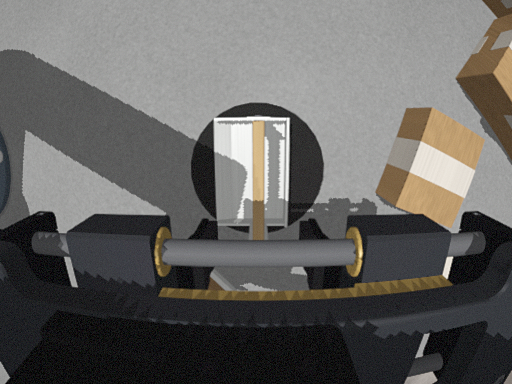

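Tray stands upright on the mat, the tubes lie in the lane and the fittings in the bay. Next I'll check depths inside the carton and plan the lid push.

```bash
python3 - <<'E'
from h import *
c=load('t7'); P=cloud(c)*1000
h=np.radians(CY-90); ex=np.array([np.cos(h),np.sin(h)]); ey=np.array([-np.sin(h),np.cos(h)])
X=(P[...,:2]-CC)@ex; Y=(P[...,:2]-CC)@ey; Z=P[...,2]; ok=c['depth']>0
l=ok&(abs(X)<60)&(Y>60)&(Y<88); print('lane z pct',np.percentile(Z[l],[5,50,90,99]).round(1))
b=ok&(abs(X)<75)&(Y>-85)&(Y<48); print('bay z max',np.percentile(Z[b],[50,99,99.9]).round(1))
k=ok&(X>90)&(X<200)&(abs(Y)<90)&(Z>100)&(Z<260); q=np.c_[X[k],Z[k]]
for z in range(110,240,20):
    s=q[abs(q[:,1]-z)<8]; print(z,len(s),s[:,0].mean().round(1) if len(s) else '')
print('flap',q[q[:,1]>222].min(0),q[q[:,1]>222].max(0))
x,y=car(185,0); plan([x,y,300],76.5,n=12)
E
```

```text
lane z pct [ 2.  15.4 38.8 41.1]
bay z max [ 4.6 32.2 48.5]
110 231 103.8
130 231 111.5
150 246 119.6
170 277 127.6
190 219 135.0
210 0 
230 626 140.9
flap [130.42844022 222.01606484] [152.77571455 233.7050106 ]
t 52.4 pos [451.2 286.  225.2] F [ 0.1  0.3 -0.7] open 47.9 tilt 0.29 head 34.58
n 12 twist/row [-0.0004 -0.0002 -0.061 ]
slides [[np.float64(-33.0), np.float64(1.7), np.float64(-6.3)], [np.float64(-33.0), np.float64(-0.3), np.float64(-6.3)], [np.float64(-32.9), np.float64(-2.3), np.float64(-6.3)], [np.float64(-32.7), np.float64(-4.3), np.float64(-6.3)], [np.float64(-32.4), np.float64(-6.3), np.float64(-6.2)], [np.float64(-32.0), np.float64(-8.3), np.float64(-6.2)], [np.float64(-31.4), np.float64(-10.2), np.float64(-6.2)], [np.float64(-30.7), np.float64(-12.1), np.float64(-6.2)], [np.float64(-29.9), np.float64(-14.0), np.float64(-6.2)], [np.float64(-29.0), np.float64(-15.7), np.float64(-6.2)], [np.float64(-28.0), np.float64(-17.5), np.float64(-6.2)], [np.float64(-26.9), np.float64(-19.2), np.float64(-6.2)]]
total in tool axes [-395.8   20.3  -75.3]
```

Call:
carry_out(
  grip=[-1,-1,-1,-1,-1,-1,-1,-1,-1,-1,-1,-1],
  slide=[
    [-20,0,-30],
    [-33,0,-35],
    [-33,-2,-25],
    [-33,-4,0],
    [-32,-6,0],
    [-32,-8,0],
    [-32,-10,0],
    [-31,-12,0],
    [-30,-14,0],
    [-29,-16,0],
    [-28,-17,0],
    [-27,-19,0],
  ],
  twist=[
    [0,0,-0.06],
    [0,0,-0.06],
    [0,0,-0.06],
    [0,0,-0.06],
    [0,0,-0.06],
    [0,0,-0.06],
    [0,0,-0.06],
    [0,0,-0.06],
    [0,0,-0.06],
    [0,0,-0.06],
    [0,0,-0.06],
    [0,0,-0.06],
  ],
)

```text
time_s: 53.6
position: [0.683, -0.0239, 0.2801]
tcp_rot: [[-0.976, 0.209, -0.065], [0.209, 0.978, -0.004], [0.063, -0.017, -0.998]]
force: [1.0, 0.4, -0.1]
opening: 0.003
```

```bash
python3 - <<'E'
from h import *
s=bot.read_state(); print(np.round(tocar(s['position'][:2]*1000),1)); x,y=car(190,0); plan([x,y,290],76.5)
E
```

```text
[174.4   1.8]
t 53.6 pos [683.  -23.9 280.1] F [ 1.   0.4 -0.1] open 0.3 tilt 3.72 head 77.96
n 1 twist/row [-0.0179 -0.0624  0.0249]
slides [[np.float64(-14.9), np.float64(-2.4), np.float64(-10.8)]]
total in tool axes [-14.9  -2.4 -10.8]
```

Correcting the tilt and moving on behind the lid, then settling.

Call:
carry_out(
  grip=[-1,-1,-1,-1],
  slide=[
    [-12,-2,-6],
    [0,0,0],
    [0,0,0],
    [0,0,0],
  ],
  twist=[
    [-0.018,-0.062,0.02],
    [0,0,0],
    [0,0,0],
    [0,0,0],
  ],
)

```text
time_s: 54.0
position: [0.6931, -0.0327, 0.2726]
tcp_rot: [[-0.972, 0.233, -0.019], [0.233, 0.972, 0.003], [0.019, -0.001, -1.0]]
force: [-0.9, -0.5, -0.9]
opening: 0.004
```

```bash
python3 - <<'E'
from h import *
s=bot.read_state(); print(np.round(tocar(s['position'][:2]*1000),1)); x,y=car(190,0); plan([x,y,195],76.5)
c=snap('scene','s7'); crop('s7c',c['color'],180,60,400,250,3)
E
```

```text
[186.3  -4.3]
t 54.0 pos [693.1 -32.7 272.6] F [-0.9 -0.5 -0.9] open 0.4 tilt 1.08 head 76.53
n 2 twist/row [-0.0007 -0.0094  0.0002]
slides [[np.float64(-2.6), np.float64(2.2), np.float64(38.7)], [np.float64(-2.2), np.float64(2.2), np.float64(38.8)]]
total in tool axes [-5.2  4.4 77.5]
```

View pics/s7c.png

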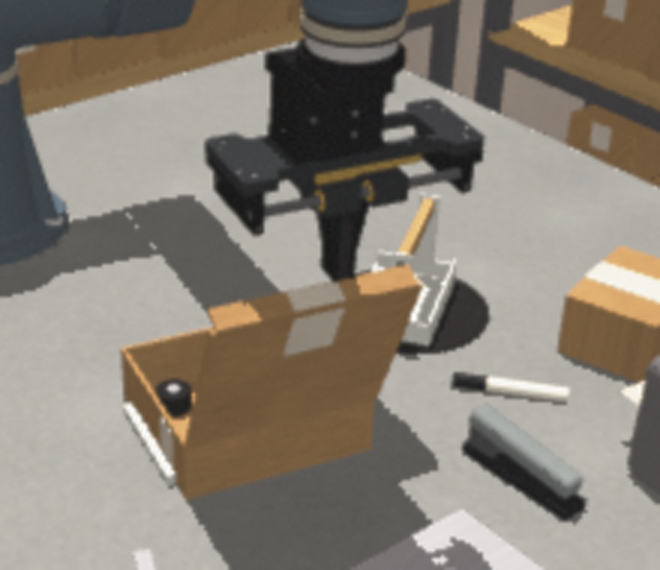

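```bash
python3 - <<'E'
from h import *
c=load('s7'); s=bot.read_state(); print((proj(c,s['position'])-[180,60])*3)
for a in [(150,-95,.223),(150,95,.223)]:
    p=np.append(car(a[0],a[1])/1000,a[2]); print((proj(c,p)-[180,60])*3)
E
```

```text
[334.92780896 272.32841011]
[206.9789173  328.40680488]
[420.32127287 279.76997745]
```

Call:
carry_out(
  grip=[-1,-1,-1,-1,-1,-1],
  slide=[
    [-8,4,5],
    [0,0,25],
    [0,0,28],
    [0,0,12],
    [0,0,0],
    [0,0,0],
  ],
  twist=[
    [0,-0.019,0],
    [0,0,0],
    [0,0,0],
    [0,0,0],
    [0,0,0],
    [0,0,0],
  ],
)

```text
time_s: 54.65
position: [0.7039, -0.0254, 0.2016]
tcp_rot: [[-0.974, 0.227, 0.006], [0.227, 0.974, -0.002], [-0.007, -0.001, -1.0]]
force: [-0.0, -0.7, 0.2]
opening: 0.001
```

```bash
python3 - <<'E'
from h import *
s=bot.read_state(); print(np.round(tocar(s['position'][:2]*1000),1)); x,y=car(110,0); plan([x,y,195],76.5,n=10)
E
```

```text
[195.    5.3]
t 54.65 pos [703.9 -25.4 201.6] F [-0.  -0.7  0.2] open 0.1 tilt 0.38 head 76.89
n 10 twist/row [-0.0001  0.0007  0.0007]
slides [[np.float64(8.5), np.float64(-0.5), np.float64(0.6)], [np.float64(8.5), np.float64(-0.5), np.float64(0.6)], [np.float64(8.5), np.float64(-0.5), np.float64(0.6)], [np.float64(8.5), np.float64(-0.5), np.float64(0.6)], [np.float64(8.5), np.float64(-0.5), np.float64(0.6)], [np.float64(8.5), np.float64(-0.5), np.float64(0.6)], [np.float64(8.5), np.float64(-0.5), np.float64(0.6)], [np.float64(8.5), np.float64(-0.5), np.float64(0.6)], [np.float64(8.5), np.float64(-0.5), np.float64(0.7)], [np.float64(8.5), np.float64(-0.5), np.float64(0.7)]]
total in tool axes [85.1 -4.7  6.1]
```

Call:
carry_out(
  grip=[-1,-1,-1,-1,-1,-1,-1,-1,-1,-1],
  slide=[
    [8,0,0],
    [12,0,0],
    [12,0,0],
    [12,0,0],
    [12,0,0],
    [12,0,0],
    [12,0,0],
    [12,0,0],
    [12,0,0],
    [8,0,0],
  ],
  twist=[
    [0,0,0],
    [0,0,0],
    [0,0,0],
    [0,0,0],
    [0,0,0],
    [0,0,0],
    [0,0,0],
    [0,0,0],
    [0,0,0],
    [0,0,0],
  ],
)

```text
time_s: 55.65
position: [0.5959, 0.0004, 0.2152]
tcp_rot: [[-0.973, 0.227, 0.035], [0.227, 0.974, -0.008], [-0.036, 0.001, -0.999]]
force: [-0.2, 0.1, -0.2]
opening: 0.007
```

```bash
python3 - <<'E'
from h import *
s=bot.read_state(); print(np.round(tocar(s['position'][:2]*1000),1)); x,y=car(10,0); plan([x,y,190],76.5,n=8)
c=snap('scene','s8'); crop('s8c',c['color'],180,60,400,250,3)
E
```

```text
[84.1  5.2]
t 55.65 pos [5.959e+02 4.000e-01 2.152e+02] F [-0.2  0.1 -0.2] open 0.6 tilt 2.06 head 76.89
n 8 twist/row [0.0001 0.0045 0.0009]
slides [[np.float64(9.4), np.float64(-0.6), np.float64(2.8)], [np.float64(9.4), np.float64(-0.6), np.float64(2.9)], [np.float64(9.3), np.float64(-0.6), np.float64(2.9)], [np.float64(9.3), np.float64(-0.6), np.float64(2.9)], [np.float64(9.3), np.float64(-0.6), np.float64(3.0)], [np.float64(9.3), np.float64(-0.6), np.float64(3.0)], [np.float64(9.3), np.float64(-0.6), np.float64(3.1)], [np.float64(9.3), np.float64(-0.6), np.float64(3.1)]]
total in tool axes [74.9 -4.7 22.6]
```

View pics/s8c.png

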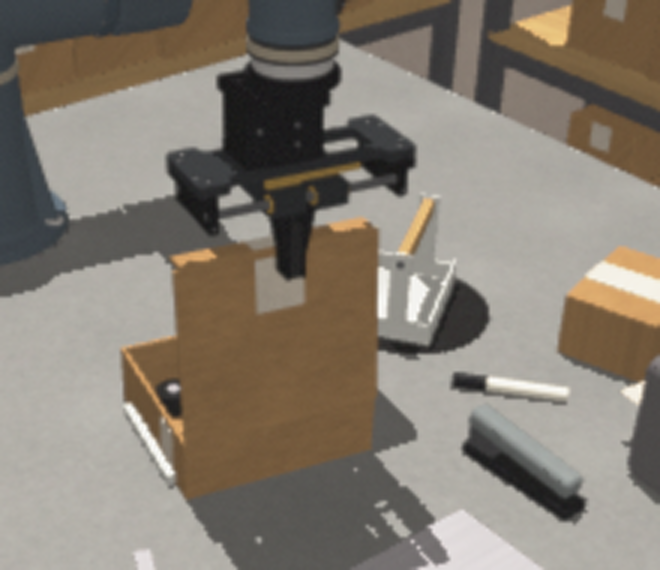

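Call:
carry_out(
  grip=[-1,-1,-1,-1,-1,-1,-1,-1,-1],
  slide=[
    [9,0,3],
    [10,0,4],
    [10,0,4],
    [10,0,5],
    [10,0,6],
    [10,0,7],
    [10,0,8],
    [9,0,8],
    [6,0,6],
  ],
  twist=[
    [0,0.02,0],
    [0,0.015,0],
    [0,0,0],
    [0,0,0],
    [0,0,0],
    [0,0,0],
    [0,0,0],
    [0,0,0],
    [0,0,0],
  ],
)

```text
time_s: 56.6
position: [0.5069, 0.0212, 0.161]
tcp_rot: [[-0.974, 0.227, -0.002], [0.227, 0.974, 0.001], [0.002, 0.001, -1.0]]
force: [0.0, 0.3, -0.5]
opening: 0.008
```

```bash
python3 - <<'E'
from h import *
s=bot.read_state(); print(np.round(tocar(s['position'][:2]*1000),1)); x,y=car(-10,0); plan([x,y,150],76.5,n=8)
c=snap('scene','s9'); crop('s9c',c['color'],180,60,400,250,3)
E
```

```text
[-7.4  4.6]
t 56.6 pos [506.9  21.2 161. ] F [ 0.   0.3 -0.5] open 0.7 tilt 0.13 head 76.9
n 8 twist/row [ 0.0001 -0.0003  0.0009]
slides [[np.float64(0.3), np.float64(-0.6), np.float64(1.4)], [np.float64(0.3), np.float64(-0.6), np.float64(1.4)], [np.float64(0.3), np.float64(-0.6), np.float64(1.4)], [np.float64(0.3), np.float64(-0.6), np.float64(1.4)], [np.float64(0.3), np.float64(-0.6), np.float64(1.4)], [np.float64(0.3), np.float64(-0.6), np.float64(1.4)], [np.float64(0.3), np.float64(-0.6), np.float64(1.4)], [np.float64(0.3), np.float64(-0.6), np.float64(1.4)]]
total in tool axes [ 2.6 -4.6 11. ]
```

View pics/s9c.png

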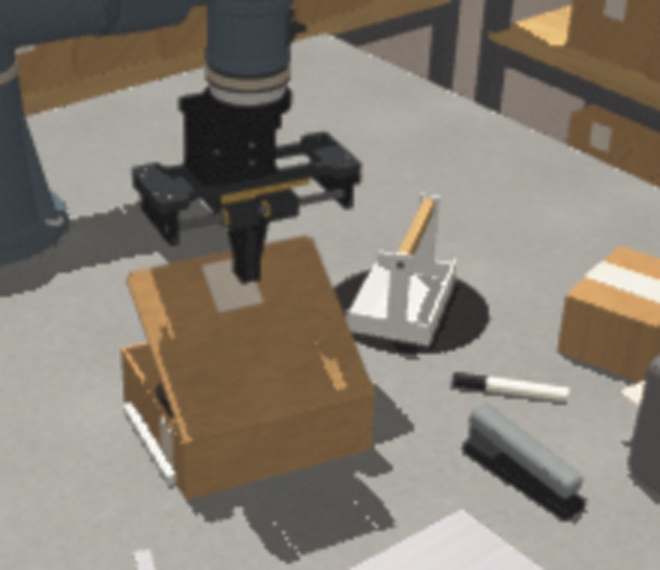

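Call:
carry_out(
  grip=[-1,-1,-1,-1,-1,-1,-1,-1],
  slide=[
    [0,0,0],
    [0,0,0],
    [0,0,0],
    [0,0,0],
    [0,0,0],
    [0,0,0],
    [0,0,0],
    [0,0,0],
  ],
  twist=[
    [0,0,0],
    [0,0,0],
    [0,0,0],
    [0,0,0],
    [0,0,0],
    [0,0,0],
    [0,0,0],
    [0,0,0],
  ],
)

```text
time_s: 57.45
position: [0.5074, 0.021, 0.1609]
tcp_rot: [[-0.974, 0.227, -0.001], [0.227, 0.974, 0.001], [0.002, 0.001, -1.0]]
force: [-0.4, -0.1, -0.2]
opening: 0.006
```

```bash
python3 - <<'E'
from h import *
s=bot.read_state(); print(np.round(tocar(s['position'][:2]*1000),1)); x,y=car(-60,0); plan([x,y,85],76.5,n=4)
c=snap('scene','s10'); crop('s10c',c['color'],180,60,400,250,3)
S=cloud(c)*1000; h=np.radians(CY-90); ex=np.array([np.cos(h),np.sin(h)]); ey=np.array([-np.sin(h),np.cos(h)])
X=(S[...,:2]-CC)@ex; Y=(S[...,:2]-CC)@ey; Z=S[...,2]; 
for x in range(-75,80,20):
    k=(abs(X-x)<8)&(abs(Y)<85)&(Z>40)&(Z<90); print(x,k.sum(),np.median(Z[k]).round(1))
E
```

```text
[-6.8  4.5]
t 57.45 pos [507.4  21.  160.9] F [-0.4 -0.1 -0.2] open 0.5 tilt 0.1 head 76.89
n 4 twist/row [ 0.0001 -0.0004  0.0017]
slides [[np.float64(13.3), np.float64(-1.1), np.float64(19.0)], [np.float64(13.3), np.float64(-1.1), np.float64(19.0)], [np.float64(13.3), np.float64(-1.1), np.float64(19.0)], [np.float64(13.3), np.float64(-1.1), np.float64(19.0)]]
total in tool axes [53.1 -4.2 75.9]
-75 163 67.2
-55 168 67.0
-35 191 67.0
-15 189 66.9
5 193 66.7
25 196 67.0
45 197 66.9
65 215 66.7
```

View pics/s10c.png

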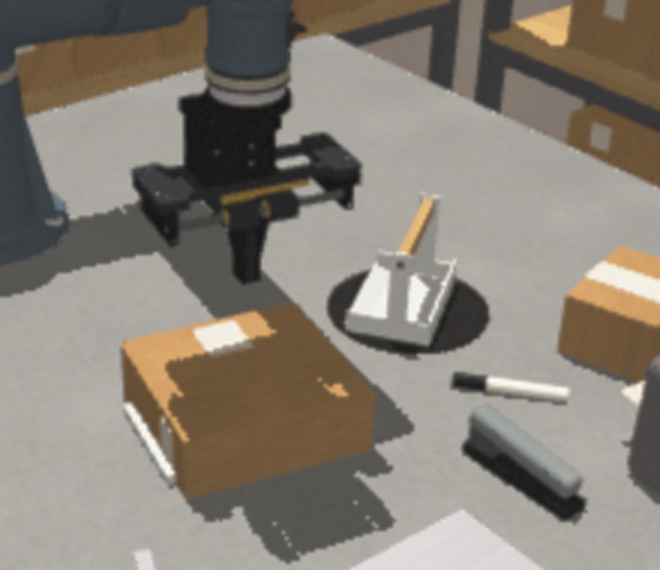

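The lid is shut flat: 66.7 to 67.2 mm all over, against an expected 66 mm. I'll back the arm off for a last check of the whole scene.

Call:
carry_out(
  grip=[-1,-1,-1,-1,-1,-1,-1,-1,-1],
  slide=[
    [0,0,-40],
    [0,-30,-40],
    [0,-45,0],
    [0,-45,0],
    [0,-45,0],
    [0,-45,0],
    [0,-20,0],
    [0,0,0],
    [0,0,0],
  ],
  twist=[
    [0,0,0],
    [0,0,0],
    [0,0,0],
    [0,0,0],
    [0,0,0],
    [0,0,0],
    [0,0,0],
    [0,0,0],
    [0,0,0],
  ],
)

```text
time_s: 58.4
position: [0.4552, -0.2116, 0.2445]
tcp_rot: [[-0.975, 0.224, 0.001], [0.224, 0.975, -0.003], [-0.002, -0.003, -1.0]]
force: [-0.1, 0.0, 0.5]
opening: 0.008
```

```bash
python3 - <<'E'
from h import *
cur(); t=snap('top','t9'); s=snap('scene','s11')
c=load('top0')
P=cloud(t)*1000; h=np.radians(CY-90); ex=np.array([np.cos(h),np.sin(h)]); ey=np.array([-np.sin(h),np.cos(h)])
X=(P[...,:2]-CC)@ex; Y=(P[...,:2]-CC)@ey
for x in (-75,-40,0,40,75):
    k=(abs(X-x)<6)&(abs(Y)<85)&(t['depth']>0); print(x,k.sum(),np.median(P[...,2][k]).round(1))
m=np.zeros(P.shape[:2],bool); m[195:265,125:205]=1
k=m&(P[...,2]>85)&(P[...,2]<120)&(t['depth']>0); p=P[k]; print('handle',k.sum(),cv2.minAreaRect(p[:,:2].astype(np.float32)),np.percentile(p[:,2],[50,95]))
E
```

```text
t 58.4 theta -0.14 pitch -0.11 lip car [  -2.6 -289.5  180. ] F [-0.1  0.   0.5] open 0.7 j [ -38.   19.   98.   -0.   63. -115.]
-75 277 66.4
-40 275 66.3
0 271 66.4
40 267 66.2
75 264 66.0
handle 310 ((452.740478515625, 286.618896484375), (21.91421890258789, 139.5387420654297), 34.53089141845703) [104.25673702 108.16863605]
```

View pics/t9.png

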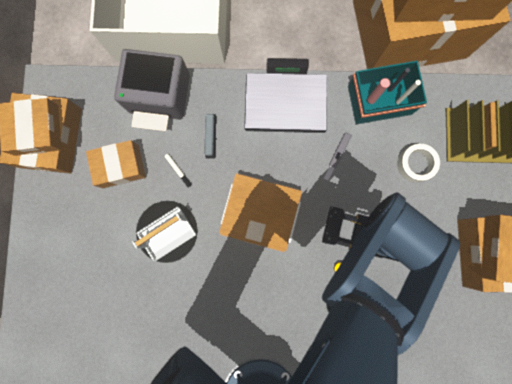

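View pics/s11.png

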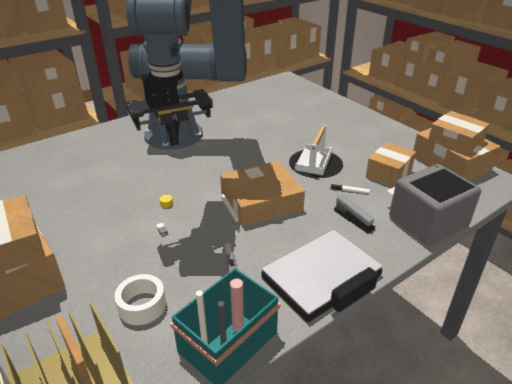

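The final views show the carton at (262,210) shut flat, the tray upright on its mat at (165,232), no fittings left on the bench, and the bystanders where they were. Handing in.

```bash
python3 - <<'E'
from h import *
print(bot.hand_in(), bot.read_state()['time_s'])
E
```

```text
the job is handed in; nothing more can be done
the job is handed in; nothing more can be done
```

The kit is packed and handed in at about 58.5 s. All five fittings are in the wide bay, the tubes are in the narrow lane, the lid is shut, and the empty tray is back on its mat. No verdict is reported.

**Last checks**
- **Lid:** it lies flat, at 66.0–66.4 mm in the top view and 66.7–67.2 mm in the scene view, against an expected 66 mm.
- **Tray:** it stands upright on the mat within a few mm of the centre, with its bar top at about 104 mm.
- **Bench:** no fittings or tubes are visible on the bench, and the bystanders look to be where they were.
- **Contents:** before the lid closed, nothing in the carton stood higher than about 49 mm, so it all clears the rim at 62 mm.

**What did not go cleanly or was not confirmed**
- **Tube count:** I never counted all the tubes. The bar hid part of the tray (4 or 5 looked likely), and only the two top tubes in the lane could be seen. That the tray is empty rests on the load dropping from about 4 N to 2 N and on the pictures.
- **Rim contact:** the tray's lip rested on the carton rim with about 7 N while tilting, and I raised it.
- **Lid nudged:** at some point while I was placing fittings the open lid moved back to its stop, most likely touched by the gripper.
- **Wrong turn:** one move went the wrong way because I had a sign reversed; it stayed clear of everything.
- **Mat fit:** the automatic circle fits came out at 84–85 mm radius instead of 90, so I used the mat's extents in the top view for the centre.

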